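# Feed flanged parts from a tilting tube onto sprung balances

## Robot

A 6-joint arm with a two-finger parallel gripper is mounted at the origin on the work surface. World frame = base frame: x ahead of the robot, y to its left, z up, the work surface at z = 0. Lengths are in mm, angles in degrees, forces in N, time in s.
With the tool pointing down it reaches from about 350 to 1000 mm from the base axis. Payload 7.1 kg.
Tool frame: the origin (TCP) lies midway between the tips of the shut fingers; the grasp point (between the pads) lies 19 mm behind it; z points along the fingers, y is the direction in which the jaws open and shut (so a half turn about z gives the same grasp; the last joint's range is limited). The gripper opens to 85 mm and grips with 20 to 120 N. Pads are 22 mm wide; open, the fingers measure 114 mm over their backs; the gripper's body (76 mm by 85 mm) begins 54 mm behind the grasp point. The pads swing forward as they close: fully open they stand 13 mm farther back than shut.
Start: joints at [-71.849, 24.242, 93.386, -0, 62.372, -1.089], TCP at [205.97, -590.069, 231.319] pointing down, gripper open.
Joint ranges: [-172.04, 172.04], [-51.8, 120.97], [4.93, 147.93], [-75.15, 255.16], [6.16, 154.13], [-145.62, 145.62]. Speed limits (degrees/s): [136.94, 136.94, 172.46, 180, 180, 180].

## Interface

Orientations are given as [roll, pitch, yaw] about the fixed x, y, z axes, in that order (R = Rz(yaw) Ry(pitch) Rx(roll)).
In Python, from plant import telemetry, vision, robot gives the robot as it stands.
- The arm moves only by the tool carry_out, never from a script. Its argument "moves" is a list of rows, each an object with "twist": the turn, a rotation vector about the tool's x, y, z in rad, a list of three; "translation": the shift along the tool's x, y, z in mm, a list of three; "hand": the gripper command: -1 is shut, 1 is fully open, values between are in proportion. A call has exactly 10 rows; each row is the pose to reach, as a shift and turn from the pose commanded when the call began, along the tool's axes at that moment; what a row does not reach only later rows make up. A row lasts 1/12 s, in which the tool goes at most 41.7 mm and 7.16 degrees, less where a joint would pass 70% of its speed; a pose out of reach is approached as far as the arm can. A call with a gripper value outside its range is refused whole. The fingers move at their own pace and stop on an object; "force" is the grip in N (left out, the last holds). Time passes only in rows, so rows that repeat a pose let the fingers close, or fill a call up. It gives the time, the measured TCP pose, the force and the opening at its end, in the units of the state.
- telemetry.observe(): the state, without advancing time (a new reading comes with each control period).
- vision.grab_frame(name): name is "scene" or "top" or "wrist"; returns (picture, depth): 480x640x3 uint8, red, green, blue; 480x640 float32, mm along the optical axis (not along the pixel's ray), 0 where there is no reading.
- vision.camera_model(name): a dict with "fx", "fy", "cx", "cy" (pixels), "dist_coeffs" ([k1, k2, p1, p2, k3] as OpenCV has them; the pictures are not rectified), "cam_to_world" (4x4, takes a point from camera to world coordinates). Camera axes: x right, y down, z forward; pixel columns grow to the right and rows downward; lengths in mm; the calibration is good to about 2 mm. A picture is of the moment at which its call begins: read the wrist's pose just before it. camera_model takes no time and is no camera call; for the wrist camera it gives the pose at the moment of the call.
- robot.close_job(): hands the job in, once; it reports no verdict.
Trained networks look in the newest picture that a camera, given by its name, has taken for a name from the list of things; names that differ only in an ending like _2 or _b are one class to them, and where a whole thing is asked for, a point or a joint stands for the part that bears it (a point fixed in the world has none). Each returns a list of dicts, best first, with "conf" (0 to 1); they miss things now and then, are a little off and sometimes report something else, mostly with a low value. They report only what shows in the picture. A call takes as long as a camera call. They do not tell look-alikes from the thing itself.
- vision.look_for(thing, camera): "extent" ([centre column, centre row, width, height] in pixels, round what is visible of it).
- vision.outline_of(thing, camera): "region" (480x640 bool, what is visible of it) and "extent" ([centre column, centre row, width, height] in pixels, round what is visible of it).
The state is a dict: "time": time; "joints": joint angles; "qd": joint speeds; "joint_efforts": joint torques, N m; "tool_pos": TCP position; "tcp_rot": TCP orientation; "contact_force": force on the tool from outside, world axes, zero at the start; "wrist_torque": the same for the moment, N m; "opening": opening from 0.0 (shut) to 1.0 (fully open).
Only numpy, scipy, OpenCV 4.12 (cv2) and the standard library are available. Lean on these libraries where they do the work, as an engineer would, in place of code of your own. Each camera call takes 0.05 s, during which the arm holds its last target.

## Task

Weigh out the flanged parts waiting in the slotted tilting tube, one at a time: by its handle tip the tube slowly, mouth down, until the foremost part slides to the rim, stop there so that it rests at the rim and does not fall, bring the tube level again before taking it, then lift that part off and stand it gently in the centre of an empty balance pan. Do the same for every part in the tube, each on its own pan, and leave the tube level. No part may fall onto the bench or topple and no pan may be pressed down to its stop; leave the chuck key and ring gauge where they lie.

Things in the scene. Friction and masses are not known exactly. Their poses are not given: they have to be found in the camera images.
- rim (a point): Middle of the rim at the tube's mouth, on the tube floor. x along the tube out of the mouth, y across, z up from the floor (axes tip with the tube). Tube: steel slotted channel, 235 mm long and 59 mm wide inside, walls 20 mm high with turned-in lips that hold the flanges down, except over the last 80 mm. A part at the rim (its centre 28 mm behind it) lifts straight up.
- strip (a point): Start of the black rubber strip on the tube floor, 18 mm behind the rim, same axes. The floor behind is slick: parts start to slide at 0.17 to 0.29 rad, varying. The rubber brakes a slow part; one stopped short creeps on as the tube tips a little more; tipped too fast or far, it falls over the rim. Parts behind slide along and close up against the first.
- pivot (a point): Middle of the tube's hinge, held in an aluminium stand: 110 mm behind the rim at tube-floor level, 105 mm above the bench. Same axes as the rim; the hinge runs along y.
- handle (a point): Middle of the tube's handle at its tail: a black round bar 12 mm thick, 84 mm long, parallel to the hinge, 196 mm behind the hinge and 35 mm above the tube-floor line. 65 mm free between bar and tube; the bar's two arms stand 36 mm either side of its middle. Raising it tips the mouth down. Same axes as the rim.
- tube (a joint): Tilt of the tube in rad: 0 level, positive mouth down (handle up), range -0.25 to 0.8. The hinge has a stiff friction (about 1 N m, some 5 to 8 N at the handle): it stays where it is left.
- shaft_c (a point): Knurled bright steel drive shaft stub, 76 mm tall: square flange 56 x 56 x 14 mm below, upright round hub of 30 mm diameter above it; grip the hub from above. 0.15 to 0.36 kg. Point at its centre, 38 mm above its underside; z up. Stands in the tube; from the mouth backwards the order is shaft, bushing, socket, any one possibly absent.
- bushing_c (a point): Plain white ceramic bushing with a dark bore in its top, 76 mm tall: square flange 56 x 56 x 14 mm below, upright round hub of 34 mm diameter above it; grip the hub from above. 0.15 to 0.36 kg. Point at its centre, 38 mm above its underside; z up. Stands in the tube; from the mouth backwards the order is shaft, bushing, socket, any one possibly absent.
- socket_c (a point): Gunmetal (dark grey) spline socket with a toothed bore in its top, 76 mm tall: square flange 56 x 56 x 14 mm below, upright round hub of 32 mm diameter above it; grip the hub from above. 0.15 to 0.36 kg. Point at its centre, 38 mm above its underside; z up. Stands in the tube; from the mouth backwards the order is shaft, bushing, socket, any one possibly absent.
- shaft: The shaft stub's body; origin at the middle of its underside, z up.
- bushing: The bushing's body; origin at the middle of its underside, z up.
- socket: The socket's body; origin at the middle of its underside, z up.
- panA_top (a point): One of three alike spring balances: a loose grey base 96 x 96 x 35 mm (1.6 kg) carrying a round aluminium pan, 108 mm across inside, with a 6 mm high edge. The point is the middle of the pan's upper surface, 75 mm above the bench when empty; x, y level, z up.
- panB_top (a point): One of three alike spring balances: a loose grey base 96 x 96 x 35 mm (1.6 kg) carrying a round aluminium pan, 108 mm across inside, with a 6 mm high edge. The point is the middle of the pan's upper surface, 75 mm above the bench when empty; x, y level, z up.
- panC_top (a point): One of three alike spring balances: a loose grey base 96 x 96 x 35 mm (1.6 kg) carrying a round aluminium pan, 108 mm across inside, with a 6 mm high edge. The point is the middle of the pan's upper surface, 75 mm above the bench when empty; x, y level, z up.
- panA (a joint): How far pan A has sunk, in m: 0 empty, 0.03 at its stop; spring 300 N/m with 1.5 N preload (less 1.2 N for the pan itself), so a part sinks it about 4 to 11 mm.
- panB (a joint): How far pan B has sunk, in m: 0 empty, 0.03 at its stop; spring 300 N/m with 1.5 N preload (less 1.2 N for the pan itself), so a part sinks it about 4 to 11 mm.
- panC (a joint): How far pan C has sunk, in m: 0 empty, 0.03 at its stop; spring 300 N/m with 1.5 N preload (less 1.2 N for the pan itself), so a part sinks it about 4 to 11 mm.
- chuck_key: Orange T-shaped chuck key, 105 mm long, lying on the bench beyond the tube; not to be disturbed.
- ring_gauge: Steel ring gauge, 64 mm across, 22 mm high, lying on the bench beyond the tube; not to be disturbed.
Not all that is in view belongs to the job. What is shaped like the part that bears panA_top but blue is not meant.

How it is judged:
By the outcome, as a careful person would: the job done as asked, in the order asked, and still so for the second after the job is handed in, with the robot touching nothing.
Of shaft, bushing, socket only 2 to 3 are there at a start; the rules pass over those that are not, and their reading is None.
At some moment in a run one of balA, balB, balC may be knocked a few centimetres aside while the robot is not near it.
It also fails if it takes over 210 s, if anything falls off the work surface, if the arm or the gripper's body presses on something with over 40 N, if the wrist force passes 120 N, or if a joint passes its speed limit or range.

## Working session

There is one attempt and no reset: what is moved stays moved. The work goes in short steps, Python scripts to look and compute and a tool call to move; the robot and the scene stay as the last step left them, time stands still between calls to the robot, and variables do not carry over. Pictures are saved under pics/ and viewed, and the job is handed in when it is done.

Besides the shell and the picture viewer there is one more tool, called after "Emit:" as name([rows], argument=value, ...), one row to a line, values as JSON. carry_out: Moves the arm, as the interface text tells. Its arguments: {"type":"object","properties":{"moves":{"type":"array","items":{"type":"object","properties":{"twist":{"type":"array","items":{"type":"number"}},"translation":{"type":"array","items":{"type":"number"}},"hand":{"type":"number"}}}},"force":{"type":"number"}},"required":["moves"]}

```bash
ls; mkdir -p pics; cat > h.py <<'E'
import numpy as np, cv2
from plant import telemetry, vision, robot
def save(name,fn,crop=None,s=1):
    im,d=vision.grab_frame(name)
    im2=im[...,::-1]
    if crop: 
        x0,y0,x1,y1=crop; im2=im2[y0:y1,x0:x1]
    if s!=1: im2=cv2.resize(im2,None,fx=s,fy=s,interpolation=cv2.INTER_CUBIC)
    cv2.imwrite('pics/'+fn,im2); return im,d
def pix2w(cm,u,v,d):
    K=np.array([[cm['fx'],0,cm['cx']],[0,cm['fy'],cm['cy']],[0,0,1]])
    p=cv2.undistortPoints(np.array([[[u,v]]],float).reshape(-1,1,2) if np.isscalar(u) else np.stack([u,v],-1).reshape(-1,1,2).astype(float),K,np.array(cm['dist_coeffs'])).reshape(-1,2)
    d=np.atleast_1d(d)
    c=np.c_[p*d[:,None],d]
    T=np.array(cm['cam_to_world'])
    return c@T[:3,:3].T+T[:3,3]
def w2pix(cm,P):
    T=np.linalg.inv(np.array(cm['cam_to_world']))
    K=np.array([[cm['fx'],0,cm['cx']],[0,cm['fy'],cm['cy']],[0,0,1]])
    r,_=cv2.Rodrigues(T[:3,:3])
    return cv2.projectPoints(np.atleast_2d(P).astype(float),r,T[:3,3],K,np.array(cm['dist_coeffs']))[0].reshape(-1,2)
def cloud(name,d,step=1):
    cm=vision.camera_model(name)
    v,u=np.mgrid[0:480:step,0:640:step]; dd=d[::step,::step]
    m=dd>0
    W=np.full(dd.shape+(3,),np.nan)
    W[m]=pix2w(cm,u[m],v[m],dd[m]); return W
E
python3 - <<'E'
from h import *
for n in ['scene','top']:
    im,d=save(n,n+'0.png'); np.save(n+'d.npy',d)
print(telemetry.observe())
for n in ['scene','top']:
    cm=vision.camera_model(n); print(n,np.round(cm['cam_to_world'],2).tolist(),cm['fx'])
E
```

```text
pics
{'time': 0.1, 'joints': array([-7.18505163e+01,  2.42786003e+01,  9.34278218e+01, -1.79311914e-03,
        6.23705539e+01, -1.09041320e+00]), 'qd': array([-0.03031958, -0.10153934, -0.09709121,  0.00829675,  0.00314005,
        0.05167536]), 'joint_efforts': array([-2.92634477e-04, -5.58428049e+01, -2.82446086e+01, -3.50329071e-05,
        2.91714896e-03,  4.06076776e-05]), 'tool_pos': array([ 205.79788333, -589.62700719,  230.63397254]), 'tcp_rot': array([-1.79923008e+02,  1.22370830e-04,  1.92407296e+01]), 'contact_force': array([ 0.54333192, -0.38561758,  0.21453684]), 'wrist_torque': array([-0.03553531, -0.05648143,  0.05546058]), 'opening': 1.0006668033405557}
scene [[-0.74, 0.41, -0.53, 1085.62], [0.68, 0.45, -0.58, 649.57], [0.0, -0.79, -0.61, 779.74], [0.0, 0.0, 0.0, 1.0]] 459.1927871774666
top [[0.01, -0.99, 0.13, 423.94], [-1.0, -0.01, -0.0, 18.49], [0.0, -0.13, -0.99, 901.28], [0.0, 0.0, 0.0, 1.0]] 460.8616036393006
```

View pics/scene0.png

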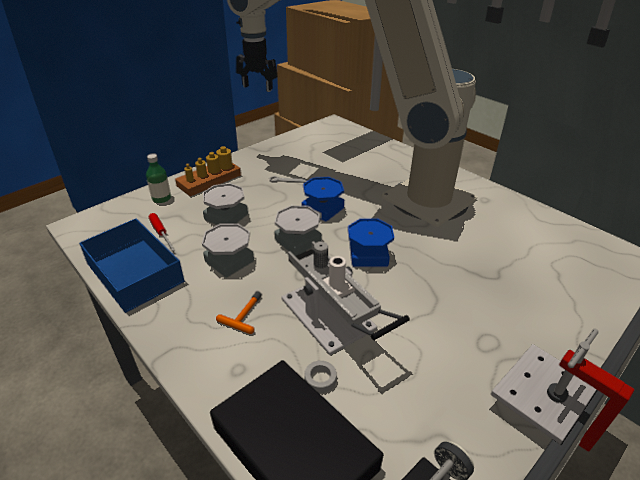

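View pics/top0.png

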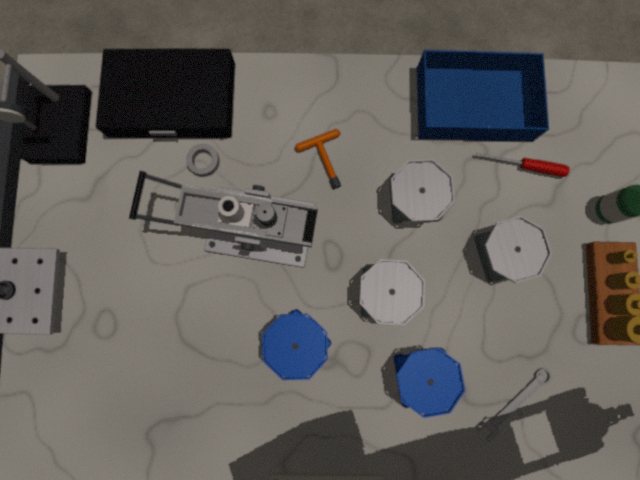

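```bash
python3 - <<'E'
from h import *
im,d=save('top','t1.png',(120,150,340,280),3.5)
W=cloud('top',d)
def loc(n,cam):
    try:
        r=vision.outline_of(n,cam)
    except Exception as e: print(n,e); return
    for q in r[:5]:
        P=W[q['region']] if cam=='top' else Ws[q['region']]
        P=P[~np.isnan(P[:,0])]
        print(cam,n,round(q['conf'],2),np.round(q['extent']),np.round(np.median(P,0)),'ztop',np.round(np.percentile(P[:,2],97)))
for n in ['panA_top','shaft','bushing','socket','handle','rim','tube']: loc(n,'top')
ims,ds=save('scene','s1.png',(270,225,430,395),3.5)
Ws=cloud('scene',ds)
for n in ['shaft','bushing','socket','handle']: loc(n,'scene')
np.save('W.npy',W); np.save('Ws.npy',Ws)
E
```

```text
top panA_top 0.87 [296. 347.  66.  66.] [349.  60.  74.] ztop 81.0
top panA_top 0.79 [517. 249.  63.  66.] [ 526. -345.   75.] ztop 81.0
top panA_top 0.73 [221. 208. 187.  72.] [578. 200. 120.] ztop 144.0
top panA_top 0.59 [433. 382.  69.  77.] [ 289. -179.   74.] ztop 81.0
top shaft 0.75 [270. 220.  36.  35.] [563. 100. 119.] ztop 182.0
top bushing 0.96 [235. 211.  33.  32.] [572. 158. 149.] ztop 182.0
top handle 0.68 [225. 210. 192.  78.] [579. 201. 119.] ztop 144.0
top rim 0.71 [220. 209. 187.  74.] [578. 200. 120.] ztop 144.0
top tube 0.86 [222. 210. 184.  74.] [579. 198. 120.] ztop 144.0
scene shaft 0.88 [319. 259.  27.  35.] [579. 116. 146.] ztop 182.0
scene bushing 0.57 [337. 277.  34.  44.] [587. 178. 146.] ztop 182.0
scene handle 0.87 [347. 294. 124.  95.] [595. 223. 121.] ztop 146.0
```

View pics/t1.png

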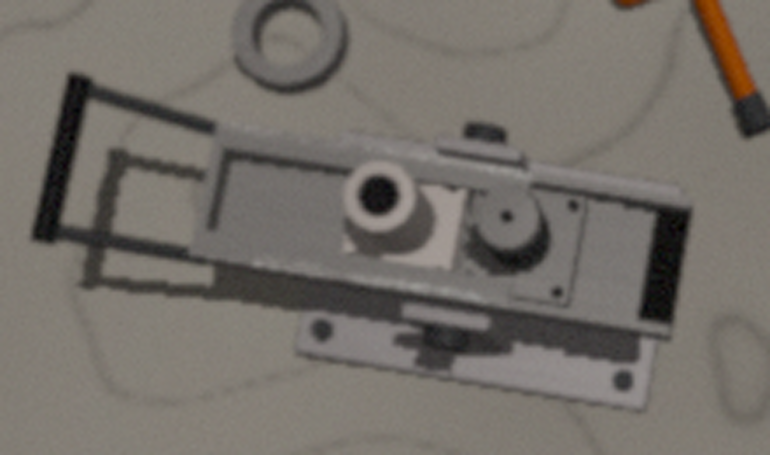

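View pics/s1.png

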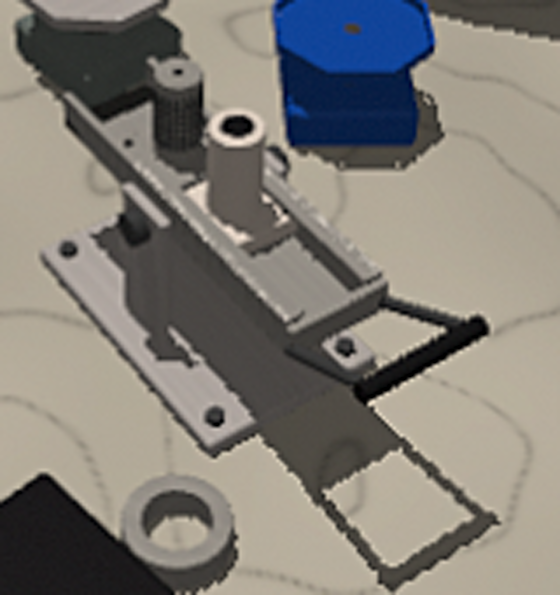

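```bash
python3 - <<'E'
from h import *
im,d=vision.grab_frame('top'); W=cloud('top',d)
ims,ds=vision.grab_frame('scene'); Ws=cloud('scene',ds)
g=im.max(2)
m=(g<45)
box=np.zeros_like(m); box[165:225,128:148]=1
P=W[m&box]; P=P[P[:,2]>110]; print('handle n',len(P)); 
c=P.mean(0); u,s,vt=np.linalg.svd((P-c)[:,:2]); a=vt[0]; print(c,a,'len',np.ptp((P-c)[:,:2]@a),np.percentile(P[:,2],[5,50,95]))
t=(P-c)[:,:2]@a; mid=c[:2]+a*(t.max()+t.min())/2; print('mid',mid)
box=np.zeros_like(m); box[200:250,300:322]=1
Q=W[m&box]; Q=Q[(Q[:,2]>95)&(Q[:,2]<112)]; c2=Q.mean(0); print('strip',len(Q),c2)
uu,ss,v2=np.linalg.svd((Q-c2)[:,:2]); print(v2[0], np.ptp((Q-c2)[:,:2]@v2[0]),np.ptp((Q-c2)[:,:2]@v2[1]))
ax=(c2[:2]-mid);print('axis',ax,np.linalg.norm(ax),'expect 297 (306-9)')
# hubs
for nm,W_ in (('top',W),('scene',Ws)):
  for n,xy in (('shaft',(568,108)),('bush',(580,165))):
    k=(np.abs(W_[...,2]-181)<6)&(np.hypot(W_[...,0]-xy[0],W_[...,1]-xy[1])<35)
    H=W_[k]; print(nm,n,len(H),H.mean(0),np.ptp(H,0)); 
# pans
for n,xy in (('1',(629,-155)),('2',(526,-345)),('3',(449,-103))):
  for nm,W_ in (('top',W),('scene',Ws)):
    k=(np.abs(W_[...,2]-78)<8)&(np.hypot(W_[...,0]-xy[0],W_[...,1]-xy[1])<75); H=W_[k]
    if len(H): print(nm,n,len(H),(H.max(0)+H.min(0))/2,np.ptp(H,0),np.median(H,0))
# all floor points along the tube (z)
E
```

```text
handle n 272
[601.55488389 327.83534836 143.84200066] [-0.99056256  0.13706136] len 80.57233725099067 [140.74422121 144.10369561 146.77116053]
mid [602.24395581 327.74000341]
strip 269 [560.39675765  36.25132303 104.27843134]
[-0.9886022   0.15055131] 55.36590778726473 14.864842416151205
axis [ -41.84719816 -291.48868038] 294.4772296562778 expect 297 (306-9)
top shaft 271 [568.09609107 106.5770701  179.97160474] [29.36244921 27.70761692  8.26311469]
top bush 345 [577.36936398 165.41400574 180.02806887] [32.77373635 32.56398953  8.51856711]
scene shaft 124 [571.91868371 110.2880772  179.87917185] [28.91619115 30.05051196  8.28121177]
scene bush 174 [581.62830596 169.03445335 180.20883347] [32.96857482 34.22129091  8.12012817]
top 1 3142 [ 633.92859421 -168.72924508   77.22705988] [116.30006114 114.70180992  14.37720543] [ 633.7848476  -169.40128928   74.60561791]
scene 1 1187 [ 633.78575988 -166.71549731   77.18235423] [119.89377708 120.04897587  13.97666009] [ 636.16203771 -166.92493368   74.95624026]
top 2 3283 [ 526.51138349 -343.31844965   77.25099629] [121.39263675 122.77204005  14.41468872] [ 526.20956772 -343.94264389   74.5817931 ]
scene 2 832 [ 527.90594904 -341.38801266   77.51900152] [122.46153437 124.24969533  14.54305675] [ 527.53222791 -341.00920038   75.14714619]
top 3 3411 [ 447.3462374  -111.9353472    77.00194505] [115.17162188 115.16435151  13.84837268] [ 446.46737029 -112.65062687   74.40165473]
scene 3 1023 [ 449.25024582 -109.9410882    77.33864973] [119.11576888 120.2652148   14.17499982] [ 449.99516038 -110.27550812   75.01569385]
```

```bash
cat >> h.py <<'E'
from scipy.spatial.transform import Rotation as Ro
def plan(pos,rpy,start=None):
    s=telemetry.observe() if start is None else start
    p0,r0=(s['tool_pos'],s['tcp_rot'])
    R0=Ro.from_euler('xyz',r0,degrees=True); R1=Ro.from_euler('xyz',rpy,degrees=True)
    t=R0.inv().apply(np.array(pos)-p0); w=(R0.inv()*R1).as_rotvec()
    print('T',np.round(t,1).tolist(),'W',np.round(w,4).tolist(),'need rows',round(np.linalg.norm(t)/41.7,1),round(np.degrees(np.linalg.norm(w))/7.16,1))
def st():
    s=telemetry.observe(); print('t',round(s['time'],2),np.round(s['tool_pos'],1),np.round(s['tcp_rot'],2),'F',np.round(s['contact_force'],1),'op',round(s['opening'],3)); return s
E
python3 - <<'E'
from h import *
st(); plan((330,-300,330),(180,0,75))
E
```

```text
t 0.85 [ 206.  -590.1  231.3] [180.     0.    19.24] F [ 0.2  0.9 -0.5] op 0.997
T [212.7, -233.0, -98.7] W [0.0, 0.0001, -0.9732] need rows 7.9 7.8
```

Emit:
carry_out([
  {"translation": [212.7,-233,-98.7],"twist": [0,0,-0.973],"hand": 1},
  {"translation": [212.7,-233,-98.7],"twist": [0,0,-0.973],"hand": 1},
  {"translation": [212.7,-233,-98.7],"twist": [0,0,-0.973],"hand": 1},
  {"translation": [212.7,-233,-98.7],"twist": [0,0,-0.973],"hand": 1},
  {"translation": [212.7,-233,-98.7],"twist": [0,0,-0.973],"hand": 1},
  {"translation": [212.7,-233,-98.7],"twist": [0,0,-0.973],"hand": 1},
  {"translation": [212.7,-233,-98.7],"twist": [0,0,-0.973],"hand": 1},
  {"translation": [212.7,-233,-98.7],"twist": [0,0,-0.973],"hand": 1},
  {"translation": [212.7,-233,-98.7],"twist": [0,0,-0.973],"hand": 1},
  {"translation": [212.7,-233,-98.7],"twist": [0,0,-0.973],"hand": 1},
])

```text
time: 1.68
tool_pos: [330.9, -298.9, 331.0]
tcp_rot: [179.9, 0.1, 75.2]
contact_force: [-0.2, 0.4, 0.6]
opening: 1.0
```

```bash
python3 - <<'E'
from h import *
st(); plan((500,60,340),(180,0,140))
E
```

```text
t 1.68 [ 330.9 -298.9  331. ] [1.7988e+02 8.0000e-02 7.5170e+01] F [-0.2  0.4  0.6] op 1.0
T [390.2, 71.6, -9.3] W [0.0011, 0.0024, -1.1314] need rows 9.5 9.1
```

Emit:
carry_out([
  {"translation": [390,71.6,-9],"twist": [0,0,-1.131],"hand": 1},
  {"translation": [390,71.6,-9],"twist": [0,0,-1.131],"hand": 1},
  {"translation": [390,71.6,-9],"twist": [0,0,-1.131],"hand": 1},
  {"translation": [390,71.6,-9],"twist": [0,0,-1.131],"hand": 1},
  {"translation": [390,71.6,-9],"twist": [0,0,-1.131],"hand": 1},
  {"translation": [390,71.6,-9],"twist": [0,0,-1.131],"hand": 1},
  {"translation": [390,71.6,-9],"twist": [0,0,-1.131],"hand": 1},
  {"translation": [390,71.6,-9],"twist": [0,0,-1.131],"hand": 1},
  {"translation": [390,71.6,-9],"twist": [0,0,-1.131],"hand": 1},
  {"translation": [390,71.6,-9],"twist": [0,0,-1.131],"hand": 1},
])

```text
time: 2.52
tool_pos: [502.1, 60.4, 338.5]
tcp_rot: [180.0, -0.0, 140.1]
contact_force: [-0.1, 0.1, -0.4]
opening: 0.999
```

```bash
python3 - <<'E'
from h import *
st(); plan((601,316,270),(180,0,171.8))
cm=vision.camera_model('wrist'); T=np.linalg.inv(Ro.from_euler('xyz',telemetry.observe()['tcp_rot'],degrees=True).as_matrix())
print(np.round(T@(np.array(cm['cam_to_world'])[:3,3]-telemetry.observe()['tool_pos'])),np.round(T@np.array(cm['cam_to_world'])[:3,:3],2))
E
```

```text
t 2.52 [502.1  60.4 338.5] [ 1.7997e+02 -1.0000e-02  1.4013e+02] F [-0.1  0.1 -0.4] op 0.999
T [87.9, 259.5, 68.7] W [0.0006, 0.0, -0.5528] need rows 6.8 4.4
[  84.    0. -143.] [[ 0.   -0.95 -0.32]
 [ 1.    0.   -0.  ]
 [ 0.   -0.32  0.95]]
```

Emit:
carry_out([
  {"translation": [88,259.5,68],"twist": [0,0,-0.553],"hand": 1},
  {"translation": [88,259.5,68],"twist": [0,0,-0.553],"hand": 1},
  {"translation": [88,259.5,68],"twist": [0,0,-0.553],"hand": 1},
  {"translation": [88,259.5,68],"twist": [0,0,-0.553],"hand": 1},
  {"translation": [88,259.5,68],"twist": [0,0,-0.553],"hand": 1},
  {"translation": [88,259.5,68],"twist": [0,0,-0.553],"hand": 1},
  {"translation": [88,259.5,68],"twist": [0,0,-0.553],"hand": 1},
  {"translation": [88,259.5,68],"twist": [0,0,-0.553],"hand": 1},
  {"translation": [88,259.5,68],"twist": [0,0,-0.553],"hand": 1},
  {"translation": [88,259.5,68],"twist": [0,0,-0.553],"hand": 1},
])

```text
time: 3.35
tool_pos: [600.8, 311.7, 269.9]
tcp_rot: [-179.9, -0.1, 171.4]
contact_force: [-0.9, 0.2, 0.4]
opening: 1.001
```

```bash
python3 - <<'E'
from h import *
st()
im,d=save('wrist','w1.png'); W=cloud('wrist',d)
cm=vision.camera_model('wrist')
m=(im.max(2)<50)&(W[...,2]>125)&(W[...,2]<150)&(np.abs(W[...,1]-328)<25)&(np.abs(W[...,0]-602)<60)
P=W[m]; c=P.mean(0); a=np.linalg.svd((P-c)[:,:2],full_matrices=False)[2][0]
t=(P-c)[:,:2]@a; print(len(P),c,a,np.ptp(t),'mid',c[:2]+a*(t.max()+t.min())/2,np.percentile(P[:,2],[5,50,95]))
print(w2pix(cm,c))
E
```

```text
t 3.35 [600.8 311.7 269.9] [-1.7991e+02 -7.0000e-02  1.7139e+02] F [-0.9  0.2  0.4] op 1.001
1556 [596.86649385 331.06891888 145.79395221] [ 0.98951999 -0.14439593] 82.75892213721474 mid [603.12262103 330.15599212] [143.28995685 146.07100372 147.63944152]
[[354.7284127  223.01428503]]
```

View pics/w1.png

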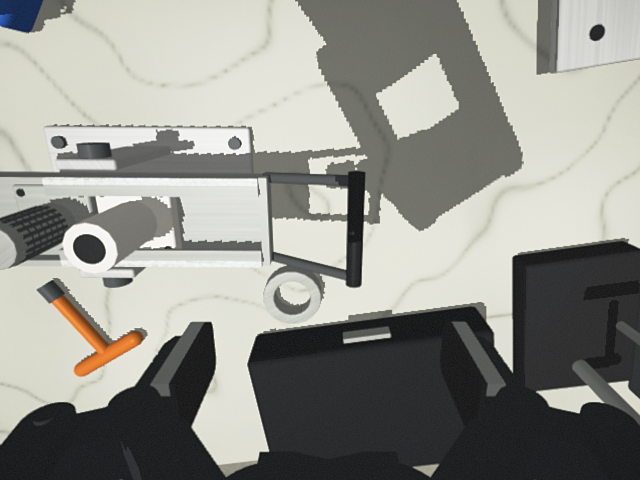

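```bash
python3 - <<'E'
from h import *
plan((603,329.7,270),(180,0,171.75));plan((603,329.7,121),(180,0,171.75))
E
```

```text
T [0.6, 18.4, 0.6] W [-0.0009, -0.0006, -0.0068] need rows 0.4 0.1
T [0.5, 18.5, 149.6] W [-0.0009, -0.0006, -0.0068] need rows 3.6 0.1
```

Emit:
carry_out([
  {"translation": [0.5,14,0],"twist": [0,0,0],"hand": 0},
  {"translation": [0.5,14,0],"twist": [0,0,0],"hand": 0},
  {"translation": [0.5,14,25],"twist": [0,0,0],"hand": 0},
  {"translation": [0.5,14,50],"twist": [0,0,0],"hand": 0},
  {"translation": [0.5,14,75],"twist": [0,0,0],"hand": 0},
  {"translation": [0.5,14,90],"twist": [0,0,0],"hand": 0},
  {"translation": [0.5,14,100],"twist": [0,0,0],"hand": 0},
  {"translation": [0.5,14,100],"twist": [0,0,0],"hand": 0},
  {"translation": [0.5,14,100],"twist": [0,0,0],"hand": 0},
  {"translation": [0.5,14,100],"twist": [0,0,0],"hand": 0},
])

```text
time: 4.23
tool_pos: [603.0, 327.3, 172.6]
tcp_rot: [179.9, 0.1, 171.5]
contact_force: [-0.2, -0.5, -0.3]
opening: 0.501
```

```bash
python3 - <<'E'
from h import *
st()
plan((603,329.7,121),(180,0,171.75))
E
```

```text
t 4.23 [603.  327.3 172.6] [1.7992e+02 1.1000e-01 1.7146e+02] F [-0.2 -0.5 -0.3] op 0.501
T [0.4, 2.3, 51.6] W [0.0014, 0.0019, -0.005] need rows 1.2 0.0
```

Emit:
carry_out([
  {"translation": [0.4,2.3,20],"twist": [0,0,-0.004],"hand": 0},
  {"translation": [0.4,2.3,40],"twist": [0,0,-0.004],"hand": 0},
  {"translation": [0.4,2.3,51],"twist": [0,0,-0.004],"hand": 0},
  {"translation": [0.4,2.3,51],"twist": [0,0,-0.004],"hand": 0},
  {"translation": [0.4,2.3,51],"twist": [0,0,-0.004],"hand": -0.4},
  {"translation": [0.4,2.3,51],"twist": [0,0,-0.004],"hand": -0.6},
  {"translation": [0.4,2.3,51],"twist": [0,0,-0.004],"hand": -0.75},
  {"translation": [0.4,2.3,51],"twist": [0,0,-0.004],"hand": -0.9},
  {"translation": [0.4,2.3,51],"twist": [0,0,-0.004],"hand": -1},
  {"translation": [0.4,2.3,51],"twist": [0,0,-0.004],"hand": -1},
], force=40)

```text
time: 5.07
tool_pos: [603.2, 330.8, 121.8]
tcp_rot: [179.8, 0.2, 171.7]
contact_force: [0.3, 5.9, 3.6]
opening: 0.126
```

```bash
python3 - <<'E'
from h import *
st()
save('wrist','w2.png')
E
```

```text
t 5.07 [603.2 330.8 121.8] [1.7983e+02 1.5000e-01 1.7170e+02] F [0.3 5.9 3.6] op 0.126
```

View pics/w2.png

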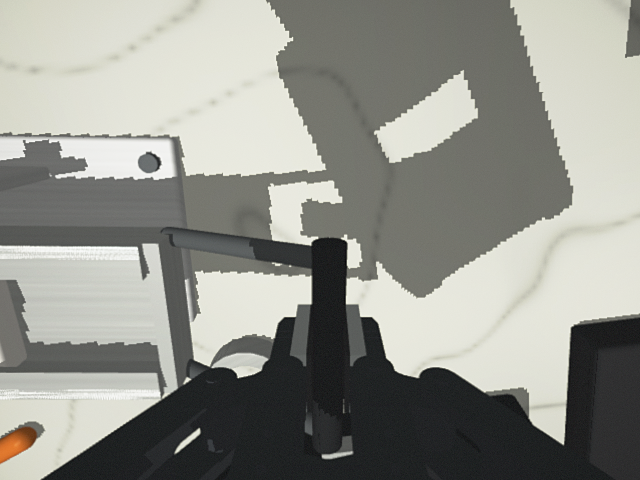

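Emit:
carry_out([
  {"translation": [0,-0.24,-2.74],"twist": [-0.014,0,0],"hand": -1},
  {"translation": [0,-0.52,-5.48],"twist": [-0.028,0,0],"hand": -1},
  {"translation": [0,-0.84,-8.22],"twist": [-0.042,0,0],"hand": -1},
  {"translation": [0,-1.2,-10.94],"twist": [-0.056,0,0],"hand": -1},
  {"translation": [0,-1.6,-13.67],"twist": [-0.07,0,0],"hand": -1},
  {"translation": [0,-2.03,-16.39],"twist": [-0.084,0,0],"hand": -1},
  {"translation": [0,-2.51,-19.1],"twist": [-0.098,0,0],"hand": -1},
  {"translation": [0,-3.02,-21.8],"twist": [-0.112,0,0],"hand": -1},
  {"translation": [0,-3.56,-24.49],"twist": [-0.126,0,0],"hand": -1},
  {"translation": [0,-3.73,-25.27],"twist": [-0.13,0,0],"hand": -1},
])

```text
time: 5.95
tool_pos: [602.6, 327.1, 146.5]
tcp_rot: [172.3, 0.1, 171.7]
contact_force: [2.2, 9.0, -3.5]
opening: 0.12
```

```bash
cat >> h.py <<'E'
ax=np.array([-.142,-.99]); PIV=np.array([575,135.5,105.])
def parts(save_as=None):
    """distance of hub tops (along tube axis) behind rim, using top camera; tilt from tool"""
    s=telemetry.observe(); 
    im,d=vision.grab_frame('top')
    if save_as: cv2.imwrite('pics/'+save_as,cv2.resize(im[140:290,110:350,::-1],None,fx=3,fy=3,interpolation=cv2.INTER_CUBIC))
    W=cloud('top',d)
    R=Ro.from_euler('xyz',s['tcp_rot'],degrees=True).as_matrix()
    th=np.arcsin(np.clip(R[:3,2][:2]@ax*-1,-1,1)) 
    return s,im,W
def tubecoords(W,th):
    D=W-PIV; a=D[...,:2]@ax; l=D[...,:2]@np.array([-ax[1],ax[0]]); z=D[...,2]
    # mouth down by th: tube x axis = (cos th along ax, -sin th z)
    x=a*np.cos(th)-z*np.sin(th); zz=a*np.sin(th)+z*np.cos(th)
    return x-110,l,zz   # x relative to rim
def report(th,save_as=None):
    s,im,W=parts(save_as); x,l,z=tubecoords(W,th)
    k=(np.abs(z-74.5)<6)&(np.abs(l)<30)&(x<40)&(x>-200)
    xs=np.sort(x[k]); 
    # cluster
    if len(xs)==0: print('none'); return
    br=np.where(np.diff(xs)>8)[0]; 
    for g in np.split(xs,br+1):
        if len(g)>40: print('hub x: %.1f  width %.1f n %d'%((g.min()+g.max())/2,np.ptp(g),len(g)))
E
python3 - <<'E'
from h import *
st(); report(0.13,'r1.png'); report(0.13)
E
```

```text
t 5.95 [602.6 327.1 146.5] [1.7232e+02 1.4000e-01 1.7167e+02] F [ 2.2  9.  -3.5] op 0.12
hub x: -140.5  width 32.7 n 355
hub x: -80.6  width 28.4 n 266
hub x: -140.6  width 33.1 n 354
hub x: -81.2  width 29.5 n 269
```

View pics/r1.png

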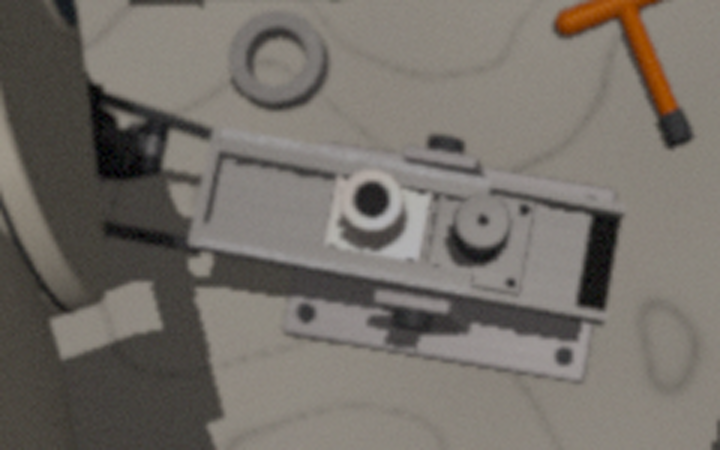

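Emit:
carry_out([
  {"translation": [0,-0.08,-0.98],"twist": [-0.005,0,0],"hand": -1},
  {"translation": [0,-0.17,-1.96],"twist": [-0.01,0,0],"hand": -1},
  {"translation": [0,-0.26,-2.94],"twist": [-0.015,0,0],"hand": -1},
  {"translation": [0,-0.36,-3.92],"twist": [-0.02,0,0],"hand": -1},
  {"translation": [0,-0.46,-4.9],"twist": [-0.025,0,0],"hand": -1},
  {"translation": [0,-0.46,-4.9],"twist": [-0.025,0,0],"hand": -1},
  {"translation": [0,-0.46,-4.9],"twist": [-0.025,0,0],"hand": -1},
  {"translation": [0,-0.46,-4.9],"twist": [-0.025,0,0],"hand": -1},
  {"translation": [0,-0.46,-4.9],"twist": [-0.025,0,0],"hand": -1},
  {"translation": [0,-0.46,-4.9],"twist": [-0.025,0,0],"hand": -1},
])

```text
time: 6.88
tool_pos: [602.4, 326.1, 151.2]
tcp_rot: [171.0, 0.1, 171.7]
contact_force: [1.4, 7.6, -1.4]
opening: 0.127
```

```bash
python3 - <<'E'
from h import *
st(); report(0.155)
E
```

```text
t 6.88 [602.4 326.1 151.2] [1.7095e+02 1.4000e-01 1.7169e+02] F [ 1.4  7.6 -1.4] op 0.127
hub x: -140.8  width 33.5 n 354
hub x: -80.7  width 28.8 n 265
```

Emit:
carry_out([
  {"translation": [0,-0.04,-0.5],"twist": [-0.0025,0,0],"hand": -1},
  {"translation": [0,-0.08,-0.98],"twist": [-0.005,0,0],"hand": -1},
  {"translation": [0,-0.13,-1.5],"twist": [-0.0075,0,0],"hand": -1},
  {"translation": [0,-0.17,-1.96],"twist": [-0.01,0,0],"hand": -1},
  {"translation": [0,-0.17,-1.96],"twist": [-0.01,0,0],"hand": -1},
  {"translation": [0,-0.17,-1.96],"twist": [-0.01,0,0],"hand": -1},
  {"translation": [0,-0.17,-1.96],"twist": [-0.01,0,0],"hand": -1},
  {"translation": [0,-0.17,-1.96],"twist": [-0.01,0,0],"hand": -1},
  {"translation": [0,-0.17,-1.96],"twist": [-0.01,0,0],"hand": -1},
  {"translation": [0,-0.17,-1.96],"twist": [-0.01,0,0],"hand": -1},
])

```text
time: 7.77
tool_pos: [602.3, 325.6, 153.0]
tcp_rot: [170.4, 0.1, 171.7]
contact_force: [3.0, 8.6, -3.0]
opening: 0.118
```

```bash
python3 - <<'E'
from h import *
st(); report(0.165)
E
```

```text
t 7.77 [602.3 325.6 153. ] [1.7038e+02 1.3000e-01 1.7169e+02] F [ 3.   8.6 -3. ] op 0.118
hub x: -140.9  width 33.2 n 355
hub x: -81.1  width 29.5 n 271
```

Emit:
carry_out([
  {"translation": [0,-0.04,-0.5],"twist": [-0.0025,0,0],"hand": -1},
  {"translation": [0,-0.08,-0.98],"twist": [-0.005,0,0],"hand": -1},
  {"translation": [0,-0.13,-1.5],"twist": [-0.0075,0,0],"hand": -1},
  {"translation": [0,-0.17,-1.96],"twist": [-0.01,0,0],"hand": -1},
  {"translation": [0,-0.17,-1.96],"twist": [-0.01,0,0],"hand": -1},
  {"translation": [0,-0.17,-1.96],"twist": [-0.01,0,0],"hand": -1},
  {"translation": [0,-0.17,-1.96],"twist": [-0.01,0,0],"hand": -1},
  {"translation": [0,-0.17,-1.96],"twist": [-0.01,0,0],"hand": -1},
  {"translation": [0,-0.17,-1.96],"twist": [-0.01,0,0],"hand": -1},
  {"translation": [0,-0.17,-1.96],"twist": [-0.01,0,0],"hand": -1},
])

```text
time: 8.65
tool_pos: [602.3, 325.2, 155.0]
tcp_rot: [169.8, 0.1, 171.7]
contact_force: [3.2, 8.8, -3.1]
opening: 0.125
```

```bash
python3 - <<'E'
from h import *
st(); report(0.175)
E
```

```text
t 8.65 [602.3 325.2 155. ] [1.6980e+02 1.4000e-01 1.7169e+02] F [ 3.2  8.8 -3.1] op 0.125
hub x: -140.7  width 32.9 n 358
hub x: -81.0  width 29.2 n 274
```

Emit:
carry_out([
  {"translation": [0,-0.04,-0.5],"twist": [-0.0025,0,0],"hand": -1},
  {"translation": [0,-0.08,-0.98],"twist": [-0.005,0,0],"hand": -1},
  {"translation": [0,-0.13,-1.5],"twist": [-0.0075,0,0],"hand": -1},
  {"translation": [0,-0.17,-1.96],"twist": [-0.01,0,0],"hand": -1},
  {"translation": [0,-0.17,-1.96],"twist": [-0.01,0,0],"hand": -1},
  {"translation": [0,-0.17,-1.96],"twist": [-0.01,0,0],"hand": -1},
  {"translation": [0,-0.17,-1.96],"twist": [-0.01,0,0],"hand": -1},
  {"translation": [0,-0.17,-1.96],"twist": [-0.01,0,0],"hand": -1},
  {"translation": [0,-0.17,-1.96],"twist": [-0.01,0,0],"hand": -1},
  {"translation": [0,-0.17,-1.96],"twist": [-0.01,0,0],"hand": -1},
])

```text
time: 9.53
tool_pos: [602.1, 324.6, 156.9]
tcp_rot: [169.2, 0.1, 171.7]
contact_force: [3.1, 7.8, -2.9]
opening: 0.123
```

```bash
python3 - <<'E'
from h import *
st(); report(0.185)
E
```

```text
t 9.53 [602.1 324.6 156.9] [1.6924e+02 1.3000e-01 1.7169e+02] F [ 3.1  7.8 -2.9] op 0.123
hub x: -140.8  width 33.2 n 352
hub x: -81.0  width 28.9 n 272
```

Emit:
carry_out([
  {"translation": [0,-0.04,-0.5],"twist": [-0.0025,0,0],"hand": -1},
  {"translation": [0,-0.08,-0.98],"twist": [-0.005,0,0],"hand": -1},
  {"translation": [0,-0.13,-1.5],"twist": [-0.0075,0,0],"hand": -1},
  {"translation": [0,-0.17,-1.96],"twist": [-0.01,0,0],"hand": -1},
  {"translation": [0,-0.17,-1.96],"twist": [-0.01,0,0],"hand": -1},
  {"translation": [0,-0.17,-1.96],"twist": [-0.01,0,0],"hand": -1},
  {"translation": [0,-0.17,-1.96],"twist": [-0.01,0,0],"hand": -1},
  {"translation": [0,-0.17,-1.96],"twist": [-0.01,0,0],"hand": -1},
  {"translation": [0,-0.17,-1.96],"twist": [-0.01,0,0],"hand": -1},
  {"translation": [0,-0.17,-1.96],"twist": [-0.01,0,0],"hand": -1},
])

```text
time: 10.42
tool_pos: [602.1, 324.1, 158.8]
tcp_rot: [168.7, 0.1, 171.7]
contact_force: [1.6, 8.3, -1.6]
opening: 0.126
```

```bash
python3 - <<'E'
from h import *
st(); report(0.195)
E
```

```text
t 10.42 [602.1 324.1 158.8] [1.6866e+02 1.3000e-01 1.7169e+02] F [ 1.6  8.3 -1.6] op 0.126
hub x: -140.7  width 32.8 n 356
hub x: -81.0  width 29.1 n 270
```

Emit:
carry_out([
  {"translation": [0,-0.04,-0.5],"twist": [-0.0025,0,0],"hand": -1},
  {"translation": [0,-0.08,-0.98],"twist": [-0.005,0,0],"hand": -1},
  {"translation": [0,-0.13,-1.5],"twist": [-0.0075,0,0],"hand": -1},
  {"translation": [0,-0.17,-1.96],"twist": [-0.01,0,0],"hand": -1},
  {"translation": [0,-0.17,-1.96],"twist": [-0.01,0,0],"hand": -1},
  {"translation": [0,-0.17,-1.96],"twist": [-0.01,0,0],"hand": -1},
  {"translation": [0,-0.17,-1.96],"twist": [-0.01,0,0],"hand": -1},
  {"translation": [0,-0.17,-1.96],"twist": [-0.01,0,0],"hand": -1},
  {"translation": [0,-0.17,-1.96],"twist": [-0.01,0,0],"hand": -1},
  {"translation": [0,-0.17,-1.96],"twist": [-0.01,0,0],"hand": -1},
])

```text
time: 11.3
tool_pos: [602.0, 323.6, 160.7]
tcp_rot: [168.1, 0.1, 171.7]
contact_force: [2.3, 8.2, -1.8]
opening: 0.122
```

```bash
python3 - <<'E'
from h import *
st(); report(0.205)
E
```

```text
t 11.3 [602.  323.6 160.7] [1.6809e+02 1.3000e-01 1.7169e+02] F [ 2.3  8.2 -1.8] op 0.122
hub x: -140.8  width 33.0 n 359
hub x: -81.3  width 29.6 n 267
```

Emit:
carry_out([
  {"translation": [0,-0.04,-0.5],"twist": [-0.0025,0,0],"hand": -1},
  {"translation": [0,-0.08,-0.98],"twist": [-0.005,0,0],"hand": -1},
  {"translation": [0,-0.13,-1.5],"twist": [-0.0075,0,0],"hand": -1},
  {"translation": [0,-0.17,-1.96],"twist": [-0.01,0,0],"hand": -1},
  {"translation": [0,-0.17,-1.96],"twist": [-0.01,0,0],"hand": -1},
  {"translation": [0,-0.17,-1.96],"twist": [-0.01,0,0],"hand": -1},
  {"translation": [0,-0.17,-1.96],"twist": [-0.01,0,0],"hand": -1},
  {"translation": [0,-0.17,-1.96],"twist": [-0.01,0,0],"hand": -1},
  {"translation": [0,-0.17,-1.96],"twist": [-0.01,0,0],"hand": -1},
  {"translation": [0,-0.17,-1.96],"twist": [-0.01,0,0],"hand": -1},
])

```text
time: 12.18
tool_pos: [601.9, 323.0, 162.6]
tcp_rot: [167.5, 0.1, 171.7]
contact_force: [2.6, 8.0, -1.7]
opening: 0.126
```

```bash
python3 - <<'E'
from h import *
st(); report(0.215)
E
```

```text
t 12.18 [601.9 323.  162.6] [1.6752e+02 1.3000e-01 1.7168e+02] F [ 2.6  8.  -1.7] op 0.126
hub x: -140.8  width 33.1 n 355
hub x: -81.0  width 29.0 n 272
```

Emit:
carry_out([
  {"translation": [0,-0.04,-0.5],"twist": [-0.0025,0,0],"hand": -1},
  {"translation": [0,-0.08,-0.98],"twist": [-0.005,0,0],"hand": -1},
  {"translation": [0,-0.13,-1.5],"twist": [-0.0075,0,0],"hand": -1},
  {"translation": [0,-0.17,-1.96],"twist": [-0.01,0,0],"hand": -1},
  {"translation": [0,-0.17,-1.96],"twist": [-0.01,0,0],"hand": -1},
  {"translation": [0,-0.17,-1.96],"twist": [-0.01,0,0],"hand": -1},
  {"translation": [0,-0.17,-1.96],"twist": [-0.01,0,0],"hand": -1},
  {"translation": [0,-0.17,-1.96],"twist": [-0.01,0,0],"hand": -1},
  {"translation": [0,-0.17,-1.96],"twist": [-0.01,0,0],"hand": -1},
  {"translation": [0,-0.17,-1.96],"twist": [-0.01,0,0],"hand": -1},
])

```text
time: 13.07
tool_pos: [601.8, 322.4, 164.5]
tcp_rot: [166.9, 0.1, 171.7]
contact_force: [2.3, 8.3, -2.5]
opening: 0.125
```

```bash
python3 - <<'E'
from h import *
st(); report(0.225)
E
```

```text
t 13.07 [601.8 322.4 164.5] [1.6695e+02 1.3000e-01 1.7168e+02] F [ 2.3  8.3 -2.5] op 0.125
hub x: -140.8  width 32.9 n 361
hub x: -80.8  width 28.8 n 264
```

Emit:
carry_out([
  {"translation": [0,-0.04,-0.5],"twist": [-0.0025,0,0],"hand": -1},
  {"translation": [0,-0.08,-0.98],"twist": [-0.005,0,0],"hand": -1},
  {"translation": [0,-0.13,-1.5],"twist": [-0.0075,0,0],"hand": -1},
  {"translation": [0,-0.17,-1.96],"twist": [-0.01,0,0],"hand": -1},
  {"translation": [0,-0.17,-1.96],"twist": [-0.01,0,0],"hand": -1},
  {"translation": [0,-0.17,-1.96],"twist": [-0.01,0,0],"hand": -1},
  {"translation": [0,-0.17,-1.96],"twist": [-0.01,0,0],"hand": -1},
  {"translation": [0,-0.17,-1.96],"twist": [-0.01,0,0],"hand": -1},
  {"translation": [0,-0.17,-1.96],"twist": [-0.01,0,0],"hand": -1},
  {"translation": [0,-0.17,-1.96],"twist": [-0.01,0,0],"hand": -1},
])

```text
time: 13.95
tool_pos: [601.7, 321.8, 166.4]
tcp_rot: [166.4, 0.1, 171.7]
contact_force: [2.6, 8.7, -0.9]
opening: 0.123
```

```bash
python3 - <<'E'
from h import *
st(); report(0.235)
E
```

```text
t 13.95 [601.7 321.8 166.4] [1.6638e+02 1.3000e-01 1.7169e+02] F [ 2.6  8.7 -0.9] op 0.123
hub x: -140.7  width 33.2 n 355
hub x: -80.8  width 29.4 n 267
```

Emit:
carry_out([
  {"translation": [0,-0.04,-0.5],"twist": [-0.0025,0,0],"hand": -1},
  {"translation": [0,-0.08,-0.98],"twist": [-0.005,0,0],"hand": -1},
  {"translation": [0,-0.13,-1.5],"twist": [-0.0075,0,0],"hand": -1},
  {"translation": [0,-0.17,-1.96],"twist": [-0.01,0,0],"hand": -1},
  {"translation": [0,-0.17,-1.96],"twist": [-0.01,0,0],"hand": -1},
  {"translation": [0,-0.17,-1.96],"twist": [-0.01,0,0],"hand": -1},
  {"translation": [0,-0.17,-1.96],"twist": [-0.01,0,0],"hand": -1},
  {"translation": [0,-0.17,-1.96],"twist": [-0.01,0,0],"hand": -1},
  {"translation": [0,-0.17,-1.96],"twist": [-0.01,0,0],"hand": -1},
  {"translation": [0,-0.17,-1.96],"twist": [-0.01,0,0],"hand": -1},
])

```text
time: 14.83
tool_pos: [601.6, 321.2, 168.3]
tcp_rot: [165.8, 0.1, 171.7]
contact_force: [2.6, 8.9, -1.0]
opening: 0.125
```

```bash
python3 - <<'E'
from h import *
st(); report(0.245)
E
```

```text
t 14.83 [601.6 321.2 168.3] [1.6580e+02 1.2000e-01 1.7169e+02] F [ 2.6  8.9 -1. ] op 0.125
hub x: -140.7  width 32.9 n 358
hub x: -80.7  width 29.4 n 266
```

Emit:
carry_out([
  {"translation": [0,-0.04,-0.5],"twist": [-0.0025,0,0],"hand": -1},
  {"translation": [0,-0.08,-0.98],"twist": [-0.005,0,0],"hand": -1},
  {"translation": [0,-0.13,-1.5],"twist": [-0.0075,0,0],"hand": -1},
  {"translation": [0,-0.17,-1.96],"twist": [-0.01,0,0],"hand": -1},
  {"translation": [0,-0.17,-1.96],"twist": [-0.01,0,0],"hand": -1},
  {"translation": [0,-0.17,-1.96],"twist": [-0.01,0,0],"hand": -1},
  {"translation": [0,-0.17,-1.96],"twist": [-0.01,0,0],"hand": -1},
  {"translation": [0,-0.17,-1.96],"twist": [-0.01,0,0],"hand": -1},
  {"translation": [0,-0.17,-1.96],"twist": [-0.01,0,0],"hand": -1},
  {"translation": [0,-0.17,-1.96],"twist": [-0.01,0,0],"hand": -1},
])

```text
time: 15.72
tool_pos: [601.4, 320.5, 170.1]
tcp_rot: [165.2, 0.1, 171.7]
contact_force: [1.7, 8.5, -0.9]
opening: 0.122
```

```bash
python3 - <<'E'
from h import *
st(); report(0.255)
E
```

```text
t 15.72 [601.4 320.5 170.1] [1.6523e+02 1.2000e-01 1.7169e+02] F [ 1.7  8.5 -0.9] op 0.122
hub x: -140.6  width 33.3 n 357
hub x: -81.1  width 28.6 n 265
```

Emit:
carry_out([
  {"translation": [0,-0.04,-0.5],"twist": [-0.0025,0,0],"hand": -1},
  {"translation": [0,-0.08,-0.98],"twist": [-0.005,0,0],"hand": -1},
  {"translation": [0,-0.13,-1.5],"twist": [-0.0075,0,0],"hand": -1},
  {"translation": [0,-0.17,-1.96],"twist": [-0.01,0,0],"hand": -1},
  {"translation": [0,-0.17,-1.96],"twist": [-0.01,0,0],"hand": -1},
  {"translation": [0,-0.17,-1.96],"twist": [-0.01,0,0],"hand": -1},
  {"translation": [0,-0.17,-1.96],"twist": [-0.01,0,0],"hand": -1},
  {"translation": [0,-0.17,-1.96],"twist": [-0.01,0,0],"hand": -1},
  {"translation": [0,-0.17,-1.96],"twist": [-0.01,0,0],"hand": -1},
  {"translation": [0,-0.17,-1.96],"twist": [-0.01,0,0],"hand": -1},
])

```text
time: 16.6
tool_pos: [601.3, 319.9, 172.0]
tcp_rot: [164.7, 0.1, 171.7]
contact_force: [1.8, 8.5, -1.4]
opening: 0.122
```

```bash
python3 - <<'E'
from h import *
st(); report(0.265)
E
```

```text
t 16.6 [601.3 319.9 172. ] [1.6466e+02 1.2000e-01 1.7169e+02] F [ 1.8  8.5 -1.4] op 0.122
hub x: -140.7  width 33.2 n 357
hub x: -81.0  width 28.7 n 266
```

Emit:
carry_out([
  {"translation": [0,-0.04,-0.5],"twist": [-0.0025,0,0],"hand": -1},
  {"translation": [0,-0.08,-0.98],"twist": [-0.005,0,0],"hand": -1},
  {"translation": [0,-0.13,-1.5],"twist": [-0.0075,0,0],"hand": -1},
  {"translation": [0,-0.17,-1.96],"twist": [-0.01,0,0],"hand": -1},
  {"translation": [0,-0.17,-1.96],"twist": [-0.01,0,0],"hand": -1},
  {"translation": [0,-0.17,-1.96],"twist": [-0.01,0,0],"hand": -1},
  {"translation": [0,-0.17,-1.96],"twist": [-0.01,0,0],"hand": -1},
  {"translation": [0,-0.17,-1.96],"twist": [-0.01,0,0],"hand": -1},
  {"translation": [0,-0.17,-1.96],"twist": [-0.01,0,0],"hand": -1},
  {"translation": [0,-0.17,-1.96],"twist": [-0.01,0,0],"hand": -1},
])

```text
time: 17.48
tool_pos: [601.3, 319.2, 173.9]
tcp_rot: [164.1, 0.1, 171.7]
contact_force: [2.0, 9.5, -1.2]
opening: 0.123
```

```bash
python3 - <<'E'
from h import *
st(); report(0.275)
E
```

```text
t 17.48 [601.3 319.2 173.9] [1.6409e+02 1.2000e-01 1.7169e+02] F [ 2.   9.5 -1.2] op 0.123
hub x: -140.7  width 33.0 n 356
hub x: -80.7  width 28.7 n 267
```

Emit:
carry_out([
  {"translation": [0,-0.04,-0.5],"twist": [-0.0025,0,0],"hand": -1},
  {"translation": [0,-0.08,-0.98],"twist": [-0.005,0,0],"hand": -1},
  {"translation": [0,-0.13,-1.5],"twist": [-0.0075,0,0],"hand": -1},
  {"translation": [0,-0.17,-1.96],"twist": [-0.01,0,0],"hand": -1},
  {"translation": [0,-0.17,-1.96],"twist": [-0.01,0,0],"hand": -1},
  {"translation": [0,-0.17,-1.96],"twist": [-0.01,0,0],"hand": -1},
  {"translation": [0,-0.17,-1.96],"twist": [-0.01,0,0],"hand": -1},
  {"translation": [0,-0.17,-1.96],"twist": [-0.01,0,0],"hand": -1},
  {"translation": [0,-0.17,-1.96],"twist": [-0.01,0,0],"hand": -1},
  {"translation": [0,-0.17,-1.96],"twist": [-0.01,0,0],"hand": -1},
])

```text
time: 18.37
tool_pos: [601.2, 318.5, 175.8]
tcp_rot: [163.5, 0.1, 171.7]
contact_force: [1.8, 7.7, -1.3]
opening: 0.122
```

```bash
python3 - <<'E'
from h import *
st(); report(0.285)
E
```

```text
t 18.37 [601.2 318.5 175.8] [1.6352e+02 1.2000e-01 1.7169e+02] F [ 1.8  7.7 -1.3] op 0.122
hub x: -140.6  width 33.5 n 356
hub x: -81.4  width 30.2 n 267
```

Emit:
carry_out([
  {"translation": [0,-0.04,-0.5],"twist": [-0.0025,0,0],"hand": -1},
  {"translation": [0,-0.08,-0.98],"twist": [-0.005,0,0],"hand": -1},
  {"translation": [0,-0.13,-1.5],"twist": [-0.0075,0,0],"hand": -1},
  {"translation": [0,-0.17,-1.96],"twist": [-0.01,0,0],"hand": -1},
  {"translation": [0,-0.17,-1.96],"twist": [-0.01,0,0],"hand": -1},
  {"translation": [0,-0.17,-1.96],"twist": [-0.01,0,0],"hand": -1},
  {"translation": [0,-0.17,-1.96],"twist": [-0.01,0,0],"hand": -1},
  {"translation": [0,-0.17,-1.96],"twist": [-0.01,0,0],"hand": -1},
  {"translation": [0,-0.17,-1.96],"twist": [-0.01,0,0],"hand": -1},
  {"translation": [0,-0.17,-1.96],"twist": [-0.01,0,0],"hand": -1},
])

```text
time: 19.25
tool_pos: [601.0, 317.8, 177.6]
tcp_rot: [162.9, 0.1, 171.7]
contact_force: [2.4, 8.3, -0.5]
opening: 0.122
```

```bash
python3 - <<'E'
from h import *
st(); report(0.295)
E
```

```text
t 19.25 [601.  317.8 177.6] [1.6295e+02 1.1000e-01 1.7169e+02] F [ 2.4  8.3 -0.5] op 0.122
hub x: -140.7  width 32.9 n 359
hub x: -81.1  width 28.8 n 265
```

```bash
python3 - <<'E'
from h import *
s,im,W=parts('r2.png'); x,l,z=tubecoords(W,0.295)
k=(np.abs(l)<24)&(np.abs(z)<5)&(x>-230)&(x<-3); print(k.sum(),np.polyfit(x[k],z[k],1))
k=(np.abs(z-74.5)<6)&(np.abs(l)<30)
for a,b in ((-160,-120),(-100,-60)):
    q=k&(x>a)&(x<b); print(np.median(z[q]))
E
```

```text
1606 [ 0.00158045 -0.80317876]
74.70575611726977
74.84870187945387
```

View pics/r2.png

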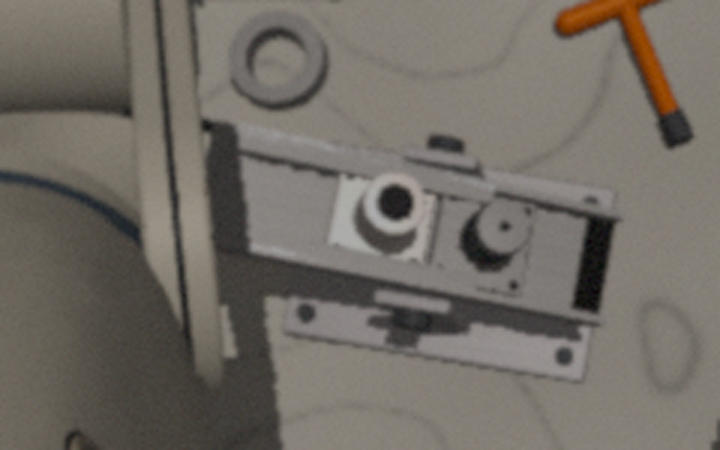

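Emit:
carry_out([
  {"translation": [0,-0.04,-0.5],"twist": [-0.0025,0,0],"hand": -1},
  {"translation": [0,-0.08,-0.98],"twist": [-0.005,0,0],"hand": -1},
  {"translation": [0,-0.1,-1.2],"twist": [-0.006,0,0],"hand": -1},
  {"translation": [0,-0.1,-1.2],"twist": [-0.006,0,0],"hand": -1},
  {"translation": [0,-0.1,-1.2],"twist": [-0.006,0,0],"hand": -1},
  {"translation": [0,-0.1,-1.2],"twist": [-0.006,0,0],"hand": -1},
  {"translation": [0,-0.1,-1.2],"twist": [-0.006,0,0],"hand": -1},
  {"translation": [0,-0.1,-1.2],"twist": [-0.006,0,0],"hand": -1},
  {"translation": [0,-0.1,-1.2],"twist": [-0.006,0,0],"hand": -1},
  {"translation": [0,-0.1,-1.2],"twist": [-0.006,0,0],"hand": -1},
])

```text
time: 20.18
tool_pos: [601.0, 317.4, 178.7]
tcp_rot: [162.6, 0.1, 171.7]
contact_force: [1.5, 7.5, -0.6]
opening: 0.125
```

```bash
python3 - <<'E'
from h import *
st(); report(0.30)
E
```

```text
t 20.18 [601.  317.4 178.7] [1.6260e+02 1.1000e-01 1.7169e+02] F [ 1.5  7.5 -0.6] op 0.125
hub x: -140.6  width 32.9 n 354
hub x: -80.7  width 29.8 n 267
```

Emit:
carry_out([
  {"translation": [0,-0.04,-0.5],"twist": [-0.0025,0,0],"hand": -1},
  {"translation": [0,-0.08,-0.98],"twist": [-0.005,0,0],"hand": -1},
  {"translation": [0,-0.1,-1.2],"twist": [-0.006,0,0],"hand": -1},
  {"translation": [0,-0.1,-1.2],"twist": [-0.006,0,0],"hand": -1},
  {"translation": [0,-0.1,-1.2],"twist": [-0.006,0,0],"hand": -1},
  {"translation": [0,-0.1,-1.2],"twist": [-0.006,0,0],"hand": -1},
  {"translation": [0,-0.1,-1.2],"twist": [-0.006,0,0],"hand": -1},
  {"translation": [0,-0.1,-1.2],"twist": [-0.006,0,0],"hand": -1},
  {"translation": [0,-0.1,-1.2],"twist": [-0.006,0,0],"hand": -1},
  {"translation": [0,-0.1,-1.2],"twist": [-0.006,0,0],"hand": -1},
])

```text
time: 21.07
tool_pos: [600.9, 316.9, 179.8]
tcp_rot: [162.3, 0.1, 171.7]
contact_force: [3.0, 9.0, -0.9]
opening: 0.127
```

```bash
python3 - <<'E'
from h import *
st(); report(0.306)
E
```

```text
t 21.07 [600.9 316.9 179.8] [1.6226e+02 1.1000e-01 1.7169e+02] F [ 3.   9.  -0.9] op 0.127
hub x: -140.6  width 33.2 n 355
hub x: -80.9  width 28.9 n 260
```

Emit:
carry_out([
  {"translation": [0,-0.04,-0.5],"twist": [-0.0025,0,0],"hand": -1},
  {"translation": [0,-0.08,-0.98],"twist": [-0.005,0,0],"hand": -1},
  {"translation": [0,-0.1,-1.2],"twist": [-0.006,0,0],"hand": -1},
  {"translation": [0,-0.1,-1.2],"twist": [-0.006,0,0],"hand": -1},
  {"translation": [0,-0.1,-1.2],"twist": [-0.006,0,0],"hand": -1},
  {"translation": [0,-0.1,-1.2],"twist": [-0.006,0,0],"hand": -1},
  {"translation": [0,-0.1,-1.2],"twist": [-0.006,0,0],"hand": -1},
  {"translation": [0,-0.1,-1.2],"twist": [-0.006,0,0],"hand": -1},
  {"translation": [0,-0.1,-1.2],"twist": [-0.006,0,0],"hand": -1},
  {"translation": [0,-0.1,-1.2],"twist": [-0.006,0,0],"hand": -1},
])

```text
time: 21.95
tool_pos: [600.8, 316.4, 180.9]
tcp_rot: [161.9, 0.1, 171.7]
contact_force: [1.7, 8.7, -1.4]
opening: 0.123
```

```bash
python3 - <<'E'
from h import *
st(); report(0.312)
E
```

```text
t 21.95 [600.8 316.4 180.9] [1.6192e+02 1.1000e-01 1.7169e+02] F [ 1.7  8.7 -1.4] op 0.123
hub x: -140.6  width 32.9 n 361
hub x: -80.9  width 29.3 n 263
```

Emit:
carry_out([
  {"translation": [0,-0.04,-0.5],"twist": [-0.0025,0,0],"hand": -1},
  {"translation": [0,-0.08,-0.98],"twist": [-0.005,0,0],"hand": -1},
  {"translation": [0,-0.1,-1.2],"twist": [-0.006,0,0],"hand": -1},
  {"translation": [0,-0.1,-1.2],"twist": [-0.006,0,0],"hand": -1},
  {"translation": [0,-0.1,-1.2],"twist": [-0.006,0,0],"hand": -1},
  {"translation": [0,-0.1,-1.2],"twist": [-0.006,0,0],"hand": -1},
  {"translation": [0,-0.1,-1.2],"twist": [-0.006,0,0],"hand": -1},
  {"translation": [0,-0.1,-1.2],"twist": [-0.006,0,0],"hand": -1},
  {"translation": [0,-0.1,-1.2],"twist": [-0.006,0,0],"hand": -1},
  {"translation": [0,-0.1,-1.2],"twist": [-0.006,0,0],"hand": -1},
])

```text
time: 22.83
tool_pos: [600.7, 316.0, 182.1]
tcp_rot: [161.6, 0.1, 171.7]
contact_force: [2.1, 9.6, -0.9]
opening: 0.122
```

```bash
python3 - <<'E'
from h import *
st(); report(0.317)
E
```

```text
t 22.83 [600.7 316.  182.1] [1.6157e+02 1.1000e-01 1.7169e+02] F [ 2.1  9.6 -0.9] op 0.122
hub x: -140.5  width 33.0 n 355
hub x: -80.8  width 29.1 n 262
```

Emit:
carry_out([
  {"translation": [0,-0.04,-0.5],"twist": [-0.0025,0,0],"hand": -1},
  {"translation": [0,-0.08,-0.98],"twist": [-0.005,0,0],"hand": -1},
  {"translation": [0,-0.1,-1.2],"twist": [-0.006,0,0],"hand": -1},
  {"translation": [0,-0.1,-1.2],"twist": [-0.006,0,0],"hand": -1},
  {"translation": [0,-0.1,-1.2],"twist": [-0.006,0,0],"hand": -1},
  {"translation": [0,-0.1,-1.2],"twist": [-0.006,0,0],"hand": -1},
  {"translation": [0,-0.1,-1.2],"twist": [-0.006,0,0],"hand": -1},
  {"translation": [0,-0.1,-1.2],"twist": [-0.006,0,0],"hand": -1},
  {"translation": [0,-0.1,-1.2],"twist": [-0.006,0,0],"hand": -1},
  {"translation": [0,-0.1,-1.2],"twist": [-0.006,0,0],"hand": -1},
])

```text
time: 23.72
tool_pos: [600.7, 315.5, 183.2]
tcp_rot: [161.2, 0.1, 171.7]
contact_force: [2.9, 8.1, -1.0]
opening: 0.123
```

```bash
python3 - <<'E'
from h import *
st(); report(0.323)
E
```

```text
t 23.72 [600.7 315.5 183.2] [1.6123e+02 1.2000e-01 1.7169e+02] F [ 2.9  8.1 -1. ] op 0.123
hub x: -140.4  width 33.1 n 358
hub x: -81.3  width 28.9 n 261
```

Emit:
carry_out([
  {"translation": [0,-0.04,-0.5],"twist": [-0.0025,0,0],"hand": -1},
  {"translation": [0,-0.08,-0.98],"twist": [-0.005,0,0],"hand": -1},
  {"translation": [0,-0.1,-1.2],"twist": [-0.006,0,0],"hand": -1},
  {"translation": [0,-0.1,-1.2],"twist": [-0.006,0,0],"hand": -1},
  {"translation": [0,-0.1,-1.2],"twist": [-0.006,0,0],"hand": -1},
  {"translation": [0,-0.1,-1.2],"twist": [-0.006,0,0],"hand": -1},
  {"translation": [0,-0.1,-1.2],"twist": [-0.006,0,0],"hand": -1},
  {"translation": [0,-0.1,-1.2],"twist": [-0.006,0,0],"hand": -1},
  {"translation": [0,-0.1,-1.2],"twist": [-0.006,0,0],"hand": -1},
  {"translation": [0,-0.1,-1.2],"twist": [-0.006,0,0],"hand": -1},
])

```text
time: 24.6
tool_pos: [600.6, 315.0, 184.3]
tcp_rot: [160.9, 0.1, 171.7]
contact_force: [2.3, 9.4, -0.9]
opening: 0.122
```

```bash
python3 - <<'E'
from h import *
st(); report(0.329)
E
```

```text
t 24.6 [600.6 315.  184.3] [1.6089e+02 1.1000e-01 1.7169e+02] F [ 2.3  9.4 -0.9] op 0.122
hub x: -140.5  width 33.1 n 356
hub x: -81.0  width 28.3 n 261
```

Emit:
carry_out([
  {"translation": [0,-0.04,-0.5],"twist": [-0.0025,0,0],"hand": -1},
  {"translation": [0,-0.08,-0.98],"twist": [-0.005,0,0],"hand": -1},
  {"translation": [0,-0.1,-1.2],"twist": [-0.006,0,0],"hand": -1},
  {"translation": [0,-0.1,-1.2],"twist": [-0.006,0,0],"hand": -1},
  {"translation": [0,-0.1,-1.2],"twist": [-0.006,0,0],"hand": -1},
  {"translation": [0,-0.1,-1.2],"twist": [-0.006,0,0],"hand": -1},
  {"translation": [0,-0.1,-1.2],"twist": [-0.006,0,0],"hand": -1},
  {"translation": [0,-0.1,-1.2],"twist": [-0.006,0,0],"hand": -1},
  {"translation": [0,-0.1,-1.2],"twist": [-0.006,0,0],"hand": -1},
  {"translation": [0,-0.1,-1.2],"twist": [-0.006,0,0],"hand": -1},
])

```text
time: 25.48
tool_pos: [600.5, 314.5, 185.4]
tcp_rot: [160.5, 0.1, 171.7]
contact_force: [2.7, 9.0, -0.9]
opening: 0.122
```

```bash
python3 - <<'E'
from h import *
st(); report(0.335,'r3.png'); save('scene','s3.png',(250,200,430,360),4)
E
```

```text
t 25.48 [600.5 314.5 185.4] [1.6055e+02 1.0000e-01 1.7169e+02] F [ 2.7  9.  -0.9] op 0.122
hub x: -140.6  width 32.8 n 354
hub x: -54.2  width 29.3 n 259
```

View pics/s3.png

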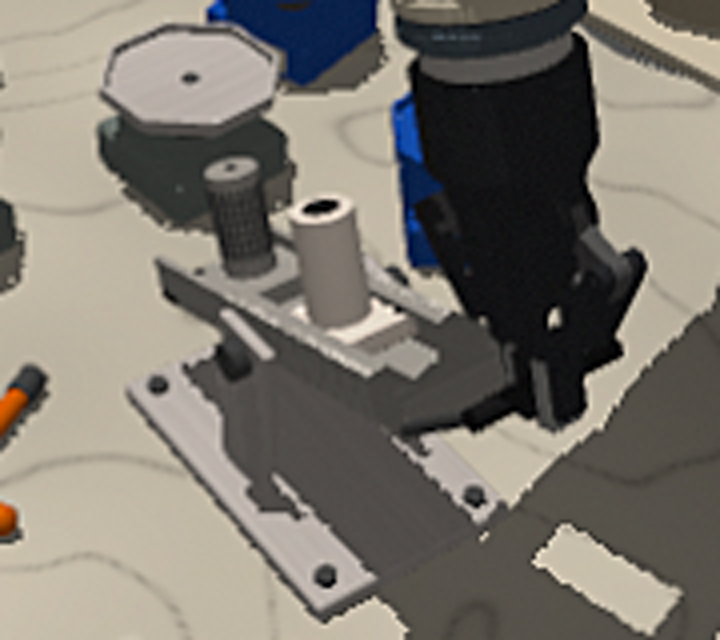

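```bash
python3 - <<'E'
from h import *
report(0.335);report(0.335)
E
```

```text
hub x: -140.4  width 33.2 n 354
hub x: -45.5  width 29.2 n 255
hub x: -140.4  width 33.3 n 353
hub x: -40.5  width 29.1 n 251
```

Emit:
carry_out([
  {"translation": [0,0.22,2.94],"twist": [0.015,0,0],"hand": -1},
  {"translation": [0,0.39,5.88],"twist": [0.03,0,0],"hand": -1},
  {"translation": [0,0.39,5.88],"twist": [0.03,0,0],"hand": -1},
  {"translation": [0,0.39,5.88],"twist": [0.03,0,0],"hand": -1},
  {"translation": [0,0.39,5.88],"twist": [0.03,0,0],"hand": -1},
  {"translation": [0,0.39,5.88],"twist": [0.03,0,0],"hand": -1},
  {"translation": [0,0.39,5.88],"twist": [0.03,0,0],"hand": -1},
  {"translation": [0,0.39,5.88],"twist": [0.03,0,0],"hand": -1},
  {"translation": [0,0.39,5.88],"twist": [0.03,0,0],"hand": -1},
  {"translation": [0,0.39,5.88],"twist": [0.03,0,0],"hand": -1},
])

```text
time: 26.52
tool_pos: [600.9, 316.6, 180.4]
tcp_rot: [162.3, 0.1, 171.7]
contact_force: [0.4, 7.3, 5.1]
opening: 0.124
```

```bash
python3 - <<'E'
from h import *
st(); report(0.305,'r4.png'); report(0.305)
E
```

```text
t 26.52 [600.9 316.6 180.4] [1.6225e+02 1.1000e-01 1.7169e+02] F [0.4 7.3 5.1] op 0.124
hub x: -138.1  width 33.6 n 354
hub x: -34.4  width 28.9 n 252
hub x: -138.1  width 33.2 n 353
hub x: -34.9  width 29.6 n 256
```

View pics/r4.png

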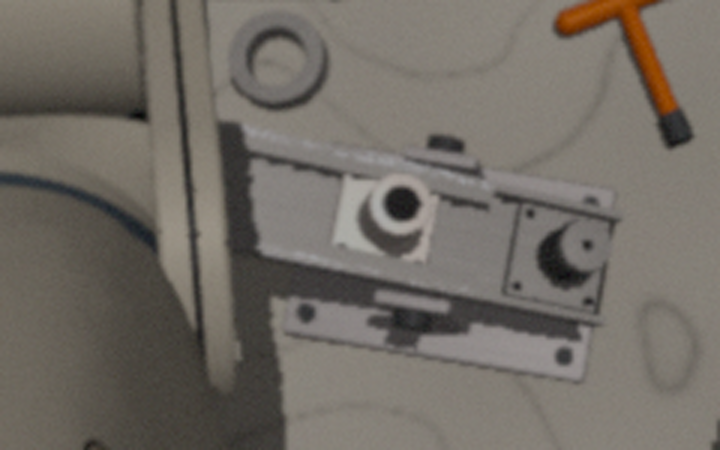

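```bash
python3 - <<'E'
from h import *
s,im,W=parts(); x,l,z=tubecoords(W,0.305)
w=(np.abs(np.abs(l)-31)<4)&(np.abs(z-20)<3)&(x>-60); print('wall end',np.percentile(x[w],[90,99,100]),w.sum())
f=(np.abs(l)<24)&(np.abs(z-14)<3)&(x>-80)&(x<20); print('flange',np.percentile(x[f],[0,2,50,98,100]),f.sum())
fl=(np.abs(l)<26)&(np.abs(z)<3)&(x>-120)&(x<20); print('floor max',np.sort(x[fl])[-10:])
cv2.imwrite('pics/r5.png',cv2.resize(im[195:260,270:330,::-1],None,fx=10,fy=9,interpolation=cv2.INTER_CUBIC))
E
```

```text
wall end [311.92648709 320.66865796 323.48879789] 195
flange [-62.49034637 -61.91613278 -48.45931871  -7.90630802  -6.7310988 ] 388
floor max [-1.76468799 -1.69559536 -1.61464187 -1.46595064 -1.17107825 -1.12216868
 -1.04937582 -0.80029249 -0.66950571 -0.61530354]
```

View pics/r5.png

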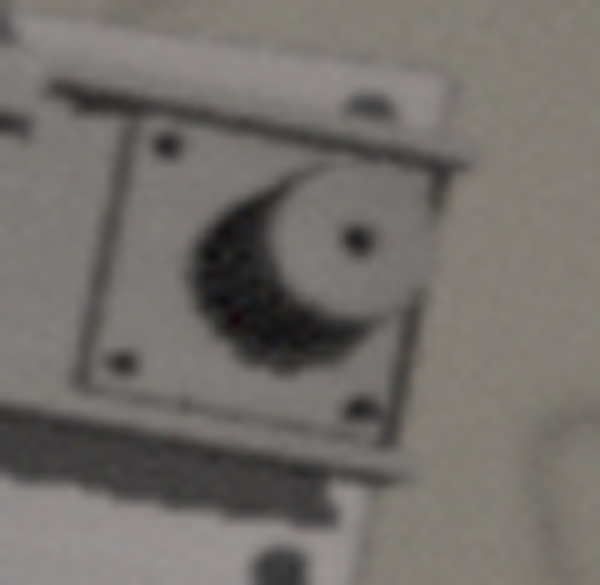

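Emit:
carry_out([
  {"translation": [0,-0.04,-0.5],"twist": [-0.0025,0,0],"hand": -1},
  {"translation": [0,-0.08,-0.98],"twist": [-0.005,0,0],"hand": -1},
  {"translation": [0,-0.13,-1.5],"twist": [-0.0075,0,0],"hand": -1},
  {"translation": [0,-0.17,-1.96],"twist": [-0.01,0,0],"hand": -1},
  {"translation": [0,-0.22,-2.5],"twist": [-0.0125,0,0],"hand": -1},
  {"translation": [0,-0.26,-2.94],"twist": [-0.015,0,0],"hand": -1},
  {"translation": [0,-0.26,-2.94],"twist": [-0.015,0,0],"hand": -1},
  {"translation": [0,-0.26,-2.94],"twist": [-0.015,0,0],"hand": -1},
  {"translation": [0,-0.26,-2.94],"twist": [-0.015,0,0],"hand": -1},
  {"translation": [0,-0.26,-2.94],"twist": [-0.015,0,0],"hand": -1},
])

```text
time: 27.5
tool_pos: [600.7, 315.7, 182.6]
tcp_rot: [161.4, 0.1, 171.7]
contact_force: [2.5, 8.6, 0.1]
opening: 0.122
```

```bash
python3 - <<'E'
from h import *
st(); report(0.32); report(0.32)
E
```

```text
t 27.5 [600.7 315.7 182.6] [1.6139e+02 1.0000e-01 1.7168e+02] F [2.5 8.6 0.1] op 0.122
hub x: -138.5  width 33.4 n 359
hub x: -34.8  width 28.6 n 251
hub x: -138.2  width 33.7 n 353
hub x: -34.7  width 28.6 n 251
```

Emit:
carry_out([
  {"translation": [0,-0.04,-0.5],"twist": [-0.0025,0,0],"hand": -1},
  {"translation": [0,-0.08,-0.98],"twist": [-0.005,0,0],"hand": -1},
  {"translation": [0,-0.1,-1.2],"twist": [-0.006,0,0],"hand": -1},
  {"translation": [0,-0.1,-1.2],"twist": [-0.006,0,0],"hand": -1},
  {"translation": [0,-0.1,-1.2],"twist": [-0.006,0,0],"hand": -1},
  {"translation": [0,-0.1,-1.2],"twist": [-0.006,0,0],"hand": -1},
  {"translation": [0,-0.1,-1.2],"twist": [-0.006,0,0],"hand": -1},
  {"translation": [0,-0.1,-1.2],"twist": [-0.006,0,0],"hand": -1},
  {"translation": [0,-0.1,-1.2],"twist": [-0.006,0,0],"hand": -1},
  {"translation": [0,-0.1,-1.2],"twist": [-0.006,0,0],"hand": -1},
])

```text
time: 28.43
tool_pos: [600.6, 315.2, 183.7]
tcp_rot: [161.0, 0.1, 171.7]
contact_force: [3.2, 9.0, 0.3]
opening: 0.121
```

```bash
python3 - <<'E'
from h import *
st(); report(0.326); report(0.326)
E
```

```text
t 28.43 [600.6 315.2 183.7] [1.6105e+02 1.0000e-01 1.7168e+02] F [3.2 9.  0.3] op 0.121
hub x: -138.4  width 33.2 n 358
hub x: -34.4  width 28.8 n 249
hub x: -138.4  width 33.1 n 357
hub x: -34.7  width 28.5 n 255
```

Emit:
carry_out([
  {"translation": [0,-0.04,-0.5],"twist": [-0.0025,0,0],"hand": -1},
  {"translation": [0,-0.08,-0.98],"twist": [-0.005,0,0],"hand": -1},
  {"translation": [0,-0.1,-1.2],"twist": [-0.006,0,0],"hand": -1},
  {"translation": [0,-0.1,-1.2],"twist": [-0.006,0,0],"hand": -1},
  {"translation": [0,-0.1,-1.2],"twist": [-0.006,0,0],"hand": -1},
  {"translation": [0,-0.1,-1.2],"twist": [-0.006,0,0],"hand": -1},
  {"translation": [0,-0.1,-1.2],"twist": [-0.006,0,0],"hand": -1},
  {"translation": [0,-0.1,-1.2],"twist": [-0.006,0,0],"hand": -1},
  {"translation": [0,-0.1,-1.2],"twist": [-0.006,0,0],"hand": -1},
  {"translation": [0,-0.1,-1.2],"twist": [-0.006,0,0],"hand": -1},
])

```text
time: 29.37
tool_pos: [600.5, 314.8, 184.8]
tcp_rot: [160.7, 0.1, 171.7]
contact_force: [2.1, 9.7, 0.9]
opening: 0.123
```

```bash
python3 - <<'E'
from h import *
st(); report(0.332); report(0.332)
E
```

```text
t 29.37 [600.5 314.8 184.8] [1.6070e+02 1.0000e-01 1.7168e+02] F [2.1 9.7 0.9] op 0.123
hub x: -138.5  width 33.6 n 353
hub x: -34.8  width 29.2 n 249
hub x: -138.2  width 33.6 n 357
hub x: -35.0  width 30.1 n 251
```

Emit:
carry_out([
  {"translation": [0,-0.04,-0.5],"twist": [-0.0025,0,0],"hand": -1},
  {"translation": [0,-0.07,-0.8],"twist": [-0.004,0,0],"hand": -1},
  {"translation": [0,-0.07,-0.8],"twist": [-0.004,0,0],"hand": -1},
  {"translation": [0,-0.07,-0.8],"twist": [-0.004,0,0],"hand": -1},
  {"translation": [0,-0.07,-0.8],"twist": [-0.004,0,0],"hand": -1},
  {"translation": [0,-0.07,-0.8],"twist": [-0.004,0,0],"hand": -1},
  {"translation": [0,-0.07,-0.8],"twist": [-0.004,0,0],"hand": -1},
  {"translation": [0,-0.07,-0.8],"twist": [-0.004,0,0],"hand": -1},
  {"translation": [0,-0.07,-0.8],"twist": [-0.004,0,0],"hand": -1},
  {"translation": [0,-0.07,-0.8],"twist": [-0.004,0,0],"hand": -1},
])

```text
time: 30.3
tool_pos: [600.5, 314.5, 185.5]
tcp_rot: [160.5, 0.1, 171.7]
contact_force: [2.2, 8.6, -0.4]
opening: 0.12
```

```bash
python3 - <<'E'
from h import *
st(); report(0.336); report(0.336)
E
```

```text
t 30.3 [600.5 314.5 185.5] [1.6047e+02 1.0000e-01 1.7168e+02] F [ 2.2  8.6 -0.4] op 0.12
hub x: -138.2  width 33.6 n 353
hub x: -34.6  width 29.0 n 248
hub x: -138.3  width 33.4 n 355
hub x: -34.6  width 28.8 n 252
```

Emit:
carry_out([
  {"translation": [0,-0.04,-0.5],"twist": [-0.0025,0,0],"hand": -1},
  {"translation": [0,-0.08,-0.98],"twist": [-0.005,0,0],"hand": -1},
  {"translation": [0,-0.08,-0.98],"twist": [-0.005,0,0],"hand": -1},
  {"translation": [0,-0.08,-0.98],"twist": [-0.005,0,0],"hand": -1},
  {"translation": [0,-0.08,-0.98],"twist": [-0.005,0,0],"hand": -1},
  {"translation": [0,-0.08,-0.98],"twist": [-0.005,0,0],"hand": -1},
  {"translation": [0,-0.08,-0.98],"twist": [-0.005,0,0],"hand": -1},
  {"translation": [0,-0.08,-0.98],"twist": [-0.005,0,0],"hand": -1},
  {"translation": [0,-0.08,-0.98],"twist": [-0.005,0,0],"hand": -1},
  {"translation": [0,-0.08,-0.98],"twist": [-0.005,0,0],"hand": -1},
])

```text
time: 31.23
tool_pos: [600.4, 314.0, 186.5]
tcp_rot: [160.2, 0.1, 171.7]
contact_force: [2.9, 9.4, 0.3]
opening: 0.122
```

```bash
python3 - <<'E'
from h import *
st(); report(0.341); report(0.341)
E
```

```text
t 31.23 [600.4 314.  186.5] [1.6019e+02 1.0000e-01 1.7168e+02] F [2.9 9.4 0.3] op 0.122
hub x: -94.3  width 32.8 n 340
hub x: -34.6  width 29.3 n 247
hub x: -89.4  width 32.7 n 340
hub x: -33.7  width 29.7 n 246
```

Emit:
carry_out([
  {"translation": [0,0.16,1.96],"twist": [0.01,0,0],"hand": -1},
  {"translation": [0,0.16,1.96],"twist": [0.01,0,0],"hand": -1},
  {"translation": [0,0.16,1.96],"twist": [0.01,0,0],"hand": -1},
  {"translation": [0,0.16,1.96],"twist": [0.01,0,0],"hand": -1},
  {"translation": [0,0.16,1.96],"twist": [0.01,0,0],"hand": -1},
  {"translation": [0,0.16,1.96],"twist": [0.01,0,0],"hand": -1},
  {"translation": [0,0.16,1.96],"twist": [0.01,0,0],"hand": -1},
  {"translation": [0,0.16,1.96],"twist": [0.01,0,0],"hand": -1},
  {"translation": [0,0.16,1.96],"twist": [0.01,0,0],"hand": -1},
  {"translation": [0,0.16,1.96],"twist": [0.01,0,0],"hand": -1},
])

```text
time: 32.17
tool_pos: [600.5, 314.6, 185.1]
tcp_rot: [160.8, 0.1, 171.7]
contact_force: [0.7, 6.4, 4.7]
opening: 0.124
```

```bash
python3 - <<'E'
from h import *
st(); report(0.331); report(0.331)
E
```

```text
t 32.17 [600.5 314.6 185.1] [1.6077e+02 1.1000e-01 1.7169e+02] F [0.7 6.4 4.7] op 0.124
hub x: -85.1  width 33.2 n 338
hub x: -29.0  width 29.9 n 245
hub x: -85.1  width 32.8 n 337
hub x: -29.1  width 28.7 n 250
```

Emit:
carry_out([
  {"translation": [0,0.28,3.92],"twist": [0.02,0,0],"hand": -1},
  {"translation": [0,0.48,7.85],"twist": [0.04,0,0],"hand": -1},
  {"translation": [0,0.61,11.78],"twist": [0.06,0,0],"hand": -1},
  {"translation": [0,0.65,15.71],"twist": [0.08,0,0],"hand": -1},
  {"translation": [0,0.62,19.65],"twist": [0.1,0,0],"hand": -1},
  {"translation": [0,0.51,23.58],"twist": [0.12,0,0],"hand": -1},
  {"translation": [0,0.32,27.51],"twist": [0.14,0,0],"hand": -1},
  {"translation": [0,0.05,31.43],"twist": [0.16,0,0],"hand": -1},
  {"translation": [0,-0.3,35.35],"twist": [0.18,0,0],"hand": -1},
  {"translation": [0,-0.72,39.26],"twist": [0.2,0,0],"hand": -1},
])

```text
time: 33.1
tool_pos: [602.5, 326.7, 148.1]
tcp_rot: [172.3, 0.1, 171.7]
contact_force: [-1.8, 4.9, 7.0]
opening: 0.123
```

```bash
python3 - <<'E'
from h import *
st(); plan((603.1,330.5,121.6),(179.83,.15,171.7)); report(0.13)
E
```

```text
t 33.1 [602.5 326.7 148.1] [1.7227e+02 1.4000e-01 1.7169e+02] F [-1.8  4.9  7. ] op 0.123
T [0.0, 0.3, 26.8] W [0.132, -0.0001, -0.0001] need rows 0.6 1.1
hub x: -85.0  width 32.8 n 346
hub x: -28.9  width 29.2 n 264
```

Emit:
carry_out([
  {"translation": [0,0.28,3.92],"twist": [0.02,0,0],"hand": -1},
  {"translation": [0,0.48,7.85],"twist": [0.04,0,0],"hand": -1},
  {"translation": [0,0.61,11.78],"twist": [0.06,0,0],"hand": -1},
  {"translation": [0,0.65,15.71],"twist": [0.08,0,0],"hand": -1},
  {"translation": [0,0.62,19.65],"twist": [0.1,0,0],"hand": -1},
  {"translation": [0,0.51,23.58],"twist": [0.12,0,0],"hand": -1},
  {"translation": [0,0.4,26.3],"twist": [0.132,0,0],"hand": -1},
  {"translation": [0,0.4,26.3],"twist": [0.132,0,0],"hand": -1},
  {"translation": [0,0.4,26.3],"twist": [0.132,0,0],"hand": -1},
  {"translation": [0,0.4,26.3],"twist": [0.132,0,0],"hand": -1},
])

```text
time: 33.98
tool_pos: [603.2, 330.9, 121.3]
tcp_rot: [179.8, 0.1, 171.7]
contact_force: [1.9, 7.2, 1.3]
opening: 0.121
```

```bash
cat >> h.py <<'E'
def tilt(guess=0.):
    s,im,W=parts(); x,l,z=tubecoords(W,guess)
    k=(np.abs(l)<24)&(np.abs(z)<6)&(x>-230)&(x<-3)
    a=np.polyfit(x[k],z[k],1)
    r=np.abs(z-np.polyval(a,x)); k&=r<2.5; a=np.polyfit(x[k],z[k],1)
    g=(np.abs(l)<18)&(np.abs(z-75)<8)&(x>-200)
    print('tilt',guess-np.arctan(a[0]),'floor off',a[1],k.sum())
E
python3 - <<'E'
from h import *
st(); report(0.0); tilt(); tilt()
E
```

```text
t 33.98 [603.2 330.9 121.3] [1.7975e+02 1.5000e-01 1.7171e+02] F [1.9 7.2 1.3] op 0.121
hub x: -85.5  width 33.0 n 348
hub x: -29.5  width 29.0 n 277
tilt -0.0025126972986184767 floor off -0.6103770270547269 1429
tilt -0.003548356851472814 floor off -0.38667153586699604 1413
```

Emit:
carry_out([
  {"translation": [0,0,0],"twist": [0,0,0],"hand": -0.5},
  {"translation": [0,0,0],"twist": [0,0,0],"hand": -0.3},
  {"translation": [0,0,0],"twist": [0,0,0],"hand": 0},
  {"translation": [0,0,0],"twist": [0,0,0],"hand": 0},
  {"translation": [0,0,-15],"twist": [0,0,0],"hand": 0},
  {"translation": [0,0,-45],"twist": [0,0,0],"hand": 0},
  {"translation": [0,0,-80],"twist": [0,0,0],"hand": 0},
  {"translation": [0,0,-120],"twist": [0,0,0],"hand": 0.5},
  {"translation": [0,0,-160],"twist": [0,0,0],"hand": 1},
  {"translation": [0,0,-180],"twist": [0,0,0.1],"hand": 1},
])

```text
time: 34.97
tool_pos: [603.5, 329.8, 307.3]
tcp_rot: [179.7, 0.3, 166.0]
contact_force: [1.1, 0.0, 0.3]
opening: 0.902
```

```bash
python3 - <<'E'
from h import *
st(); report(0.0); tilt(); tilt()
x,l,z=tubecoords(np.load('W.npy'),0); 
k=(np.abs(l)<24)&(np.abs(z)<6)&(x>-230)&(x<-3); a=np.polyfit(x[k],z[k],1);print('init tilt',a)
sh=PIV[:2]+ax*(110-29.3); print(sh)
plan((sh[0]+13,sh[1]+85,290),(180,0,120))
plan((sh[0],sh[1],250),(180,0,81.8))
E
```

```text
t 34.97 [603.5 329.8 307.3] [179.67   0.32 165.99] F [1.1 0.  0.3] op 0.902
hub x: -85.7  width 33.4 n 343
hub x: -29.4  width 29.0 n 277
tilt -0.004586312103287834 floor off -0.20290869695352284 1419
tilt -0.0029371971792066013 floor off -0.44131545732940197 1425
init tilt [-6.18592693e-04 -8.54881377e-01]
[563.5406  55.607 ]
T [-20.1, -189.7, 13.2] W [0.006, 0.0021, 0.8024] need rows 4.6 6.4
T [-27.9, -275.5, 52.8] W [0.0067, 0.0, 1.4692] need rows 6.8 11.8
```

Emit:
carry_out([
  {"translation": [-20,-190,13],"twist": [0.006,0.002,0.8],"hand": 1},
  {"translation": [-20,-190,13],"twist": [0.006,0.002,0.8],"hand": 1},
  {"translation": [-20,-190,13],"twist": [0.006,0.002,0.8],"hand": 1},
  {"translation": [-20,-190,13],"twist": [0.006,0.002,0.8],"hand": 1},
  {"translation": [-20,-190,13],"twist": [0.006,0.002,0.8],"hand": 1},
  {"translation": [-20,-190,13],"twist": [0.006,0.002,0.8],"hand": 1},
  {"translation": [-20,-190,13],"twist": [0.006,0.002,0.8],"hand": 1},
  {"translation": [-20,-190,13],"twist": [0.006,0.002,0.8],"hand": 1},
  {"translation": [-20,-190,13],"twist": [0.006,0.002,0.8],"hand": 1},
  {"translation": [-20,-190,13],"twist": [0.006,0.002,0.8],"hand": 1},
])

```text
time: 35.95
tool_pos: [574.9, 140.1, 286.3]
tcp_rot: [-179.6, -0.0, 120.3]
contact_force: [0.0, -0.5, -0.6]
opening: 1.0
```

```bash
python3 - <<'E'
from h import *
st(); plan((563.5,55.6,260),(180,0,81.8))
E
```

```text
t 35.95 [574.9 140.1 286.3] [-1.7961e+02 -4.0000e-02  1.2029e+02] F [ 0.  -0.5 -0.6] op 1.0
T [-67.2, -52.3, 26.6] W [-0.0068, 0.0016, 0.6717] need rows 2.1 5.4
```

Emit:
carry_out([
  {"translation": [-67,-52.3,26],"twist": [-0.004,0.001,0.672],"hand": 1},
  {"translation": [-67,-52.3,26],"twist": [-0.004,0.001,0.672],"hand": 1},
  {"translation": [-67,-52.3,26],"twist": [-0.004,0.001,0.672],"hand": 1},
  {"translation": [-67,-52.3,26],"twist": [-0.004,0.001,0.672],"hand": 1},
  {"translation": [-67,-52.3,26],"twist": [-0.004,0.001,0.672],"hand": 1},
  {"translation": [-67,-52.3,26],"twist": [-0.004,0.001,0.672],"hand": 1},
  {"translation": [-67,-52.3,26],"twist": [-0.004,0.001,0.672],"hand": 1},
  {"translation": [-67,-52.3,26],"twist": [-0.004,0.001,0.672],"hand": 1},
  {"translation": [-67,-52.3,26],"twist": [-0.004,0.001,0.672],"hand": 1},
  {"translation": [-67,-52.3,26],"twist": [-0.004,0.001,0.672],"hand": 1},
])

```text
time: 36.78
tool_pos: [563.6, 56.0, 261.1]
tcp_rot: [-179.9, 0.1, 81.8]
contact_force: [-1.1, -0.7, -0.6]
opening: 0.999
```

```bash
cat >> h.py <<'E'
def hubs(cam='wrist',zc=181,tol=6,xy=None,r=40,d=None):
    if d is None: im,d=vision.grab_frame(cam)
    W=cloud(cam,d); k=np.abs(W[...,2]-zc)<tol
    if xy is not None: k&=np.hypot(W[...,0]-xy[0],W[...,1]-xy[1])<r
    n,lab,stt,cen=cv2.connectedComponentsWithStats(k.astype(np.uint8))
    for i in range(1,n):
        if stt[i,4]>60:
            P=W[lab==i]; print(cam,'mid',np.round((np.percentile(P,1,axis=0)+np.percentile(P,99,axis=0))/2,1),'ext',np.round(np.ptp(P,0),1),'n',len(P),'pix',np.round(cen[i]))
E
python3 - <<'E'
from h import *
st()
im,d=save('wrist','w3.png'); hubs(d=d,xy=(563,55),r=100)
E
```

```text
t 36.78 [563.6  56.  261.1] [-1.7993e+02  6.0000e-02  8.1760e+01] F [-1.1 -0.7 -0.6] op 0.999
wrist mid [569.6 112.1 181. ] ext [33.3 33.5  8.5] n 2876 pix [324. 158.]
wrist mid [561.1  57.3 179.3] ext [29.2 29.2  8.9] n 1857 pix [323. 252.]
```

View pics/w3.png

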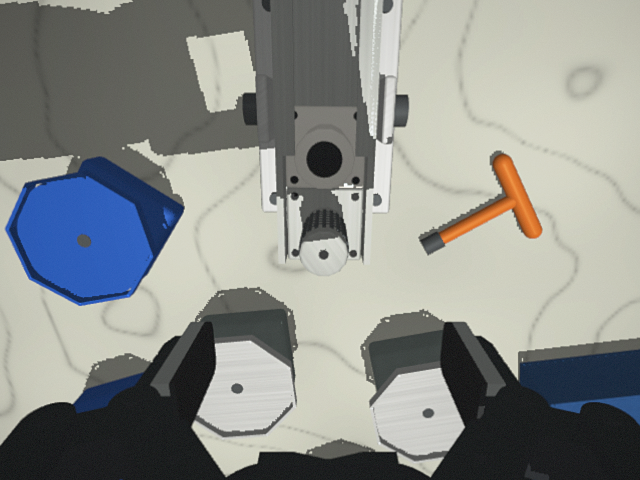

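```bash
python3 - <<'E'
from h import *
plan((561.6,57,138),(180,0,81.8)); hubs('scene',xy=(563,55),r=40); hubs('top',xy=(563,55),r=40)
E
```

```text
T [0.9, -2.0, 123.1] W [-0.0012, 0.001, -0.0013] need rows 3.0 0.0
scene mid [563.2  59.2 179. ] ext [30.1 29.   8.1] n 114 pix [307. 234.]
```

Emit:
carry_out([
  {"translation": [1,-1.6,20],"twist": [-0.001,0.001,0],"hand": 1},
  {"translation": [1,-1.6,50],"twist": [-0.001,0.001,0],"hand": 0.6},
  {"translation": [1,-1.6,80],"twist": [-0.001,0.001,0],"hand": 0.3},
  {"translation": [1,-1.6,105],"twist": [-0.001,0.001,0],"hand": 0.2},
  {"translation": [1,-1.6,118],"twist": [-0.001,0.001,0],"hand": 0.2},
  {"translation": [1,-1.6,123],"twist": [-0.001,0.001,0],"hand": 0.2},
  {"translation": [1,-1.6,123],"twist": [-0.001,0.001,0],"hand": 0.2},
  {"translation": [1,-1.6,123],"twist": [-0.001,0.001,0],"hand": 0.1},
  {"translation": [1,-1.6,123],"twist": [-0.001,0.001,0],"hand": 0},
  {"translation": [1,-1.6,123],"twist": [-0.001,0.001,0],"hand": -0.05},
], force=40)

```text
time: 37.77
tool_pos: [563.0, 56.9, 139.5]
tcp_rot: [179.9, -0.0, 81.6]
contact_force: [0.1, -0.3, 0.3]
opening: 0.475
```

```bash
python3 - <<'E'
from h import *
st(); save('wrist','w4.png')
E
```

```text
t 37.77 [563.   56.9 139.5] [ 1.7987e+02 -3.0000e-02  8.1640e+01] F [ 0.1 -0.3  0.3] op 0.475
```

View pics/w4.png

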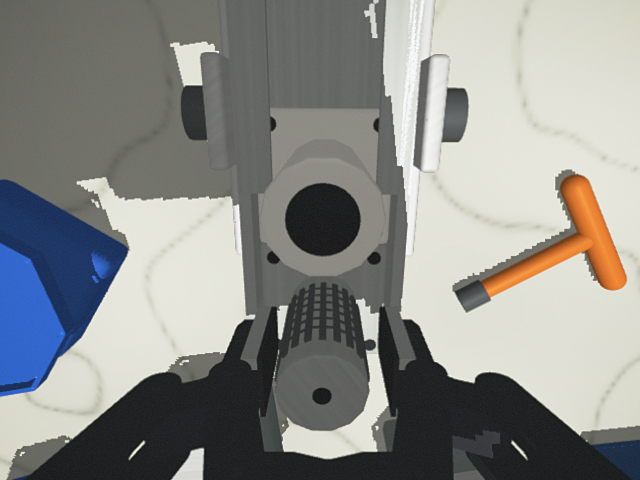

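Emit:
carry_out([
  {"translation": [0,0,0],"twist": [0,0,0],"hand": -0.15},
  {"translation": [0,0,0],"twist": [0,0,0],"hand": -0.25},
  {"translation": [0,0,0],"twist": [0,0,0],"hand": -0.4},
  {"translation": [0,0,0],"twist": [0,0,0],"hand": -0.6},
  {"translation": [0,0,0],"twist": [0,0,0],"hand": -1},
  {"translation": [0,0,0],"twist": [0,0,0],"hand": -1},
  {"translation": [0,0,-2],"twist": [0,0,0],"hand": -1},
  {"translation": [0,0,-5],"twist": [0,0,0],"hand": -1},
  {"translation": [0,0,-8],"twist": [0,0,0],"hand": -1},
  {"translation": [0,0,-12],"twist": [0,0,0],"hand": -1},
], force=40)

```text
time: 38.65
tool_pos: [561.8, 56.9, 150.1]
tcp_rot: [-180.0, 0.0, 81.6]
contact_force: [0.4, 0.4, -2.1]
opening: 0.339
```

```bash
python3 - <<'E'
from h import *
st(); save('wrist','w5.png')
E
```

```text
t 38.65 [561.8  56.9 150.1] [-1.7995e+02  1.0000e-02  8.1640e+01] F [ 0.4  0.4 -2.1] op 0.339
```

View pics/w5.png

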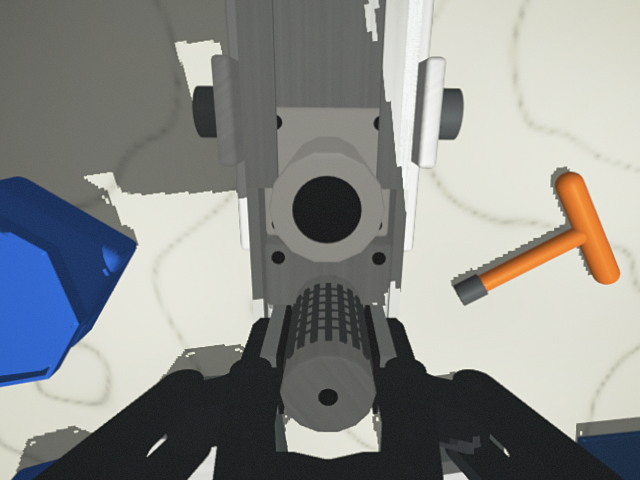

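```bash
cat >> h.py <<'E'
def pans(cam,d=None,zlo=66,zhi=86):
    if d is None: im,d=vision.grab_frame(cam)
    else: im=None
    W=cloud(cam,d); k=(W[...,2]>zlo)&(W[...,2]<zhi)&(W[...,1]<0)&(W[...,1]>-450)
    n,lab,stt,cen=cv2.connectedComponentsWithStats(k.astype(np.uint8))
    for i in range(1,n):
        if stt[i,4]>300:
            P=W[lab==i]; c=im[lab==i].mean(0) if im is not None else 0
            (cx,cy),r=cv2.minEnclosingCircle(P[:,:2].astype(np.float32))
            print(cam,'circ',round(cx,1),round(cy,1),'r',round(r,1),'med',np.round(np.median(P,0),1),'n',len(P),'col',np.round(c),'pix',np.round(cen[i]))
E
python3 - <<'E'
from h import *
pans('top'); pans('scene'); plan((490,-60,235),(180,0,81.8)); 
E
```

```text
top circ 838.8 -300.1 r 144.5 med [ 833.3 -306.3   68.8] n 933 col [30. 50. 79.] pix [487.  90.]
top circ 633.8 -169.1 r 61.4 med [ 633.9 -169.5   74.6] n 3154 col [145. 139. 138.] pix [422. 190.]
top circ 526.2 -343.0 r 61.4 med [ 526.1 -344.3   74.6] n 3296 col [143. 138. 136.] pix [518. 249.]
top circ 446.9 -111.4 r 61.5 med [ 446.6 -114.1   74.4] n 3318 col [157. 152. 150.] pix [393. 292.]
top circ 290.3 -178.3 r 61.9 med [ 289.4 -178.9   74.5] n 3641 col [ 46.  78. 135.] pix [430. 382.]
scene circ 277.0 -164.2 r 59.6 med [ 264.8 -160.    75.1] n 313 col [ 16.  62. 140.] pix [333. 188.]
scene circ 526.4 -339.8 r 64.5 med [ 528.1 -340.6   75.2] n 840 col [153. 146. 140.] pix [223. 196.]
scene circ 841.0 -296.8 r 142.7 med [ 846.5 -264.7   69.1] n 502 col [25. 55. 95.] pix [129. 256.]
scene circ 636.2 -166.1 r 61.6 med [ 635.8 -166.4   74.8] n 1198 col [157. 149. 144.] pix [226. 239.]
T [-126.1, -54.5, -84.5] W [0.0005, -0.0002, -0.003] need rows 3.9 0.0
```

Emit:
carry_out([
  {"translation": [0,0,-10],"twist": [0,0,0],"hand": -1},
  {"translation": [0,0,-30],"twist": [0,0,0],"hand": -1},
  {"translation": [0,0,-55],"twist": [0,0,0],"hand": -1},
  {"translation": [-5,-2,-75],"twist": [0,0,0],"hand": -1},
  {"translation": [-20,-8,-85],"twist": [0,0,0],"hand": -1},
  {"translation": [-45,-20,-85],"twist": [0,0,0],"hand": -1},
  {"translation": [-75,-33,-85],"twist": [0,0,0],"hand": -1},
  {"translation": [-100,-44,-85],"twist": [0,0,0],"hand": -1},
  {"translation": [-118,-51,-85],"twist": [0,0,0],"hand": -1},
  {"translation": [-126,-54,-85],"twist": [0,0,0],"hand": -1},
], force=50)

```text
time: 39.63
tool_pos: [488.8, -61.6, 235.7]
tcp_rot: [-180.0, 0.0, 81.5]
contact_force: [0.6, -0.1, -2.1]
opening: 0.339
```

```bash
python3 - <<'E'
from h import *
st(); im,d=save('wrist','w6.png'); pans('wrist',d); plan((448,-110.5,200),(180,0,81.8))
E
```

```text
t 39.63 [488.8 -61.6 235.7] [-1.7998e+02  2.0000e-02  8.1550e+01] F [ 0.6 -0.1 -2.1] op 0.339
wrist circ 441.3 -105.0 r 58.8 med [418.8 -90.2  75.5] n 5571 col 0 pix [255. 266.]
wrist circ 634.8 -169.0 r 62.3 med [ 635.7 -167.    75.5] n 14271 col 0 pix [516. 312.]
wrist circ 290.5 -178.3 r 62.1 med [ 281.9 -165.2   75.4] n 9509 col 0 pix [118. 362.]
wrist circ 573.6 -326.7 r 29.3 med [ 570.8 -335.8   75.5] n 420 col 0 pix [450. 468.]
T [-54.2, -33.3, 35.7] W [-0.0003, 0.0006, -0.0047] need rows 1.7 0.0
```

View pics/w6.png

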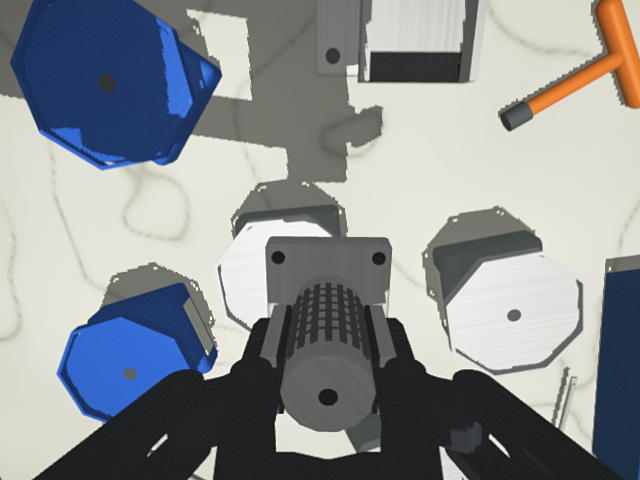

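```bash
python3 - <<'E'
from h import *
plan((447.5,-111.3,235.7),(180,0,81.8)); plan((447.5,-111.3,118),(180,0,81.8))
E
```

```text
T [-55.1, -33.7, 0.0] W [-0.0003, 0.0006, -0.0047] need rows 1.5 0.0
T [-55.0, -33.7, 117.7] W [-0.0003, 0.0006, -0.0047] need rows 3.2 0.0
```

Emit:
carry_out([
  {"translation": [-15,-9,0],"twist": [0,0,0],"hand": -1},
  {"translation": [-35,-21,0],"twist": [0,0,0],"hand": -1},
  {"translation": [-50,-30,5],"twist": [0,0,-0.003],"hand": -1},
  {"translation": [-55,-33.7,20],"twist": [0,0,-0.004],"hand": -1},
  {"translation": [-55,-33.7,45],"twist": [0,0,-0.004],"hand": -1},
  {"translation": [-55,-33.7,70],"twist": [0,0,-0.004],"hand": -1},
  {"translation": [-55,-33.7,92],"twist": [0,0,-0.004],"hand": -1},
  {"translation": [-55,-33.7,105],"twist": [0,0,-0.004],"hand": -1},
  {"translation": [-55,-33.7,112],"twist": [0,0,-0.004],"hand": -1},
  {"translation": [-55,-33.7,114],"twist": [0,0,-0.004],"hand": -1},
])

```text
time: 40.52
tool_pos: [449.1, -108.9, 120.3]
tcp_rot: [-179.9, -0.0, 81.9]
contact_force: [-0.4, 0.2, -1.3]
opening: 0.337
```

```bash
python3 - <<'E'
from h import *
st(); im,d=save('wrist','w7.png'); pans('top'); st(); plan((447.5,-111.3,110),(180,0,81.8))
E
```

```text
t 40.52 [ 449.1 -108.9  120.3] [-1.799e+02 -2.000e-02  8.189e+01] F [-0.4  0.2 -1.3] op 0.337
top circ 838.8 -300.0 r 143.9 med [ 838.8 -303.7   68.8] n 930 col [33. 54. 84.] pix [486.  90.]
top circ 634.0 -169.3 r 61.6 med [ 633.8 -169.6   74.6] n 3154 col [152. 146. 145.] pix [422. 190.]
top circ 526.4 -343.4 r 61.3 med [ 535.4 -353.8   74.6] n 2635 col [151. 145. 143.] pix [521. 245.]
top circ 453.3 -84.0 r 52.2 med [453.1 -71.5  74.6] n 692 col [72. 69. 68.] pix [369. 288.]
t 40.62 [ 449.6 -109.2  121.4] [179.99  -0.    81.89] F [-0.5  0.  -2.4] op 0.337
T [-2.4, -1.8, 11.4] W [0.0002, -0.0001, 0.0015] need rows 0.3 0.0
```

View pics/w7.png

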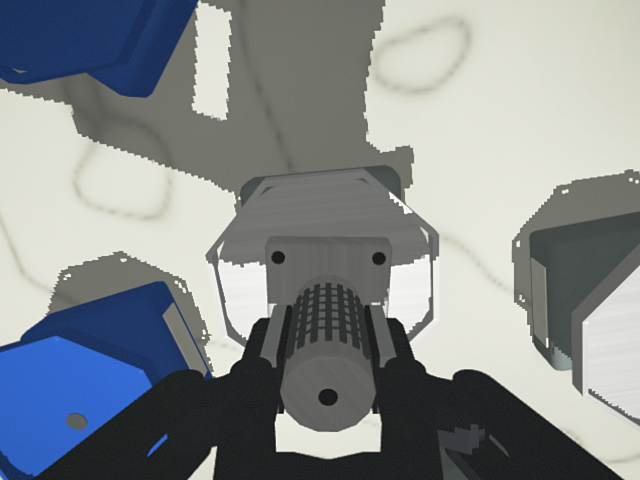

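Emit:
carry_out([
  {"translation": [-1.2,-1,1],"twist": [0,0,0],"hand": -1},
  {"translation": [-2.4,-1.9,2],"twist": [0,0,0],"hand": -1},
  {"translation": [-2.4,-1.9,4],"twist": [0,0,0],"hand": -1},
  {"translation": [-2.4,-1.9,6],"twist": [0,0,0],"hand": -1},
  {"translation": [-2.4,-1.9,8],"twist": [0,0,0],"hand": -1},
  {"translation": [-2.4,-1.9,9.5],"twist": [0,0,0],"hand": -1},
  {"translation": [-2.4,-1.9,11],"twist": [0,0,0],"hand": -1},
  {"translation": [-2.4,-1.9,11.5],"twist": [0,0,0],"hand": -1},
  {"translation": [-2.4,-1.9,12],"twist": [0,0,0],"hand": -1},
  {"translation": [-2.4,-1.9,12],"twist": [0,0,0],"hand": -1},
])

```text
time: 41.45
tool_pos: [446.7, -111.5, 109.1]
tcp_rot: [-180.0, -0.0, 81.9]
contact_force: [-0.6, -0.2, -1.9]
opening: 0.332
```

```bash
python3 - <<'E'
from h import *
st(); im,d=save('wrist','w8.png');st()
E
```

```text
t 41.45 [ 446.7 -111.5  109.1] [-179.98   -0.     81.86] F [-0.6 -0.2 -1.9] op 0.332
t 41.5 [ 446.8 -111.6  109.1] [-179.99   -0.     81.87] F [ 0.1 -0.4 -2.1] op 0.339
```

View pics/w8.png

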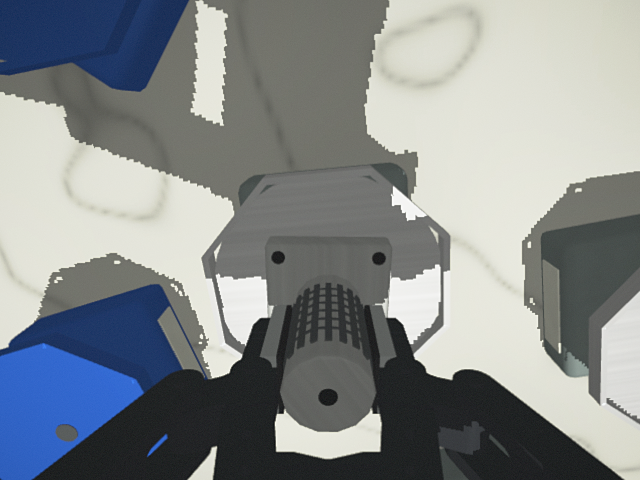

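Emit:
carry_out([
  {"translation": [0.3,-0.3,0.7],"twist": [0,0,0],"hand": -1},
  {"translation": [0.5,-0.3,1.4],"twist": [0,0,0],"hand": -1},
  {"translation": [0.5,-0.3,2],"twist": [0,0,0],"hand": -1},
  {"translation": [0.5,-0.3,2.6],"twist": [0,0,0],"hand": -1},
  {"translation": [0.5,-0.3,3.2],"twist": [0,0,0],"hand": -1},
  {"translation": [0.5,-0.3,3.8],"twist": [0,0,0],"hand": -1},
  {"translation": [0.5,-0.3,4.4],"twist": [0,0,0],"hand": -1},
  {"translation": [0.5,-0.3,4.7],"twist": [0,0,0],"hand": -1},
  {"translation": [0.5,-0.3,5],"twist": [0,0,0],"hand": -1},
  {"translation": [0.5,-0.3,5],"twist": [0,0,0],"hand": -1},
])

```text
time: 42.33
tool_pos: [446.6, -111.1, 104.2]
tcp_rot: [180.0, 0.0, 81.9]
contact_force: [0.4, -0.4, 0.7]
opening: 0.337
```

```bash
python3 - <<'E'
from h import *
st(); im,d=save('scene','s4.png',(250,150,410,270),4);st()
E
```

```text
t 42.33 [ 446.6 -111.1  104.2] [179.99   0.    81.86] F [ 0.4 -0.4  0.7] op 0.337
t 42.38 [ 446.6 -111.   104.2] [179.99  -0.    81.87] F [ 0.  -1.1 -0.9] op 0.339
```

View pics/s4.png

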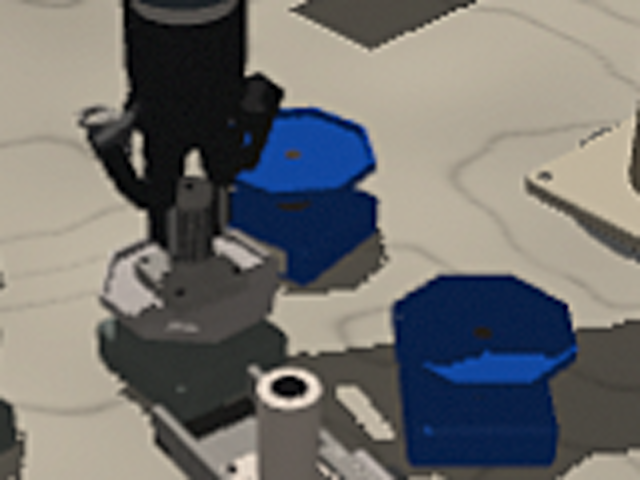

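Emit:
carry_out([
  {"translation": [0,0,0.5],"twist": [0,0,0],"hand": -1},
  {"translation": [0,0,1],"twist": [0,0,0],"hand": -1},
  {"translation": [0,0,1],"twist": [0,0,0],"hand": -1},
  {"translation": [0,0,1],"twist": [0,0,0],"hand": -1},
  {"translation": [0,0,1],"twist": [0,0,0],"hand": -0.3},
  {"translation": [0,0,1],"twist": [0,0,0],"hand": -0.28},
  {"translation": [0,0,1],"twist": [0,0,0],"hand": -0.25},
  {"translation": [0,0,1],"twist": [0,0,0],"hand": -0.2},
  {"translation": [0,0,1],"twist": [0,0,0],"hand": -0.1},
  {"translation": [0,0,1],"twist": [0,0,0],"hand": 0},
], force=20)

```text
time: 43.22
tool_pos: [446.5, -111.0, 103.2]
tcp_rot: [-180.0, -0.0, 81.9]
contact_force: [0.3, 0.1, 0.1]
opening: 0.501
```

```bash
python3 - <<'E'
from h import *
st(); im,d=save('wrist','w9.png')
E
```

```text
t 43.22 [ 446.5 -111.   103.2] [-179.99   -0.     81.86] F [0.3 0.1 0.1] op 0.501
```

View pics/w9.png

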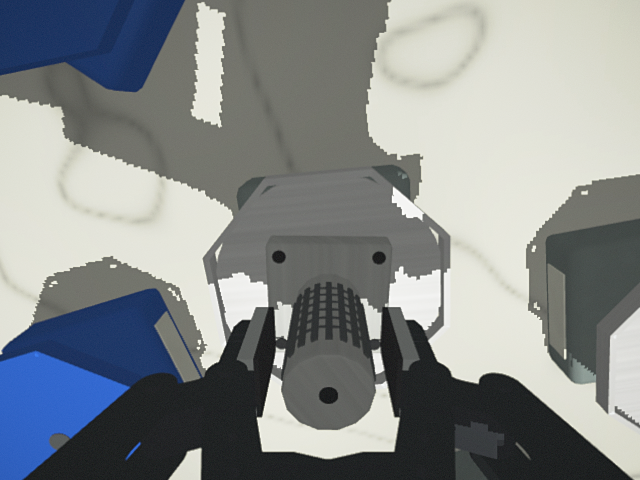

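Emit:
carry_out([
  {"translation": [0,0,0],"twist": [0,0,0],"hand": 0.2},
  {"translation": [0,0,-5],"twist": [0,0,0],"hand": 0.2},
  {"translation": [0,0,-15],"twist": [0,0,0],"hand": 0.2},
  {"translation": [0,0,-35],"twist": [0,0,0],"hand": 0.2},
  {"translation": [0,0,-60],"twist": [0,0,0],"hand": 0.2},
  {"translation": [0,0,-95],"twist": [0,0,0],"hand": 0.2},
  {"translation": [0,0,-130],"twist": [0,0,0],"hand": 0.2},
  {"translation": [0,0,-165],"twist": [0,0,0],"hand": 0.2},
  {"translation": [0,0,-195],"twist": [0,0,0],"hand": 0.2},
  {"translation": [0,0,-200],"twist": [0,0,0],"hand": 0.2},
])

```text
time: 44.1
tool_pos: [449.0, -111.7, 309.6]
tcp_rot: [179.4, 0.1, 81.9]
contact_force: [0.9, -1.0, 0.1]
opening: 0.6
```

```bash
python3 - <<'E'
from h import *
st(); im,d=save('wrist','w10.png'); pans('wrist',d,58,86); hubs('wrist',zc=145,tol=9,xy=(447,-111),r=50,d=d); plan((530,150,310),(180,0,125))
E
```

```text
t 44.1 [ 449.  -111.7  309.6] [1.7944e+02 7.0000e-02 8.1860e+01] F [ 0.9 -1.   0.1] op 0.6
wrist circ 446.2 -111.4 r 61.5 med [ 448.8 -102.8   67.9] n 9814 col 0 pix [323. 193.]
wrist circ 633.3 -168.7 r 62.0 med [ 634.8 -166.3   73.7] n 11272 col 0 pix [520. 226.]
wrist circ 768.9 -299.6 r 120.2 med [ 759.6 -303.3   64.8] n 1986 col 0 pix [629. 324.]
wrist circ 289.4 -178.5 r 62.0 med [ 288.7 -176.2   74.2] n 9880 col 0 pix [181. 281.]
wrist circ 568.2 -319.6 r 32.1 med [ 569.2 -312.7   74.2] n 452 col 0 pix [459. 359.]
wrist circ 497.1 -344.2 r 52.2 med [ 487.4 -345.7   73.9] n 1751 col 0 pix [388. 391.]
wrist mid [ 445.8 -111.1  140.8] ext [29.9 29.1 10.1] n 1064 pix [323. 216.]
T [270.4, 43.7, -1.9] W [0.0074, 0.0041, -0.7528] need rows 6.6 6.0
```

View pics/w10.png

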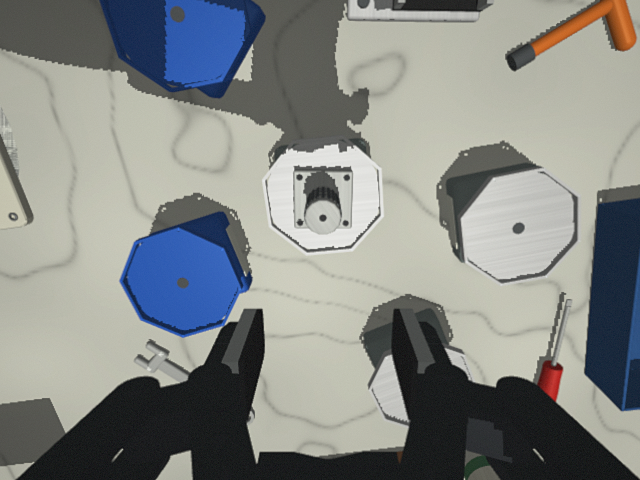

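Emit:
carry_out([
  {"translation": [270,43,-2],"twist": [0,0,-0.755],"hand": 0.2},
  {"translation": [270,43,-2],"twist": [0,0,-0.755],"hand": 0.2},
  {"translation": [270,43,-2],"twist": [0,0,-0.755],"hand": 0.2},
  {"translation": [270,43,-2],"twist": [0,0,-0.755],"hand": 0.2},
  {"translation": [270,43,-2],"twist": [0,0,-0.755],"hand": 0.2},
  {"translation": [270,43,-2],"twist": [0,0,-0.755],"hand": 0.2},
  {"translation": [270,43,-2],"twist": [0,0,-0.755],"hand": 0.2},
  {"translation": [270,43,-2],"twist": [0,0,-0.755],"hand": 0.2},
  {"translation": [270,43,-2],"twist": [0,0,-0.755],"hand": 0.2},
  {"translation": [270,43,-2],"twist": [0,0,-0.755],"hand": 0.2},
])

```text
time: 44.98
tool_pos: [526.4, 149.7, 304.3]
tcp_rot: [-179.9, -0.0, 125.1]
contact_force: [0.5, -0.5, -0.3]
opening: 0.6
```

```bash
python3 - <<'E'
from h import *
st(); plan((603,330.2,270),(180,0,171.7)); report(0.0); tilt()
E
```

```text
t 44.98 [526.4 149.7 304.3] [-1.7987e+02 -3.0000e-02  1.2513e+02] F [ 0.5 -0.5 -0.3] op 0.6
T [103.5, 166.6, 33.9] W [-0.0019, -0.0015, -0.8128] need rows 4.8 6.5
hub x: -85.4  width 33.3 n 347
tilt -0.0033459253053072656 floor off -0.5387369836768344 1091
```

Emit:
carry_out([
  {"translation": [103.5,166,30],"twist": [-0.001,-0.001,-0.812],"hand": 0},
  {"translation": [103.5,166,30],"twist": [-0.001,-0.001,-0.812],"hand": 0},
  {"translation": [103.5,166,30],"twist": [-0.001,-0.001,-0.812],"hand": 0},
  {"translation": [103.5,166,30],"twist": [-0.001,-0.001,-0.812],"hand": 0},
  {"translation": [103.5,166,30],"twist": [-0.001,-0.001,-0.812],"hand": 0},
  {"translation": [103.5,166,30],"twist": [-0.001,-0.001,-0.812],"hand": 0},
  {"translation": [103.5,166,30],"twist": [-0.001,-0.001,-0.812],"hand": 0},
  {"translation": [103.5,166,30],"twist": [-0.001,-0.001,-0.812],"hand": 0},
  {"translation": [103.5,166,30],"twist": [-0.001,-0.001,-0.812],"hand": 0},
  {"translation": [103.5,166,30],"twist": [-0.001,-0.001,-0.812],"hand": 0},
])

```text
time: 45.92
tool_pos: [603.7, 329.2, 275.4]
tcp_rot: [180.0, 0.1, 171.4]
contact_force: [0.1, -1.3, 0.1]
opening: 0.499
```

```bash
python3 - <<'E'
from h import *
st(); plan((603.1,330.2,121.5),(180,0,171.7))
E
```

```text
t 45.92 [603.7 329.2 275.4] [1.7997e+02 7.0000e-02 1.7145e+02] F [ 0.1 -1.3  0.1] op 0.499
T [0.9, 0.8, 153.9] W [0.0006, 0.0012, -0.0044] need rows 3.7 0.0
```

Emit:
carry_out([
  {"translation": [0.9,1.5,30],"twist": [0,0,-0.004],"hand": 0},
  {"translation": [0.9,1.5,60],"twist": [0,0,-0.004],"hand": 0},
  {"translation": [0.9,1.5,95],"twist": [0,0,-0.004],"hand": 0},
  {"translation": [0.9,1.5,125],"twist": [0,0,-0.004],"hand": 0},
  {"translation": [0.9,1.5,148],"twist": [0,0,-0.004],"hand": 0},
  {"translation": [0.9,1.5,153.5],"twist": [0,0,-0.004],"hand": -0.2},
  {"translation": [0.9,1.5,153.5],"twist": [0,0,-0.004],"hand": -0.5},
  {"translation": [0.9,1.5,153.5],"twist": [0,0,-0.004],"hand": -0.7},
  {"translation": [0.9,1.5,153.5],"twist": [0,0,-0.004],"hand": -0.9},
  {"translation": [0.9,1.5,153.5],"twist": [0,0,-0.004],"hand": -1},
], force=40)

```text
time: 46.75
tool_pos: [603.4, 330.8, 123.0]
tcp_rot: [-180.0, 0.1, 171.8]
contact_force: [0.3, -4.6, -7.7]
opening: 0.125
```

```bash
python3 - <<'E'
from h import *
st(); report(0.0); tilt()
E
```

```text
t 46.75 [603.4 330.8 123. ] [-1.7997e+02  1.1000e-01  1.7182e+02] F [ 0.3 -4.6 -7.7] op 0.125
hub x: -85.7  width 33.4 n 349
tilt -0.001416189714535802 floor off -0.651523224186269 2193
```

Emit:
carry_out([
  {"translation": [0,-0.24,-2.74],"twist": [-0.014,0,0],"hand": -1},
  {"translation": [0,-0.52,-5.48],"twist": [-0.028,0,0],"hand": -1},
  {"translation": [0,-0.84,-8.22],"twist": [-0.042,0,0],"hand": -1},
  {"translation": [0,-1.2,-10.94],"twist": [-0.056,0,0],"hand": -1},
  {"translation": [0,-1.6,-13.67],"twist": [-0.07,0,0],"hand": -1},
  {"translation": [0,-2.03,-16.39],"twist": [-0.084,0,0],"hand": -1},
  {"translation": [0,-2.51,-19.1],"twist": [-0.098,0,0],"hand": -1},
  {"translation": [0,-3.02,-21.8],"twist": [-0.112,0,0],"hand": -1},
  {"translation": [0,-3.56,-24.49],"twist": [-0.126,0,0],"hand": -1},
  {"translation": [0,-4.15,-27.19],"twist": [-0.14,0,0],"hand": -1},
])

```text
time: 47.68
tool_pos: [602.8, 326.6, 149.9]
tcp_rot: [172.0, 0.1, 171.8]
contact_force: [1.1, -4.4, -8.5]
opening: 0.124
```

```bash
python3 - <<'E'
from h import *
st(); report(0.14)
E
```

```text
t 47.68 [602.8 326.6 149.9] [1.7197e+02 1.2000e-01 1.7184e+02] F [ 1.1 -4.4 -8.5] op 0.124
hub x: -85.6  width 33.1 n 349
```

Emit:
carry_out([
  {"translation": [0,-0.04,-0.5],"twist": [-0.0025,0,0],"hand": -1},
  {"translation": [0,-0.08,-0.98],"twist": [-0.005,0,0],"hand": -1},
  {"translation": [0,-0.13,-1.5],"twist": [-0.0075,0,0],"hand": -1},
  {"translation": [0,-0.17,-1.96],"twist": [-0.01,0,0],"hand": -1},
  {"translation": [0,-0.26,-2.94],"twist": [-0.015,0,0],"hand": -1},
  {"translation": [0,-0.36,-3.92],"twist": [-0.02,0,0],"hand": -1},
  {"translation": [0,-0.36,-3.92],"twist": [-0.02,0,0],"hand": -1},
  {"translation": [0,-0.36,-3.92],"twist": [-0.02,0,0],"hand": -1},
  {"translation": [0,-0.36,-3.92],"twist": [-0.02,0,0],"hand": -1},
  {"translation": [0,-0.36,-3.92],"twist": [-0.02,0,0],"hand": -1},
])

```text
time: 48.57
tool_pos: [602.6, 325.7, 153.6]
tcp_rot: [170.9, 0.1, 171.8]
contact_force: [0.7, -6.4, -6.6]
opening: 0.121
```

```bash
python3 - <<'E'
from h import *
st(); report(0.16)
E
```

```text
t 48.57 [602.6 325.7 153.6] [1.7088e+02 1.2000e-01 1.7185e+02] F [ 0.7 -6.4 -6.6] op 0.121
hub x: -85.6  width 33.1 n 348
```

Emit:
carry_out([
  {"translation": [0,-0.04,-0.5],"twist": [-0.0025,0,0],"hand": -1},
  {"translation": [0,-0.08,-0.98],"twist": [-0.005,0,0],"hand": -1},
  {"translation": [0,-0.13,-1.5],"twist": [-0.0075,0,0],"hand": -1},
  {"translation": [0,-0.17,-1.96],"twist": [-0.01,0,0],"hand": -1},
  {"translation": [0,-0.17,-1.96],"twist": [-0.01,0,0],"hand": -1},
  {"translation": [0,-0.17,-1.96],"twist": [-0.01,0,0],"hand": -1},
  {"translation": [0,-0.17,-1.96],"twist": [-0.01,0,0],"hand": -1},
  {"translation": [0,-0.17,-1.96],"twist": [-0.01,0,0],"hand": -1},
  {"translation": [0,-0.17,-1.96],"twist": [-0.01,0,0],"hand": -1},
  {"translation": [0,-0.17,-1.96],"twist": [-0.01,0,0],"hand": -1},
])

```text
time: 49.45
tool_pos: [602.6, 325.3, 155.4]
tcp_rot: [170.3, 0.1, 171.9]
contact_force: [0.9, -6.0, -7.3]
opening: 0.124
```

```bash
python3 - <<'E'
from h import *
st(); report(0.17)
E
```

```text
t 49.45 [602.6 325.3 155.4] [1.7031e+02 1.2000e-01 1.7185e+02] F [ 0.9 -6.  -7.3] op 0.124
hub x: -85.7  width 33.0 n 345
```

Emit:
carry_out([
  {"translation": [0,-0.04,-0.5],"twist": [-0.0025,0,0],"hand": -1},
  {"translation": [0,-0.08,-0.98],"twist": [-0.005,0,0],"hand": -1},
  {"translation": [0,-0.13,-1.5],"twist": [-0.0075,0,0],"hand": -1},
  {"translation": [0,-0.17,-1.96],"twist": [-0.01,0,0],"hand": -1},
  {"translation": [0,-0.17,-1.96],"twist": [-0.01,0,0],"hand": -1},
  {"translation": [0,-0.17,-1.96],"twist": [-0.01,0,0],"hand": -1},
  {"translation": [0,-0.17,-1.96],"twist": [-0.01,0,0],"hand": -1},
  {"translation": [0,-0.17,-1.96],"twist": [-0.01,0,0],"hand": -1},
  {"translation": [0,-0.17,-1.96],"twist": [-0.01,0,0],"hand": -1},
  {"translation": [0,-0.17,-1.96],"twist": [-0.01,0,0],"hand": -1},
])

```text
time: 50.33
tool_pos: [602.5, 324.8, 157.2]
tcp_rot: [169.7, 0.1, 171.9]
contact_force: [1.4, -5.8, -6.8]
opening: 0.121
```

```bash
python3 - <<'E'
from h import *
st(); report(0.18)
E
```

```text
t 50.33 [602.5 324.8 157.2] [1.6974e+02 1.2000e-01 1.7185e+02] F [ 1.4 -5.8 -6.8] op 0.121
hub x: -85.7  width 33.2 n 341
```

Emit:
carry_out([
  {"translation": [0,-0.04,-0.5],"twist": [-0.0025,0,0],"hand": -1},
  {"translation": [0,-0.08,-0.98],"twist": [-0.005,0,0],"hand": -1},
  {"translation": [0,-0.13,-1.5],"twist": [-0.0075,0,0],"hand": -1},
  {"translation": [0,-0.17,-1.96],"twist": [-0.01,0,0],"hand": -1},
  {"translation": [0,-0.17,-1.96],"twist": [-0.01,0,0],"hand": -1},
  {"translation": [0,-0.17,-1.96],"twist": [-0.01,0,0],"hand": -1},
  {"translation": [0,-0.17,-1.96],"twist": [-0.01,0,0],"hand": -1},
  {"translation": [0,-0.17,-1.96],"twist": [-0.01,0,0],"hand": -1},
  {"translation": [0,-0.17,-1.96],"twist": [-0.01,0,0],"hand": -1},
  {"translation": [0,-0.17,-1.96],"twist": [-0.01,0,0],"hand": -1},
])

```text
time: 51.22
tool_pos: [602.4, 324.3, 159.1]
tcp_rot: [169.2, 0.1, 171.9]
contact_force: [1.5, -5.4, -6.6]
opening: 0.126
```

```bash
python3 - <<'E'
from h import *
st(); report(0.19)
E
```

```text
t 51.22 [602.4 324.3 159.1] [1.6917e+02 1.2000e-01 1.7185e+02] F [ 1.5 -5.4 -6.6] op 0.126
hub x: -85.7  width 33.3 n 345
```

Emit:
carry_out([
  {"translation": [0,-0.04,-0.5],"twist": [-0.0025,0,0],"hand": -1},
  {"translation": [0,-0.08,-0.98],"twist": [-0.005,0,0],"hand": -1},
  {"translation": [0,-0.13,-1.5],"twist": [-0.0075,0,0],"hand": -1},
  {"translation": [0,-0.17,-1.96],"twist": [-0.01,0,0],"hand": -1},
  {"translation": [0,-0.17,-1.96],"twist": [-0.01,0,0],"hand": -1},
  {"translation": [0,-0.17,-1.96],"twist": [-0.01,0,0],"hand": -1},
  {"translation": [0,-0.17,-1.96],"twist": [-0.01,0,0],"hand": -1},
  {"translation": [0,-0.17,-1.96],"twist": [-0.01,0,0],"hand": -1},
  {"translation": [0,-0.17,-1.96],"twist": [-0.01,0,0],"hand": -1},
  {"translation": [0,-0.17,-1.96],"twist": [-0.01,0,0],"hand": -1},
])

```text
time: 52.1
tool_pos: [602.3, 323.7, 161.0]
tcp_rot: [168.6, 0.1, 171.9]
contact_force: [1.8, -5.2, -6.8]
opening: 0.125
```

```bash
python3 - <<'E'
from h import *
st(); report(0.20)
E
```

```text
t 52.1 [602.3 323.7 161. ] [1.6859e+02 1.2000e-01 1.7186e+02] F [ 1.8 -5.2 -6.8] op 0.125
hub x: -86.0  width 32.7 n 341
```

Emit:
carry_out([
  {"translation": [0,-0.04,-0.5],"twist": [-0.0025,0,0],"hand": -1},
  {"translation": [0,-0.08,-0.98],"twist": [-0.005,0,0],"hand": -1},
  {"translation": [0,-0.13,-1.5],"twist": [-0.0075,0,0],"hand": -1},
  {"translation": [0,-0.17,-1.96],"twist": [-0.01,0,0],"hand": -1},
  {"translation": [0,-0.17,-1.96],"twist": [-0.01,0,0],"hand": -1},
  {"translation": [0,-0.17,-1.96],"twist": [-0.01,0,0],"hand": -1},
  {"translation": [0,-0.17,-1.96],"twist": [-0.01,0,0],"hand": -1},
  {"translation": [0,-0.17,-1.96],"twist": [-0.01,0,0],"hand": -1},
  {"translation": [0,-0.17,-1.96],"twist": [-0.01,0,0],"hand": -1},
  {"translation": [0,-0.17,-1.96],"twist": [-0.01,0,0],"hand": -1},
])

```text
time: 52.98
tool_pos: [602.2, 323.2, 162.8]
tcp_rot: [168.0, 0.1, 171.9]
contact_force: [1.0, -6.1, -7.6]
opening: 0.122
```

```bash
python3 - <<'E'
from h import *
st(); report(0.21)
E
```

```text
t 52.98 [602.2 323.2 162.8] [1.6802e+02 1.2000e-01 1.7185e+02] F [ 1.  -6.1 -7.6] op 0.122
hub x: -85.7  width 33.2 n 344
```

Emit:
carry_out([
  {"translation": [0,-0.04,-0.5],"twist": [-0.0025,0,0],"hand": -1},
  {"translation": [0,-0.08,-0.98],"twist": [-0.005,0,0],"hand": -1},
  {"translation": [0,-0.13,-1.5],"twist": [-0.0075,0,0],"hand": -1},
  {"translation": [0,-0.17,-1.96],"twist": [-0.01,0,0],"hand": -1},
  {"translation": [0,-0.17,-1.96],"twist": [-0.01,0,0],"hand": -1},
  {"translation": [0,-0.17,-1.96],"twist": [-0.01,0,0],"hand": -1},
  {"translation": [0,-0.17,-1.96],"twist": [-0.01,0,0],"hand": -1},
  {"translation": [0,-0.17,-1.96],"twist": [-0.01,0,0],"hand": -1},
  {"translation": [0,-0.17,-1.96],"twist": [-0.01,0,0],"hand": -1},
  {"translation": [0,-0.17,-1.96],"twist": [-0.01,0,0],"hand": -1},
])

```text
time: 53.87
tool_pos: [602.1, 322.6, 164.7]
tcp_rot: [167.5, 0.1, 171.9]
contact_force: [2.4, -7.0, -7.8]
opening: 0.123
```

```bash
python3 - <<'E'
from h import *
st(); report(0.22)
E
```

```text
t 53.87 [602.1 322.6 164.7] [1.6745e+02 1.2000e-01 1.7186e+02] F [ 2.4 -7.  -7.8] op 0.123
hub x: -85.8  width 33.1 n 343
```

Emit:
carry_out([
  {"translation": [0,-0.04,-0.5],"twist": [-0.0025,0,0],"hand": -1},
  {"translation": [0,-0.08,-0.98],"twist": [-0.005,0,0],"hand": -1},
  {"translation": [0,-0.13,-1.5],"twist": [-0.0075,0,0],"hand": -1},
  {"translation": [0,-0.17,-1.96],"twist": [-0.01,0,0],"hand": -1},
  {"translation": [0,-0.17,-1.96],"twist": [-0.01,0,0],"hand": -1},
  {"translation": [0,-0.17,-1.96],"twist": [-0.01,0,0],"hand": -1},
  {"translation": [0,-0.17,-1.96],"twist": [-0.01,0,0],"hand": -1},
  {"translation": [0,-0.17,-1.96],"twist": [-0.01,0,0],"hand": -1},
  {"translation": [0,-0.17,-1.96],"twist": [-0.01,0,0],"hand": -1},
  {"translation": [0,-0.17,-1.96],"twist": [-0.01,0,0],"hand": -1},
])

```text
time: 54.75
tool_pos: [602.0, 322.0, 166.6]
tcp_rot: [166.9, 0.1, 171.9]
contact_force: [1.2, -6.0, -8.3]
opening: 0.124
```

```bash
python3 - <<'E'
from h import *
st(); report(0.23)
E
```

```text
t 54.75 [602.  322.  166.6] [1.6688e+02 1.2000e-01 1.7186e+02] F [ 1.2 -6.  -8.3] op 0.124
hub x: -85.9  width 32.9 n 342
```

Emit:
carry_out([
  {"translation": [0,-0.04,-0.5],"twist": [-0.0025,0,0],"hand": -1},
  {"translation": [0,-0.08,-0.98],"twist": [-0.005,0,0],"hand": -1},
  {"translation": [0,-0.13,-1.5],"twist": [-0.0075,0,0],"hand": -1},
  {"translation": [0,-0.17,-1.96],"twist": [-0.01,0,0],"hand": -1},
  {"translation": [0,-0.17,-1.96],"twist": [-0.01,0,0],"hand": -1},
  {"translation": [0,-0.17,-1.96],"twist": [-0.01,0,0],"hand": -1},
  {"translation": [0,-0.17,-1.96],"twist": [-0.01,0,0],"hand": -1},
  {"translation": [0,-0.17,-1.96],"twist": [-0.01,0,0],"hand": -1},
  {"translation": [0,-0.17,-1.96],"twist": [-0.01,0,0],"hand": -1},
  {"translation": [0,-0.17,-1.96],"twist": [-0.01,0,0],"hand": -1},
])

```text
time: 55.63
tool_pos: [601.9, 321.4, 168.4]
tcp_rot: [166.3, 0.1, 171.9]
contact_force: [1.8, -6.3, -7.9]
opening: 0.124
```

```bash
python3 - <<'E'
from h import *
st(); report(0.24)
E
```

```text
t 55.63 [601.9 321.4 168.4] [1.6631e+02 1.2000e-01 1.7186e+02] F [ 1.8 -6.3 -7.9] op 0.124
hub x: -85.7  width 33.1 n 345
```

Emit:
carry_out([
  {"translation": [0,-0.04,-0.5],"twist": [-0.0025,0,0],"hand": -1},
  {"translation": [0,-0.08,-0.98],"twist": [-0.005,0,0],"hand": -1},
  {"translation": [0,-0.13,-1.5],"twist": [-0.0075,0,0],"hand": -1},
  {"translation": [0,-0.17,-1.96],"twist": [-0.01,0,0],"hand": -1},
  {"translation": [0,-0.17,-1.96],"twist": [-0.01,0,0],"hand": -1},
  {"translation": [0,-0.17,-1.96],"twist": [-0.01,0,0],"hand": -1},
  {"translation": [0,-0.17,-1.96],"twist": [-0.01,0,0],"hand": -1},
  {"translation": [0,-0.17,-1.96],"twist": [-0.01,0,0],"hand": -1},
  {"translation": [0,-0.17,-1.96],"twist": [-0.01,0,0],"hand": -1},
  {"translation": [0,-0.17,-1.96],"twist": [-0.01,0,0],"hand": -1},
])

```text
time: 56.52
tool_pos: [601.8, 320.8, 170.3]
tcp_rot: [165.7, 0.1, 171.9]
contact_force: [0.7, -6.5, -9.0]
opening: 0.121
```

```bash
python3 - <<'E'
from h import *
st(); report(0.25)
E
```

```text
t 56.52 [601.8 320.8 170.3] [1.6573e+02 1.2000e-01 1.7186e+02] F [ 0.7 -6.5 -9. ] op 0.121
hub x: -85.7  width 33.2 n 340
```

Emit:
carry_out([
  {"translation": [0,-0.04,-0.5],"twist": [-0.0025,0,0],"hand": -1},
  {"translation": [0,-0.08,-0.98],"twist": [-0.005,0,0],"hand": -1},
  {"translation": [0,-0.13,-1.5],"twist": [-0.0075,0,0],"hand": -1},
  {"translation": [0,-0.17,-1.96],"twist": [-0.01,0,0],"hand": -1},
  {"translation": [0,-0.17,-1.96],"twist": [-0.01,0,0],"hand": -1},
  {"translation": [0,-0.17,-1.96],"twist": [-0.01,0,0],"hand": -1},
  {"translation": [0,-0.17,-1.96],"twist": [-0.01,0,0],"hand": -1},
  {"translation": [0,-0.17,-1.96],"twist": [-0.01,0,0],"hand": -1},
  {"translation": [0,-0.17,-1.96],"twist": [-0.01,0,0],"hand": -1},
  {"translation": [0,-0.17,-1.96],"twist": [-0.01,0,0],"hand": -1},
])

```text
time: 57.4
tool_pos: [601.7, 320.1, 172.1]
tcp_rot: [165.2, 0.1, 171.9]
contact_force: [1.4, -5.2, -8.1]
opening: 0.12
```

```bash
python3 - <<'E'
from h import *
st(); report(0.26)
E
```

```text
t 57.4 [601.7 320.1 172.1] [1.6516e+02 1.2000e-01 1.7186e+02] F [ 1.4 -5.2 -8.1] op 0.12
hub x: -85.9  width 33.2 n 343
```

Emit:
carry_out([
  {"translation": [0,-0.04,-0.5],"twist": [-0.0025,0,0],"hand": -1},
  {"translation": [0,-0.08,-0.98],"twist": [-0.005,0,0],"hand": -1},
  {"translation": [0,-0.13,-1.5],"twist": [-0.0075,0,0],"hand": -1},
  {"translation": [0,-0.17,-1.96],"twist": [-0.01,0,0],"hand": -1},
  {"translation": [0,-0.17,-1.96],"twist": [-0.01,0,0],"hand": -1},
  {"translation": [0,-0.17,-1.96],"twist": [-0.01,0,0],"hand": -1},
  {"translation": [0,-0.17,-1.96],"twist": [-0.01,0,0],"hand": -1},
  {"translation": [0,-0.17,-1.96],"twist": [-0.01,0,0],"hand": -1},
  {"translation": [0,-0.17,-1.96],"twist": [-0.01,0,0],"hand": -1},
  {"translation": [0,-0.17,-1.96],"twist": [-0.01,0,0],"hand": -1},
])

```text
time: 58.28
tool_pos: [601.6, 319.5, 174.0]
tcp_rot: [164.6, 0.1, 171.9]
contact_force: [0.7, -5.8, -8.6]
opening: 0.122
```

```bash
python3 - <<'E'
from h import *
st(); report(0.27)
E
```

```text
t 58.28 [601.6 319.5 174. ] [1.6459e+02 1.2000e-01 1.7186e+02] F [ 0.7 -5.8 -8.6] op 0.122
hub x: -85.8  width 32.9 n 340
```

Emit:
carry_out([
  {"translation": [0,-0.04,-0.5],"twist": [-0.0025,0,0],"hand": -1},
  {"translation": [0,-0.08,-0.98],"twist": [-0.005,0,0],"hand": -1},
  {"translation": [0,-0.13,-1.5],"twist": [-0.0075,0,0],"hand": -1},
  {"translation": [0,-0.17,-1.96],"twist": [-0.01,0,0],"hand": -1},
  {"translation": [0,-0.17,-1.96],"twist": [-0.01,0,0],"hand": -1},
  {"translation": [0,-0.17,-1.96],"twist": [-0.01,0,0],"hand": -1},
  {"translation": [0,-0.17,-1.96],"twist": [-0.01,0,0],"hand": -1},
  {"translation": [0,-0.17,-1.96],"twist": [-0.01,0,0],"hand": -1},
  {"translation": [0,-0.17,-1.96],"twist": [-0.01,0,0],"hand": -1},
  {"translation": [0,-0.17,-1.96],"twist": [-0.01,0,0],"hand": -1},
])

```text
time: 59.17
tool_pos: [601.5, 318.8, 175.8]
tcp_rot: [164.0, 0.1, 171.9]
contact_force: [2.0, -5.9, -7.8]
opening: 0.119
```

```bash
python3 - <<'E'
from h import *
st(); report(0.28)
E
```

```text
t 59.17 [601.5 318.8 175.8] [1.6402e+02 1.2000e-01 1.7186e+02] F [ 2.  -5.9 -7.8] op 0.119
hub x: -85.6  width 33.3 n 336
```

Emit:
carry_out([
  {"translation": [0,-0.04,-0.5],"twist": [-0.0025,0,0],"hand": -1},
  {"translation": [0,-0.08,-0.98],"twist": [-0.005,0,0],"hand": -1},
  {"translation": [0,-0.13,-1.5],"twist": [-0.0075,0,0],"hand": -1},
  {"translation": [0,-0.17,-1.96],"twist": [-0.01,0,0],"hand": -1},
  {"translation": [0,-0.17,-1.96],"twist": [-0.01,0,0],"hand": -1},
  {"translation": [0,-0.17,-1.96],"twist": [-0.01,0,0],"hand": -1},
  {"translation": [0,-0.17,-1.96],"twist": [-0.01,0,0],"hand": -1},
  {"translation": [0,-0.17,-1.96],"twist": [-0.01,0,0],"hand": -1},
  {"translation": [0,-0.17,-1.96],"twist": [-0.01,0,0],"hand": -1},
  {"translation": [0,-0.17,-1.96],"twist": [-0.01,0,0],"hand": -1},
])

```text
time: 60.05
tool_pos: [601.4, 318.1, 177.6]
tcp_rot: [163.4, 0.1, 171.9]
contact_force: [1.5, -6.0, -8.5]
opening: 0.122
```

```bash
python3 - <<'E'
from h import *
st(); report(0.29)
E
```

```text
t 60.05 [601.4 318.1 177.6] [1.6344e+02 1.2000e-01 1.7186e+02] F [ 1.5 -6.  -8.5] op 0.122
hub x: -85.9  width 32.8 n 335
```

Emit:
carry_out([
  {"translation": [0,-0.04,-0.5],"twist": [-0.0025,0,0],"hand": -1},
  {"translation": [0,-0.08,-0.98],"twist": [-0.005,0,0],"hand": -1},
  {"translation": [0,-0.13,-1.5],"twist": [-0.0075,0,0],"hand": -1},
  {"translation": [0,-0.17,-1.96],"twist": [-0.01,0,0],"hand": -1},
  {"translation": [0,-0.17,-1.96],"twist": [-0.01,0,0],"hand": -1},
  {"translation": [0,-0.17,-1.96],"twist": [-0.01,0,0],"hand": -1},
  {"translation": [0,-0.17,-1.96],"twist": [-0.01,0,0],"hand": -1},
  {"translation": [0,-0.17,-1.96],"twist": [-0.01,0,0],"hand": -1},
  {"translation": [0,-0.17,-1.96],"twist": [-0.01,0,0],"hand": -1},
  {"translation": [0,-0.17,-1.96],"twist": [-0.01,0,0],"hand": -1},
])

```text
time: 60.93
tool_pos: [601.3, 317.4, 179.4]
tcp_rot: [162.9, 0.1, 171.9]
contact_force: [1.3, -5.7, -8.0]
opening: 0.122
```

```bash
python3 - <<'E'
from h import *
st(); report(0.30)
E
```

```text
t 60.93 [601.3 317.4 179.4] [1.6287e+02 1.3000e-01 1.7187e+02] F [ 1.3 -5.7 -8. ] op 0.122
hub x: -85.9  width 32.5 n 338
```

Emit:
carry_out([
  {"translation": [0,-0.04,-0.5],"twist": [-0.0025,0,0],"hand": -1},
  {"translation": [0,-0.08,-0.98],"twist": [-0.005,0,0],"hand": -1},
  {"translation": [0,-0.13,-1.5],"twist": [-0.0075,0,0],"hand": -1},
  {"translation": [0,-0.13,-1.5],"twist": [-0.0075,0,0],"hand": -1},
  {"translation": [0,-0.13,-1.5],"twist": [-0.0075,0,0],"hand": -1},
  {"translation": [0,-0.13,-1.5],"twist": [-0.0075,0,0],"hand": -1},
  {"translation": [0,-0.13,-1.5],"twist": [-0.0075,0,0],"hand": -1},
  {"translation": [0,-0.13,-1.5],"twist": [-0.0075,0,0],"hand": -1},
  {"translation": [0,-0.13,-1.5],"twist": [-0.0075,0,0],"hand": -1},
  {"translation": [0,-0.13,-1.5],"twist": [-0.0075,0,0],"hand": -1},
])

```text
time: 61.82
tool_pos: [601.2, 316.8, 180.8]
tcp_rot: [162.4, 0.1, 171.9]
contact_force: [1.5, -6.0, -8.6]
opening: 0.123
```

```bash
python3 - <<'E'
from h import *
st(); report(0.3075); report(.3075)
E
```

```text
t 61.82 [601.2 316.8 180.8] [1.6245e+02 1.2000e-01 1.7187e+02] F [ 1.5 -6.  -8.6] op 0.123
hub x: -86.0  width 33.0 n 338
hub x: -85.8  width 33.2 n 341
```

Emit:
carry_out([
  {"translation": [0,-0.04,-0.5],"twist": [-0.0025,0,0],"hand": -1},
  {"translation": [0,-0.08,-0.98],"twist": [-0.005,0,0],"hand": -1},
  {"translation": [0,-0.13,-1.5],"twist": [-0.0075,0,0],"hand": -1},
  {"translation": [0,-0.13,-1.5],"twist": [-0.0075,0,0],"hand": -1},
  {"translation": [0,-0.13,-1.5],"twist": [-0.0075,0,0],"hand": -1},
  {"translation": [0,-0.13,-1.5],"twist": [-0.0075,0,0],"hand": -1},
  {"translation": [0,-0.13,-1.5],"twist": [-0.0075,0,0],"hand": -1},
  {"translation": [0,-0.13,-1.5],"twist": [-0.0075,0,0],"hand": -1},
  {"translation": [0,-0.13,-1.5],"twist": [-0.0075,0,0],"hand": -1},
  {"translation": [0,-0.13,-1.5],"twist": [-0.0075,0,0],"hand": -1},
])

```text
time: 62.75
tool_pos: [601.1, 316.2, 182.1]
tcp_rot: [162.0, 0.1, 171.9]
contact_force: [2.1, -5.2, -9.0]
opening: 0.122
```

```bash
python3 - <<'E'
from h import *
st(); report(0.315); report(.315)
E
```

```text
t 62.75 [601.1 316.2 182.1] [1.6202e+02 1.2000e-01 1.7187e+02] F [ 2.1 -5.2 -9. ] op 0.122
hub x: -86.0  width 32.5 n 337
hub x: -86.2  width 32.7 n 339
```

Emit:
carry_out([
  {"translation": [0,-0.04,-0.5],"twist": [-0.0025,0,0],"hand": -1},
  {"translation": [0,-0.08,-0.98],"twist": [-0.005,0,0],"hand": -1},
  {"translation": [0,-0.13,-1.5],"twist": [-0.0075,0,0],"hand": -1},
  {"translation": [0,-0.13,-1.5],"twist": [-0.0075,0,0],"hand": -1},
  {"translation": [0,-0.13,-1.5],"twist": [-0.0075,0,0],"hand": -1},
  {"translation": [0,-0.13,-1.5],"twist": [-0.0075,0,0],"hand": -1},
  {"translation": [0,-0.13,-1.5],"twist": [-0.0075,0,0],"hand": -1},
  {"translation": [0,-0.13,-1.5],"twist": [-0.0075,0,0],"hand": -1},
  {"translation": [0,-0.13,-1.5],"twist": [-0.0075,0,0],"hand": -1},
  {"translation": [0,-0.13,-1.5],"twist": [-0.0075,0,0],"hand": -1},
])

```text
time: 63.68
tool_pos: [601.0, 315.6, 183.5]
tcp_rot: [161.6, 0.1, 171.9]
contact_force: [1.1, -6.3, -8.4]
opening: 0.123
```

```bash
python3 - <<'E'
from h import *
st(); report(0.32); report(.32)
E
```

```text
t 63.68 [601.  315.6 183.5] [1.6159e+02 1.2000e-01 1.7186e+02] F [ 1.1 -6.3 -8.4] op 0.123
hub x: -85.7  width 33.7 n 343
hub x: -85.6  width 32.9 n 340
```

Emit:
carry_out([
  {"translation": [0,-0.04,-0.5],"twist": [-0.0025,0,0],"hand": -1},
  {"translation": [0,-0.08,-0.98],"twist": [-0.005,0,0],"hand": -1},
  {"translation": [0,-0.08,-0.98],"twist": [-0.005,0,0],"hand": -1},
  {"translation": [0,-0.08,-0.98],"twist": [-0.005,0,0],"hand": -1},
  {"translation": [0,-0.08,-0.98],"twist": [-0.005,0,0],"hand": -1},
  {"translation": [0,-0.08,-0.98],"twist": [-0.005,0,0],"hand": -1},
  {"translation": [0,-0.08,-0.98],"twist": [-0.005,0,0],"hand": -1},
  {"translation": [0,-0.08,-0.98],"twist": [-0.005,0,0],"hand": -1},
  {"translation": [0,-0.08,-0.98],"twist": [-0.005,0,0],"hand": -1},
  {"translation": [0,-0.08,-0.98],"twist": [-0.005,0,0],"hand": -1},
])

```text
time: 64.62
tool_pos: [601.0, 315.3, 184.4]
tcp_rot: [161.3, 0.1, 171.9]
contact_force: [1.8, -6.8, -8.4]
opening: 0.123
```

```bash
python3 - <<'E'
from h import *
st(); report(0.325); report(.325)
E
```

```text
t 64.62 [601.  315.3 184.4] [1.6130e+02 1.3000e-01 1.7187e+02] F [ 1.8 -6.8 -8.4] op 0.123
hub x: -85.9  width 32.8 n 338
hub x: -85.7  width 32.4 n 339
```

Emit:
carry_out([
  {"translation": [0,-0.04,-0.5],"twist": [-0.0025,0,0],"hand": -1},
  {"translation": [0,-0.08,-0.98],"twist": [-0.005,0,0],"hand": -1},
  {"translation": [0,-0.08,-0.98],"twist": [-0.005,0,0],"hand": -1},
  {"translation": [0,-0.08,-0.98],"twist": [-0.005,0,0],"hand": -1},
  {"translation": [0,-0.08,-0.98],"twist": [-0.005,0,0],"hand": -1},
  {"translation": [0,-0.08,-0.98],"twist": [-0.005,0,0],"hand": -1},
  {"translation": [0,-0.08,-0.98],"twist": [-0.005,0,0],"hand": -1},
  {"translation": [0,-0.08,-0.98],"twist": [-0.005,0,0],"hand": -1},
  {"translation": [0,-0.08,-0.98],"twist": [-0.005,0,0],"hand": -1},
  {"translation": [0,-0.08,-0.98],"twist": [-0.005,0,0],"hand": -1},
])

```text
time: 65.55
tool_pos: [600.9, 314.9, 185.3]
tcp_rot: [161.0, 0.1, 171.9]
contact_force: [1.2, -5.6, -9.6]
opening: 0.122
```

```bash
python3 - <<'E'
from h import *
st(); report(0.33); report(.33)
E
```

```text
t 65.55 [600.9 314.9 185.3] [1.6101e+02 1.3000e-01 1.7186e+02] F [ 1.2 -5.6 -9.6] op 0.122
hub x: -85.4  width 33.4 n 333
hub x: -85.7  width 33.1 n 338
```

Emit:
carry_out([
  {"translation": [0,-0.04,-0.5],"twist": [-0.0025,0,0],"hand": -1},
  {"translation": [0,-0.08,-0.98],"twist": [-0.005,0,0],"hand": -1},
  {"translation": [0,-0.08,-0.98],"twist": [-0.005,0,0],"hand": -1},
  {"translation": [0,-0.08,-0.98],"twist": [-0.005,0,0],"hand": -1},
  {"translation": [0,-0.08,-0.98],"twist": [-0.005,0,0],"hand": -1},
  {"translation": [0,-0.08,-0.98],"twist": [-0.005,0,0],"hand": -1},
  {"translation": [0,-0.08,-0.98],"twist": [-0.005,0,0],"hand": -1},
  {"translation": [0,-0.08,-0.98],"twist": [-0.005,0,0],"hand": -1},
  {"translation": [0,-0.08,-0.98],"twist": [-0.005,0,0],"hand": -1},
  {"translation": [0,-0.08,-0.98],"twist": [-0.005,0,0],"hand": -1},
])

```text
time: 66.48
tool_pos: [600.8, 314.5, 186.2]
tcp_rot: [160.7, 0.1, 171.9]
contact_force: [2.1, -5.7, -8.3]
opening: 0.124
```

```bash
python3 - <<'E'
from h import *
st(); report(0.335); report(.335)
E
```

```text
t 66.48 [600.8 314.5 186.2] [1.6073e+02 1.2000e-01 1.7187e+02] F [ 2.1 -5.7 -8.3] op 0.124
hub x: -63.6  width 33.1 n 331
hub x: -60.5  width 32.4 n 325
```

Emit:
carry_out([
  {"translation": [0,0,0],"twist": [0,0,0],"hand": -1},
  {"translation": [0,0,0],"twist": [0,0,0],"hand": -1},
  {"translation": [0,0,0],"twist": [0,0,0],"hand": -1},
  {"translation": [0,0,0],"twist": [0,0,0],"hand": -1},
  {"translation": [0,0,0],"twist": [0,0,0],"hand": -1},
  {"translation": [0,0,0],"twist": [0,0,0],"hand": -1},
  {"translation": [0,0,0],"twist": [0,0,0],"hand": -1},
  {"translation": [0,0,0],"twist": [0,0,0],"hand": -1},
  {"translation": [0,0,0],"twist": [0,0,0],"hand": -1},
  {"translation": [0,0,0],"twist": [0,0,0],"hand": -1},
])

```text
time: 67.42
tool_pos: [600.8, 314.5, 186.2]
tcp_rot: [160.7, 0.1, 171.9]
contact_force: [-0.1, -6.2, -8.7]
opening: 0.121
```

```bash
python3 - <<'E'
from h import *
st(); report(0.335); report(.335); tilt(.335)
E
```

```text
t 67.42 [600.8 314.5 186.2] [1.6073e+02 1.3000e-01 1.7187e+02] F [-0.1 -6.2 -8.7] op 0.121
hub x: -36.4  width 32.8 n 321
hub x: -36.5  width 32.4 n 317
tilt 0.3318943694347018 floor off -0.765335890137773 1907
```

Emit:
carry_out([
  {"translation": [0,-0.04,-0.5],"twist": [-0.0025,0,0],"hand": -1},
  {"translation": [0,-0.08,-0.98],"twist": [-0.005,0,0],"hand": -1},
  {"translation": [0,-0.13,-1.5],"twist": [-0.0075,0,0],"hand": -1},
  {"translation": [0,-0.17,-1.96],"twist": [-0.01,0,0],"hand": -1},
  {"translation": [0,-0.17,-1.96],"twist": [-0.01,0,0],"hand": -1},
  {"translation": [0,-0.17,-1.96],"twist": [-0.01,0,0],"hand": -1},
  {"translation": [0,-0.17,-1.96],"twist": [-0.01,0,0],"hand": -1},
  {"translation": [0,-0.17,-1.96],"twist": [-0.01,0,0],"hand": -1},
  {"translation": [0,-0.17,-1.96],"twist": [-0.01,0,0],"hand": -1},
  {"translation": [0,-0.17,-1.96],"twist": [-0.01,0,0],"hand": -1},
])

```text
time: 68.4
tool_pos: [600.7, 313.7, 188.0]
tcp_rot: [160.2, 0.1, 171.9]
contact_force: [0.2, -5.7, -8.1]
opening: 0.119
```

```bash
python3 - <<'E'
from h import *
st(); report(0.343); report(.343)
E
```

```text
t 68.4 [600.7 313.7 188. ] [1.6016e+02 1.3000e-01 1.7187e+02] F [ 0.2 -5.7 -8.1] op 0.119
hub x: -36.3  width 33.3 n 319
hub x: -36.3  width 34.0 n 316
```

Emit:
carry_out([
  {"translation": [0,-0.04,-0.5],"twist": [-0.0025,0,0],"hand": -1},
  {"translation": [0,-0.08,-0.98],"twist": [-0.005,0,0],"hand": -1},
  {"translation": [0,-0.13,-1.5],"twist": [-0.0075,0,0],"hand": -1},
  {"translation": [0,-0.17,-1.96],"twist": [-0.01,0,0],"hand": -1},
  {"translation": [0,-0.17,-1.96],"twist": [-0.01,0,0],"hand": -1},
  {"translation": [0,-0.17,-1.96],"twist": [-0.01,0,0],"hand": -1},
  {"translation": [0,-0.17,-1.96],"twist": [-0.01,0,0],"hand": -1},
  {"translation": [0,-0.17,-1.96],"twist": [-0.01,0,0],"hand": -1},
  {"translation": [0,-0.17,-1.96],"twist": [-0.01,0,0],"hand": -1},
  {"translation": [0,-0.17,-1.96],"twist": [-0.01,0,0],"hand": -1},
])

```text
time: 69.33
tool_pos: [600.6, 312.9, 189.8]
tcp_rot: [159.6, 0.1, 171.9]
contact_force: [1.0, -6.3, -9.1]
opening: 0.124
```

```bash
python3 - <<'E'
from h import *
st(); report(0.352); report(.352)
E
```

```text
t 69.33 [600.6 312.9 189.8] [1.5959e+02 1.3000e-01 1.7187e+02] F [ 1.  -6.3 -9.1] op 0.124
hub x: -36.6  width 32.7 n 316
hub x: -36.6  width 32.8 n 319
```

Emit:
carry_out([
  {"translation": [0,-0.04,-0.5],"twist": [-0.0025,0,0],"hand": -1},
  {"translation": [0,-0.08,-0.98],"twist": [-0.005,0,0],"hand": -1},
  {"translation": [0,-0.13,-1.5],"twist": [-0.0075,0,0],"hand": -1},
  {"translation": [0,-0.17,-1.96],"twist": [-0.01,0,0],"hand": -1},
  {"translation": [0,-0.17,-1.96],"twist": [-0.01,0,0],"hand": -1},
  {"translation": [0,-0.17,-1.96],"twist": [-0.01,0,0],"hand": -1},
  {"translation": [0,-0.17,-1.96],"twist": [-0.01,0,0],"hand": -1},
  {"translation": [0,-0.17,-1.96],"twist": [-0.01,0,0],"hand": -1},
  {"translation": [0,-0.17,-1.96],"twist": [-0.01,0,0],"hand": -1},
  {"translation": [0,-0.17,-1.96],"twist": [-0.01,0,0],"hand": -1},
])

```text
time: 70.27
tool_pos: [600.4, 312.0, 191.6]
tcp_rot: [159.0, 0.1, 171.9]
contact_force: [1.1, -6.4, -8.3]
opening: 0.123
```

```bash
python3 - <<'E'
from h import *
st(); report(0.362); report(.362)
E
```

```text
t 70.27 [600.4 312.  191.6] [1.5901e+02 1.3000e-01 1.7187e+02] F [ 1.1 -6.4 -8.3] op 0.123
hub x: -36.1  width 33.4 n 317
hub x: -36.1  width 33.4 n 314
```

Emit:
carry_out([
  {"translation": [0,-0.04,-0.5],"twist": [-0.0025,0,0],"hand": -1},
  {"translation": [0,-0.08,-0.98],"twist": [-0.005,0,0],"hand": -1},
  {"translation": [0,-0.13,-1.5],"twist": [-0.0075,0,0],"hand": -1},
  {"translation": [0,-0.17,-1.96],"twist": [-0.01,0,0],"hand": -1},
  {"translation": [0,-0.17,-1.96],"twist": [-0.01,0,0],"hand": -1},
  {"translation": [0,-0.17,-1.96],"twist": [-0.01,0,0],"hand": -1},
  {"translation": [0,-0.17,-1.96],"twist": [-0.01,0,0],"hand": -1},
  {"translation": [0,-0.17,-1.96],"twist": [-0.01,0,0],"hand": -1},
  {"translation": [0,-0.17,-1.96],"twist": [-0.01,0,0],"hand": -1},
  {"translation": [0,-0.17,-1.96],"twist": [-0.01,0,0],"hand": -1},
])

```text
time: 71.2
tool_pos: [600.3, 311.2, 193.3]
tcp_rot: [158.4, 0.1, 171.9]
contact_force: [1.5, -5.7, -8.5]
opening: 0.125
```

```bash
python3 - <<'E'
from h import *
st(); report(0.372); report(.372)
E
```

```text
t 71.2 [600.3 311.2 193.3] [1.5844e+02 1.3000e-01 1.7187e+02] F [ 1.5 -5.7 -8.5] op 0.125
hub x: -36.5  width 32.7 n 316
hub x: -36.3  width 33.5 n 317
```

Emit:
carry_out([
  {"translation": [0,-0.04,-0.5],"twist": [-0.0025,0,0],"hand": -1},
  {"translation": [0,-0.08,-0.98],"twist": [-0.005,0,0],"hand": -1},
  {"translation": [0,-0.13,-1.5],"twist": [-0.0075,0,0],"hand": -1},
  {"translation": [0,-0.17,-1.96],"twist": [-0.01,0,0],"hand": -1},
  {"translation": [0,-0.17,-1.96],"twist": [-0.01,0,0],"hand": -1},
  {"translation": [0,-0.17,-1.96],"twist": [-0.01,0,0],"hand": -1},
  {"translation": [0,-0.17,-1.96],"twist": [-0.01,0,0],"hand": -1},
  {"translation": [0,-0.17,-1.96],"twist": [-0.01,0,0],"hand": -1},
  {"translation": [0,-0.17,-1.96],"twist": [-0.01,0,0],"hand": -1},
  {"translation": [0,-0.17,-1.96],"twist": [-0.01,0,0],"hand": -1},
])

```text
time: 72.13
tool_pos: [600.2, 310.3, 195.0]
tcp_rot: [157.9, 0.1, 171.9]
contact_force: [0.9, -5.8, -8.5]
opening: 0.124
```

```bash
python3 - <<'E'
from h import *
st(); report(0.38); report(.38)
E
```

```text
t 72.13 [600.2 310.3 195. ] [1.5787e+02 1.3000e-01 1.7187e+02] F [ 0.9 -5.8 -8.5] op 0.124
hub x: -36.2  width 33.0 n 313
hub x: -36.2  width 32.9 n 314
```

Emit:
carry_out([
  {"translation": [0,-0.08,-0.98],"twist": [-0.005,0,0],"hand": -1},
  {"translation": [0,-0.17,-1.96],"twist": [-0.01,0,0],"hand": -1},
  {"translation": [0,-0.17,-1.96],"twist": [-0.01,0,0],"hand": -1},
  {"translation": [0,-0.17,-1.96],"twist": [-0.01,0,0],"hand": -1},
  {"translation": [0,-0.17,-1.96],"twist": [-0.01,0,0],"hand": -1},
  {"translation": [0,-0.08,-0.98],"twist": [-0.005,0,0],"hand": -1},
  {"translation": [0,0,0],"twist": [0,0,0],"hand": -1},
  {"translation": [0,0,0],"twist": [0,0,0],"hand": -1},
  {"translation": [0,0,0],"twist": [0,0,0],"hand": -1},
  {"translation": [0,0,0],"twist": [0,0,0],"hand": -1},
])

```text
time: 73.07
tool_pos: [600.1, 310.0, 195.6]
tcp_rot: [157.9, 0.1, 171.9]
contact_force: [-0.5, -9.4, -4.4]
opening: 0.123
```

```bash
python3 - <<'E'
from h import *
st(); report(0.38); report(.38)
E
```

```text
t 73.07 [600.1 310.  195.6] [1.5788e+02 1.4000e-01 1.7189e+02] F [-0.5 -9.4 -4.4] op 0.123
hub x: -35.6  width 34.3 n 314
hub x: -35.9  width 33.1 n 313
```

Emit:
carry_out([
  {"translation": [0,-0.17,-1.96],"twist": [-0.01,0,0],"hand": -1},
  {"translation": [0,-0.36,-3.92],"twist": [-0.02,0,0],"hand": -1},
  {"translation": [0,-0.36,-3.92],"twist": [-0.02,0,0],"hand": -1},
  {"translation": [0,-0.36,-3.92],"twist": [-0.02,0,0],"hand": -1},
  {"translation": [0,-0.36,-3.92],"twist": [-0.02,0,0],"hand": -1},
  {"translation": [0,-0.17,-1.96],"twist": [-0.01,0,0],"hand": -1},
  {"translation": [0,0,0],"twist": [0,0,0],"hand": -1},
  {"translation": [0,0,0],"twist": [0,0,0],"hand": -1},
  {"translation": [0,0,0],"twist": [0,0,0],"hand": -1},
  {"translation": [0,0,0],"twist": [0,0,0],"hand": -1},
])

```text
time: 74.0
tool_pos: [600.1, 310.0, 195.5]
tcp_rot: [157.9, 0.1, 171.9]
contact_force: [-1.3, -8.7, -4.1]
opening: 0.126
```

```bash
python3 - <<'E'
from h import *
st(); report(0.38); report(.38); tilt(.38)
E
```

```text
t 74.0 [600.1 310.  195.5] [1.5788e+02 1.4000e-01 1.7189e+02] F [-1.3 -8.7 -4.1] op 0.126
hub x: -36.2  width 32.9 n 314
hub x: -36.1  width 32.3 n 315
tilt 0.3825272905237117 floor off -1.4578805437454865 1432
```

Emit:
carry_out([
  {"translation": [0,-0.17,-1.96],"twist": [-0.01,0,0],"hand": -1},
  {"translation": [0,-0.36,-3.92],"twist": [-0.02,0,0],"hand": -1},
  {"translation": [0,-0.57,-5.88],"twist": [-0.03,0,0],"hand": -1},
  {"translation": [0,-0.57,-5.88],"twist": [-0.03,0,0],"hand": -1},
  {"translation": [0,-0.57,-5.88],"twist": [-0.03,0,0],"hand": -1},
  {"translation": [0,-0.36,-3.92],"twist": [-0.02,0,0],"hand": -1},
  {"translation": [0,-0.17,-1.96],"twist": [-0.01,0,0],"hand": -1},
  {"translation": [0,-0.17,-1.96],"twist": [-0.01,0,0],"hand": -1},
  {"translation": [0,-0.17,-1.96],"twist": [-0.01,0,0],"hand": -1},
  {"translation": [0,-0.17,-1.96],"twist": [-0.01,0,0],"hand": -1},
])

```text
time: 74.98
tool_pos: [600.0, 309.1, 197.3]
tcp_rot: [157.3, 0.1, 171.9]
contact_force: [-1.2, -9.2, -4.6]
opening: 0.124
```

```bash
python3 - <<'E'
from h import *
st(); report(0.39); report(.39)
E
```

```text
t 74.98 [600.  309.1 197.3] [1.5731e+02 1.4000e-01 1.7189e+02] F [-1.2 -9.2 -4.6] op 0.124
hub x: -35.8  width 33.6 n 314
hub x: -35.3  width 34.1 n 311
```

Emit:
carry_out([
  {"translation": [0,-0.17,-1.96],"twist": [-0.01,0,0],"hand": -1},
  {"translation": [0,-0.36,-3.92],"twist": [-0.02,0,0],"hand": -1},
  {"translation": [0,-0.57,-5.88],"twist": [-0.03,0,0],"hand": -1},
  {"translation": [0,-0.57,-5.88],"twist": [-0.03,0,0],"hand": -1},
  {"translation": [0,-0.57,-5.88],"twist": [-0.03,0,0],"hand": -1},
  {"translation": [0,-0.36,-3.92],"twist": [-0.02,0,0],"hand": -1},
  {"translation": [0,-0.17,-1.96],"twist": [-0.01,0,0],"hand": -1},
  {"translation": [0,-0.17,-1.96],"twist": [-0.01,0,0],"hand": -1},
  {"translation": [0,-0.17,-1.96],"twist": [-0.01,0,0],"hand": -1},
  {"translation": [0,-0.17,-1.96],"twist": [-0.01,0,0],"hand": -1},
])

```text
time: 75.92
tool_pos: [599.9, 308.2, 199.0]
tcp_rot: [156.7, 0.1, 171.9]
contact_force: [-1.1, -8.4, -5.3]
opening: 0.125
```

```bash
python3 - <<'E'
from h import *
st(); report(0.40); report(.40); tilt(.4)
E
```

```text
t 75.92 [599.9 308.2 199. ] [1.5674e+02 1.4000e-01 1.7189e+02] F [-1.1 -8.4 -5.3] op 0.125
hub x: -33.2  width 33.5 n 307
hub x: -33.6  width 33.6 n 308
tilt 0.4020791167469169 floor off -1.36036335483921 1241
```

Emit:
carry_out([
  {"translation": [0,-0.17,-1.96],"twist": [-0.01,0,0],"hand": -1},
  {"translation": [0,-0.36,-3.92],"twist": [-0.02,0,0],"hand": -1},
  {"translation": [0,-0.36,-3.92],"twist": [-0.02,0,0],"hand": -1},
  {"translation": [0,-0.36,-3.92],"twist": [-0.02,0,0],"hand": -1},
  {"translation": [0,-0.36,-3.92],"twist": [-0.02,0,0],"hand": -1},
  {"translation": [0,-0.17,-1.96],"twist": [-0.01,0,0],"hand": -1},
  {"translation": [0,0,0],"twist": [0,0,0],"hand": -1},
  {"translation": [0,0,0],"twist": [0,0,0],"hand": -1},
  {"translation": [0,0,0],"twist": [0,0,0],"hand": -1},
  {"translation": [0,0,0],"twist": [0,0,0],"hand": -1},
])

```text
time: 76.9
tool_pos: [599.9, 308.2, 199.0]
tcp_rot: [156.7, 0.1, 171.9]
contact_force: [-0.4, -8.8, -3.8]
opening: 0.122
```

```bash
python3 - <<'E'
from h import *
st(); report(0.40); report(.40)
E
```

```text
t 76.9 [599.9 308.2 199. ] [1.5674e+02 1.4000e-01 1.7189e+02] F [-0.4 -8.8 -3.8] op 0.122
hub x: -33.7  width 32.8 n 308
hub x: -33.4  width 33.5 n 304
```

Emit:
carry_out([
  {"translation": [0,-0.17,-1.96],"twist": [-0.01,0,0],"hand": -1},
  {"translation": [0,-0.36,-3.92],"twist": [-0.02,0,0],"hand": -1},
  {"translation": [0,-0.57,-5.88],"twist": [-0.03,0,0],"hand": -1},
  {"translation": [0,-0.57,-5.88],"twist": [-0.03,0,0],"hand": -1},
  {"translation": [0,-0.36,-3.92],"twist": [-0.02,0,0],"hand": -1},
  {"translation": [0,-0.17,-1.96],"twist": [-0.01,0,0],"hand": -1},
  {"translation": [0,0,0],"twist": [0,0,0],"hand": -1},
  {"translation": [0,0,0],"twist": [0,0,0],"hand": -1},
  {"translation": [0,0,0],"twist": [0,0,0],"hand": -1},
  {"translation": [0,0,0],"twist": [0,0,0],"hand": -1},
])

```text
time: 77.83
tool_pos: [599.9, 308.2, 199.0]
tcp_rot: [156.7, 0.1, 171.9]
contact_force: [-1.1, -8.5, -3.7]
opening: 0.124
```

```bash
python3 - <<'E'
from h import *
st(); report(0.40); report(.40)
E
```

```text
t 77.83 [599.9 308.2 199. ] [1.5674e+02 1.4000e-01 1.7189e+02] F [-1.1 -8.5 -3.7] op 0.124
hub x: -33.7  width 33.9 n 305
hub x: -33.7  width 33.7 n 305
```

Emit:
carry_out([
  {"translation": [0,-0.17,-1.96],"twist": [-0.01,0,0],"hand": -1},
  {"translation": [0,-0.36,-3.92],"twist": [-0.02,0,0],"hand": -1},
  {"translation": [0,-0.57,-5.88],"twist": [-0.03,0,0],"hand": -1},
  {"translation": [0,-0.7,-7.0],"twist": [-0.036,0,0],"hand": -1},
  {"translation": [0,-0.7,-7.0],"twist": [-0.036,0,0],"hand": -1},
  {"translation": [0,-0.57,-5.88],"twist": [-0.03,0,0],"hand": -1},
  {"translation": [0,-0.36,-3.92],"twist": [-0.02,0,0],"hand": -1},
  {"translation": [0,-0.17,-1.96],"twist": [-0.01,0,0],"hand": -1},
  {"translation": [0,-0.17,-1.96],"twist": [-0.01,0,0],"hand": -1},
  {"translation": [0,-0.17,-1.96],"twist": [-0.01,0,0],"hand": -1},
])

```text
time: 78.77
tool_pos: [599.7, 307.3, 200.6]
tcp_rot: [156.2, 0.1, 171.9]
contact_force: [-1.1, -9.4, -4.7]
opening: 0.121
```

```bash
python3 - <<'E'
from h import *
st(); report(0.41); report(.41)
E
```

```text
t 78.77 [599.7 307.3 200.6] [1.5617e+02 1.4000e-01 1.7190e+02] F [-1.1 -9.4 -4.7] op 0.121
hub x: -33.4  width 32.1 n 306
hub x: -33.2  width 32.6 n 304
```

Emit:
carry_out([
  {"translation": [0,-0.17,-1.96],"twist": [-0.01,0,0],"hand": -1},
  {"translation": [0,-0.36,-3.92],"twist": [-0.02,0,0],"hand": -1},
  {"translation": [0,-0.57,-5.88],"twist": [-0.03,0,0],"hand": -1},
  {"translation": [0,-0.7,-7.0],"twist": [-0.036,0,0],"hand": -1},
  {"translation": [0,-0.7,-7.0],"twist": [-0.036,0,0],"hand": -1},
  {"translation": [0,-0.57,-5.88],"twist": [-0.03,0,0],"hand": -1},
  {"translation": [0,-0.36,-3.92],"twist": [-0.02,0,0],"hand": -1},
  {"translation": [0,-0.17,-1.96],"twist": [-0.01,0,0],"hand": -1},
  {"translation": [0,0,0],"twist": [0,0,0],"hand": -1},
  {"translation": [0,0,0],"twist": [0,0,0],"hand": -1},
])

```text
time: 79.7
tool_pos: [599.7, 307.3, 200.6]
tcp_rot: [156.2, 0.1, 171.9]
contact_force: [-0.5, -10.6, -5.3]
opening: 0.121
```

```bash
python3 - <<'E'
from h import *
st(); report(0.41,'r8.png'); report(.41)
E
```

```text
t 79.7 [599.7 307.3 200.6] [1.562e+02 1.400e-01 1.719e+02] F [ -0.5 -10.6  -5.3] op 0.121
hub x: -30.2  width 33.5 n 307
hub x: -30.4  width 32.9 n 304
```

View pics/r8.png

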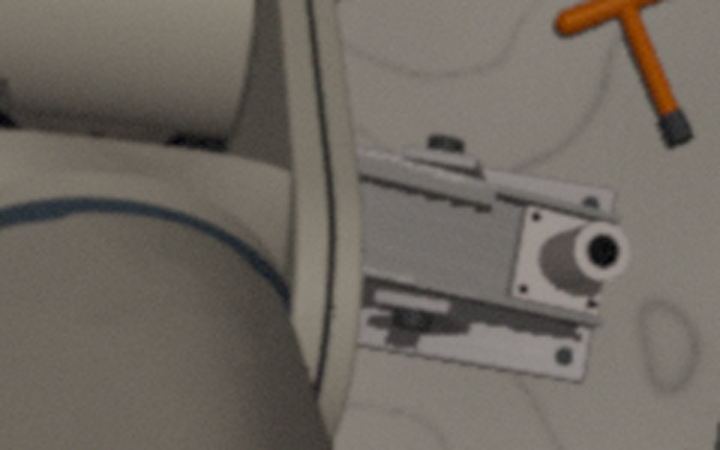

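Emit:
carry_out([
  {"translation": [0,0.28,3.92],"twist": [0.02,0,0],"hand": -1},
  {"translation": [0,0.48,7.85],"twist": [0.04,0,0],"hand": -1},
  {"translation": [0,0.61,11.78],"twist": [0.06,0,0],"hand": -1},
  {"translation": [0,0.65,15.71],"twist": [0.08,0,0],"hand": -1},
  {"translation": [0,0.62,19.65],"twist": [0.1,0,0],"hand": -1},
  {"translation": [0,0.51,23.58],"twist": [0.12,0,0],"hand": -1},
  {"translation": [0,0.32,27.51],"twist": [0.14,0,0],"hand": -1},
  {"translation": [0,0.05,31.43],"twist": [0.16,0,0],"hand": -1},
  {"translation": [0,-0.3,35.35],"twist": [0.18,0,0],"hand": -1},
  {"translation": [0,-0.72,39.26],"twist": [0.2,0,0],"hand": -1},
])

```text
time: 80.63
tool_pos: [602.1, 322.4, 165.2]
tcp_rot: [167.7, 0.1, 171.9]
contact_force: [-1.7, -11.1, -0.2]
opening: 0.122
```

Emit:
carry_out([
  {"translation": [0,0.28,3.92],"twist": [0.02,0,0],"hand": -1},
  {"translation": [0,0.48,7.85],"twist": [0.04,0,0],"hand": -1},
  {"translation": [0,0.61,11.78],"twist": [0.06,0,0],"hand": -1},
  {"translation": [0,0.65,15.71],"twist": [0.08,0,0],"hand": -1},
  {"translation": [0,0.62,19.65],"twist": [0.1,0,0],"hand": -1},
  {"translation": [0,0.51,23.58],"twist": [0.12,0,0],"hand": -1},
  {"translation": [0,0.32,27.51],"twist": [0.14,0,0],"hand": -1},
  {"translation": [0,0.05,31.43],"twist": [0.16,0,0],"hand": -1},
  {"translation": [0,-0.3,35.35],"twist": [0.18,0,0],"hand": -1},
  {"translation": [0,-0.3,35.35],"twist": [0.18,0,0],"hand": -1},
])

```text
time: 81.47
tool_pos: [603.3, 330.1, 130.4]
tcp_rot: [178.0, 0.1, 171.9]
contact_force: [-0.1, -9.5, -2.8]
opening: 0.119
```

```bash
python3 - <<'E'
from h import *
st(); plan((603.4,330.8,122.5),(180,.1,171.8)); report(0.03); tilt(0.03)
E
```

```text
t 81.47 [603.3 330.1 130.4] [1.7800e+02 1.2000e-01 1.7188e+02] F [-0.1 -9.5 -2.8] op 0.119
T [0.0, 0.5, 7.9] W [0.0349, 0.0003, 0.0014] need rows 0.2 0.3
hub x: -29.8  width 32.6 n 345
tilt 0.03716106796823521 floor off -1.639212680763801 2158
```

Emit:
carry_out([
  {"translation": [0,0.2,2],"twist": [0.01,0,0],"hand": -1},
  {"translation": [0,0.3,4],"twist": [0.02,0,0],"hand": -1},
  {"translation": [0,0.4,6],"twist": [0.03,0,0],"hand": -1},
  {"translation": [0,0.5,7.5],"twist": [0.037,0,0],"hand": -1},
  {"translation": [0,0.5,7.5],"twist": [0.037,0,0],"hand": -1},
  {"translation": [0,0.5,7.5],"twist": [0.037,0,0],"hand": -1},
  {"translation": [0,0.5,7.5],"twist": [0.037,0,0],"hand": -1},
  {"translation": [0,0.5,7.5],"twist": [0.037,0,0],"hand": -1},
  {"translation": [0,0.5,7.5],"twist": [0.037,0,0],"hand": -1},
  {"translation": [0,0.5,7.5],"twist": [0.037,0,0],"hand": -1},
])

```text
time: 82.4
tool_pos: [603.5, 330.8, 123.5]
tcp_rot: [-180.0, 0.1, 171.8]
contact_force: [-0.7, -8.7, 0.8]
opening: 0.123
```

```bash
python3 - <<'E'
from h import *
st(); report(0.0); tilt(0.0); tilt()
E
```

```text
t 82.4 [603.5 330.8 123.5] [-1.7998e+02  1.2000e-01  1.7184e+02] F [-0.7 -8.7  0.8] op 0.123
hub x: -30.3  width 33.4 n 348
tilt 0.000277275804595305 floor off -0.8339710462510042 2133
tilt 0.001120551994357648 floor off -0.9470550633346159 2162
```

Level. Release the handle and go to the bushing.

Emit:
carry_out([
  {"translation": [0,0,0],"twist": [0,0,0],"hand": -0.5},
  {"translation": [0,0,0],"twist": [0,0,0],"hand": -0.3},
  {"translation": [0,0,0],"twist": [0,0,0],"hand": 0},
  {"translation": [0,0,0],"twist": [0,0,0],"hand": 0},
  {"translation": [0,0,-15],"twist": [0,0,0],"hand": 0},
  {"translation": [0,0,-45],"twist": [0,0,0],"hand": 0},
  {"translation": [0,0,-80],"twist": [0,0,0],"hand": 0},
  {"translation": [0,0,-120],"twist": [0,0,0],"hand": 0.5},
  {"translation": [0,0,-160],"twist": [0,0,0],"hand": 1},
  {"translation": [0,0,-180],"twist": [0,0,0.1],"hand": 1},
])

```text
time: 83.38
tool_pos: [604.4, 333.0, 309.2]
tcp_rot: [179.6, 0.4, 166.2]
contact_force: [0.8, 0.5, 0.6]
opening: 0.908
```

```bash
python3 - <<'E'
from h import *
st(); report(0.0); tilt()
plan((575,140,290),(180,0,120))
E
```

```text
t 83.38 [604.4 333.  309.2] [179.61   0.41 166.17] F [0.8 0.5 0.6] op 0.908
hub x: -30.3  width 33.1 n 351
tilt 0.0013299105203186073 floor off -0.9717019361074379 2149
T [-17.4, -195.0, 17.6] W [0.0117, 0.0052, 0.8028] need rows 4.7 6.4
```

Emit:
carry_out([
  {"translation": [-17,-194,14],"twist": [0.003,0,0.8],"hand": 1},
  {"translation": [-17,-194,14],"twist": [0.003,0,0.8],"hand": 1},
  {"translation": [-17,-194,14],"twist": [0.003,0,0.8],"hand": 1},
  {"translation": [-17,-194,14],"twist": [0.003,0,0.8],"hand": 1},
  {"translation": [-17,-194,14],"twist": [0.003,0,0.8],"hand": 1},
  {"translation": [-17,-194,14],"twist": [0.003,0,0.8],"hand": 1},
  {"translation": [-17,-194,14],"twist": [0.003,0,0.8],"hand": 1},
  {"translation": [-17,-194,14],"twist": [0.003,0,0.8],"hand": 1},
  {"translation": [-17,-194,14],"twist": [0.003,0,0.8],"hand": 1},
  {"translation": [-17,-194,14],"twist": [0.003,0,0.8],"hand": 1},
])

```text
time: 84.32
tool_pos: [572.7, 139.7, 287.4]
tcp_rot: [-179.9, 0.1, 120.5]
contact_force: [-0.3, 0.0, -0.6]
opening: 0.997
```

```bash
python3 - <<'E'
from h import *
st(); plan((562,57.8,260),(180,0,81.8))
E
```

```text
t 84.32 [572.7 139.7 287.4] [-1.7992e+02  5.0000e-02  1.2046e+02] F [-0.3  0.  -0.6] op 0.997
T [-65.2, -50.8, 27.5] W [-0.001, 0.0014, 0.6748] need rows 2.1 5.4
```

Emit:
carry_out([
  {"translation": [-65,-51,27],"twist": [0,0.001,0.675],"hand": 1},
  {"translation": [-65,-51,27],"twist": [0,0.001,0.675],"hand": 1},
  {"translation": [-65,-51,27],"twist": [0,0.001,0.675],"hand": 1},
  {"translation": [-65,-51,27],"twist": [0,0.001,0.675],"hand": 1},
  {"translation": [-65,-51,27],"twist": [0,0.001,0.675],"hand": 1},
  {"translation": [-65,-51,27],"twist": [0,0.001,0.675],"hand": 1},
  {"translation": [-65,-51,27],"twist": [0,0.001,0.675],"hand": 1},
  {"translation": [-65,-51,27],"twist": [0,0.001,0.675],"hand": 1},
  {"translation": [-65,-51,27],"twist": [0,0.001,0.675],"hand": 1},
  {"translation": [-65,-51,27],"twist": [0,0.001,0.675],"hand": 1},
])

```text
time: 85.15
tool_pos: [561.6, 57.8, 260.5]
tcp_rot: [-180.0, 0.0, 81.8]
contact_force: [-0.3, 0.3, -0.5]
opening: 1.0
```

```bash
python3 - <<'E'
from h import *
st(); im,d=save('wrist','w11.png'); hubs(d=d,xy=(563,55),r=50); pans('wrist',d,60,86); pans('top',None,60,86); plan((562,57.8,138),(180,0,81.8))
E
```

```text
t 85.15 [561.6  57.8 260.5] [-1.7996e+02  4.0000e-02  8.1760e+01] F [-0.3  0.3 -0.5] op 1.0
wrist mid [561.1  57.9 179.6] ext [33.2 33.6  8.6] n 2370 pix [327. 253.]
wrist circ 450.0 -111.1 r 60.7 med [466.5 -98.7  70.1] n 6206 col 0 pix [253. 380.]
wrist circ 630.1 -169.0 r 60.8 med [ 621.7 -168.8   75.5] n 6720 col 0 pix [417. 415.]
wrist circ 805.5 -180.6 r 46.4 med [ 805.1 -180.4   66.4] n 880 col 0 pix [594. 399.]
top circ 840.4 -300.4 r 144.3 med [ 843.5 -309.9   67.5] n 1423 col [23. 41. 66.] pix [488.  89.]
top circ 633.7 -169.2 r 61.4 med [ 633.8 -169.5   74.6] n 3149 col [144. 138. 137.] pix [422. 190.]
top circ 526.7 -342.9 r 61.6 med [ 526.2 -344.4   74.5] n 3291 col [142. 137. 135.] pix [518. 249.]
top circ 446.8 -112.5 r 61.1 med [ 445.8 -125.3   68.9] n 2184 col [143. 138. 136.] pix [399. 292.]
top circ 290.5 -178.2 r 61.7 med [ 289.4 -179.    74.4] n 3644 col [ 46.  77. 134.] pix [430. 382.]
T [0.2, 0.4, 122.6] W [-0.0006, 0.0007, -0.0016] need rows 2.9 0.0
```

View pics/w11.png

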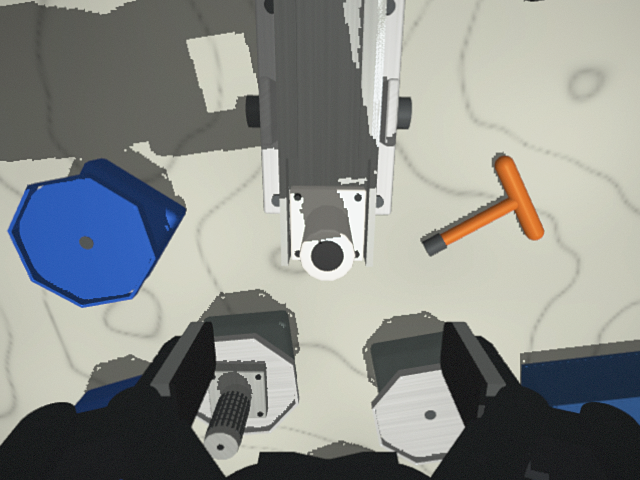

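Emit:
carry_out([
  {"translation": [0,0,20],"twist": [0,0,0],"hand": 1},
  {"translation": [0,0.2,50],"twist": [0,0,0],"hand": 0.6},
  {"translation": [0,0.2,80],"twist": [0,0,0],"hand": 0.3},
  {"translation": [0,0.2,105],"twist": [0,0,0],"hand": 0.25},
  {"translation": [0,0.2,118],"twist": [0,0,0],"hand": 0.25},
  {"translation": [0,0.2,122.5],"twist": [0,0,0],"hand": 0.25},
  {"translation": [0,0.2,122.5],"twist": [0,0,0],"hand": 0.25},
  {"translation": [0,0.2,122.5],"twist": [0,0,0],"hand": 0.2},
  {"translation": [0,0.2,122.5],"twist": [0,0,0],"hand": 0.1},
  {"translation": [0,0.2,122.5],"twist": [0,0,0],"hand": 0.05},
], force=40)

```text
time: 86.08
tool_pos: [562.7, 57.6, 139.4]
tcp_rot: [179.9, 0.0, 81.6]
contact_force: [0.2, 1.5, 0.1]
opening: 0.527
```

```bash
python3 - <<'E'
from h import *
st(); save('wrist','w12.png')
E
```

```text
t 86.08 [562.7  57.6 139.4] [179.9    0.    81.64] F [0.2 1.5 0.1] op 0.527
```

View pics/w12.png

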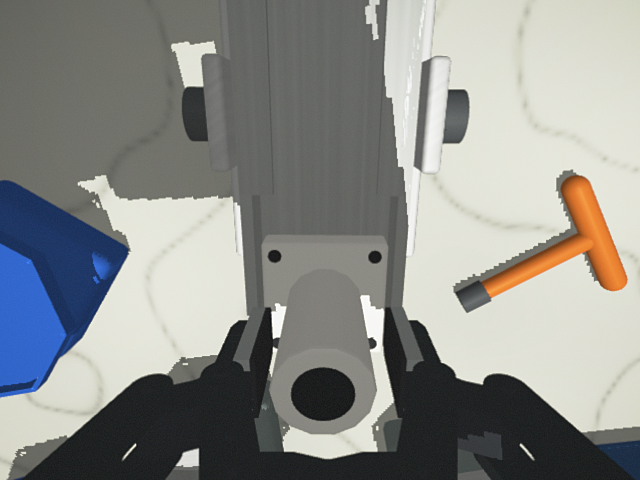

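Centred between the pads; close and lift.

Emit:
carry_out([
  {"translation": [0,0,0],"twist": [0,0,0],"hand": -0.05},
  {"translation": [0,0,0],"twist": [0,0,0],"hand": -0.15},
  {"translation": [0,0,0],"twist": [0,0,0],"hand": -0.3},
  {"translation": [0,0,0],"twist": [0,0,0],"hand": -0.6},
  {"translation": [0,0,0],"twist": [0,0,0],"hand": -1},
  {"translation": [0,0,0],"twist": [0,0,0],"hand": -1},
  {"translation": [0,0,-2],"twist": [0,0,0],"hand": -1},
  {"translation": [0,0,-5],"twist": [0,0,0],"hand": -1},
  {"translation": [0,0,-8],"twist": [0,0,0],"hand": -1},
  {"translation": [0,0,-12],"twist": [0,0,0],"hand": -1},
], force=50)

```text
time: 86.97
tool_pos: [561.4, 57.4, 150.0]
tcp_rot: [-179.9, 0.0, 81.6]
contact_force: [-0.9, 0.2, -2.2]
opening: 0.383
```

```bash
python3 - <<'E'
from h import *
st(); save('wrist','w13.png'); st(); plan((562,57,230),(180,0,81.8));plan((620,-90,235),(180,0,81.8))
E
```

```text
t 86.97 [561.4  57.4 150. ] [-1.7992e+02  5.0000e-02  8.1640e+01] F [-0.9  0.2 -2.2] op 0.383
t 87.02 [562.1  57.5 150.9] [1.800e+02 3.000e-02 8.163e+01] F [ 1.3  0.2 -1.1] op 0.386
T [-0.5, 0.0, -79.1] W [0.0, 0.0004, -0.0029] need rows 1.9 0.0
T [-137.5, 78.8, -84.0] W [0.0, 0.0004, -0.0029] need rows 4.3 0.0
```

View pics/w13.png

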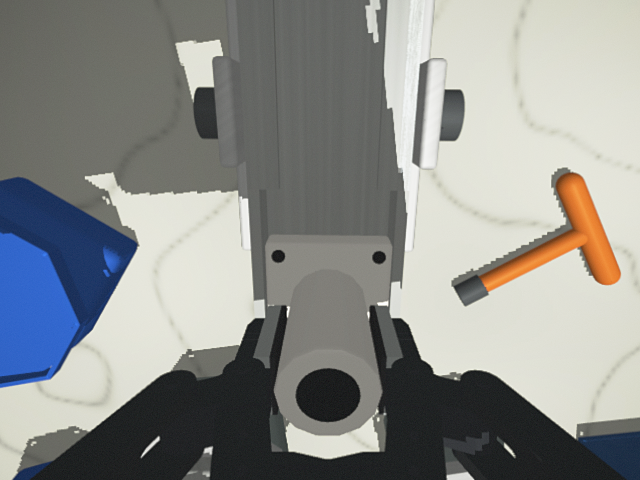

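Emit:
carry_out([
  {"translation": [0,0,-10],"twist": [0,0,0],"hand": -1},
  {"translation": [0,0,-30],"twist": [0,0,0],"hand": -1},
  {"translation": [0,0,-55],"twist": [0,0,0],"hand": -1},
  {"translation": [-5,3,-75],"twist": [0,0,0],"hand": -1},
  {"translation": [-20,11,-85],"twist": [0,0,0],"hand": -1},
  {"translation": [-47,27,-85],"twist": [0,0,0],"hand": -1},
  {"translation": [-77,44,-85],"twist": [0,0,0],"hand": -1},
  {"translation": [-107,61,-85],"twist": [0,0,0],"hand": -1},
  {"translation": [-128,73,-85],"twist": [0,0,0],"hand": -1},
  {"translation": [-137,79,-85],"twist": [0,0,0],"hand": -1},
])

```text
time: 87.85
tool_pos: [621.0, -92.6, 235.9]
tcp_rot: [180.0, 0.1, 81.5]
contact_force: [-0.9, 0.3, -0.5]
opening: 0.38
```

```bash
python3 - <<'E'
from h import *
st(); im,d=save('wrist','w14.png'); pans('wrist',d); pans('top'); st(); plan((634.2,-168.9,235),(180,0,81.8));plan((634.2,-168.9,120),(180,0,81.8))
E
```

```text
t 87.85 [621.  -92.6 235.9] [1.7995e+02 8.0000e-02 8.1510e+01] F [-0.9  0.3 -0.5] op 0.38
wrist circ 447.7 -111.9 r 62.0 med [459.6 -98.4  69.5] n 12524 col 0 pix [129. 260.]
wrist circ 674.0 -164.3 r 40.8 med [ 678.1 -166.1   75.5] n 2324 col 0 pix [407. 291.]
wrist circ 817.8 -227.7 r 74.1 med [ 784.6 -182.6   69.6] n 1297 col 0 pix [547. 303.]
wrist circ 310.9 -185.2 r 53.3 med [ 328.7 -190.4   75.4] n 3583 col 0 pix [ 19. 368.]
wrist circ 560.9 -311.2 r 37.3 med [ 556.2 -308.    75.5] n 1305 col 0 pix [294. 440.]
t 87.95 [620.5 -91.2 235.4] [-1.800e+02  4.000e-02  8.149e+01] F [ 0.5  1.3 -2.6] op 0.388
T [-74.9, 25.0, 0.5] W [-0.0001, 0.0007, -0.0053] need rows 1.9 0.0
T [-74.8, 25.0, 115.5] W [-0.0001, 0.0007, -0.0053] need rows 3.4 0.0
```

View pics/w14.png

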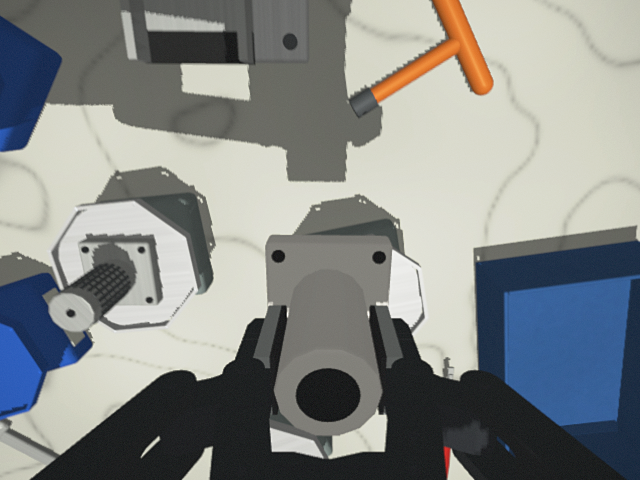

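```bash
python3 - <<'E'
from h import *
im,d=vision.grab_frame('wrist'); W=cloud('wrist',d)
k=(W[...,2]>70)&(W[...,2]<84)&(np.hypot(W[...,0]-634,W[...,1]+169)<90)
P=W[k]; r=np.hypot(P[:,0]-634,P[:,1]+169); print(P.max(0),P.min(0),np.percentile(r,[90,99,100]))
# fit circle center using rim pts z>78
Q=P[P[:,2]>78.5]; A=np.c_[2*Q[:,:2],np.ones(len(Q))]; s=np.linalg.lstsq(A,(Q[:,:2]**2).sum(1),rcond=None)[0]; print(s[:2],np.sqrt(s[2]+s[0]**2+s[1]**2),len(Q))
E
```

```text
[ 691.73957257 -109.56935454   82.75206854] [ 653.26170823 -202.84604007   70.5021706 ] [57.17477119 60.1613523  62.47411483]
[ 641.10350547 -166.65446263] 50.12205122027678 454
```

Emit:
carry_out([
  {"translation": [-20,7,0],"twist": [0,0,0],"hand": -1},
  {"translation": [-45,15,0],"twist": [0,0,-0.002],"hand": -1},
  {"translation": [-66,22,5],"twist": [0,0,-0.004],"hand": -1},
  {"translation": [-74.8,25,20],"twist": [0,0,-0.005],"hand": -1},
  {"translation": [-74.8,25,45],"twist": [0,0,-0.005],"hand": -1},
  {"translation": [-74.8,25,70],"twist": [0,0,-0.005],"hand": -1},
  {"translation": [-74.8,25,92],"twist": [0,0,-0.005],"hand": -1},
  {"translation": [-74.8,25,105],"twist": [0,0,-0.005],"hand": -1},
  {"translation": [-74.8,25,112],"twist": [0,0,-0.005],"hand": -1},
  {"translation": [-74.8,25,114],"twist": [0,0,-0.005],"hand": -1},
])

```text
time: 88.83
tool_pos: [633.0, -166.0, 119.6]
tcp_rot: [-179.8, 0.0, 82.0]
contact_force: [0.1, 0.9, -0.9]
opening: 0.39
```

```bash
python3 - <<'E'
from h import *
st(); im,d=save('wrist','w15.png'); vision.grab_frame('scene'); st(); plan((634,-169,110),(180,0,81.8))
E
```

```text
t 88.83 [ 633.  -166.   119.6] [-179.82    0.     81.97] F [ 0.1  0.9 -0.9] op 0.39
t 88.93 [ 634.2 -166.8  121.5] [-1.7999e+02  3.0000e-02  8.1950e+01] F [ 0.2 -0.2 -1.6] op 0.385
T [-2.2, 0.1, 11.5] W [-0.0002, 0.0006, 0.0026] need rows 0.3 0.0
```

View pics/w15.png

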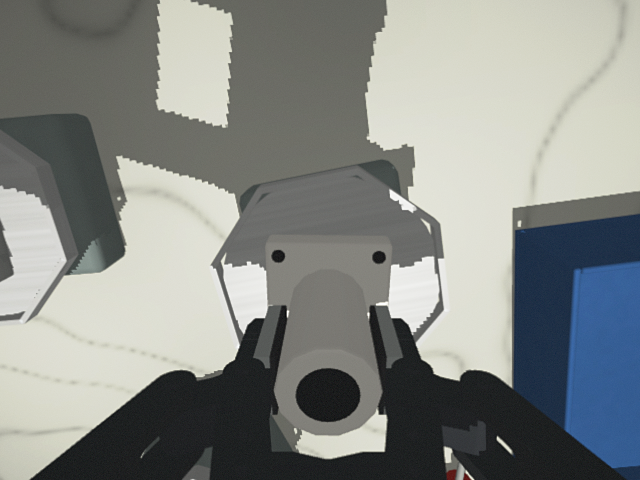

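Emit:
carry_out([
  {"translation": [-1.1,0,1],"twist": [0,0,0],"hand": -1},
  {"translation": [-2.2,0.1,2],"twist": [0,0,0],"hand": -1},
  {"translation": [-2.2,0.1,4],"twist": [0,0,0],"hand": -1},
  {"translation": [-2.2,0.1,6],"twist": [0,0,0],"hand": -1},
  {"translation": [-2.2,0.1,8],"twist": [0,0,0],"hand": -1},
  {"translation": [-2.2,0.1,9.5],"twist": [0,0,0],"hand": -1},
  {"translation": [-2.2,0.1,11],"twist": [0,0,0],"hand": -1},
  {"translation": [-2.2,0.1,11.7],"twist": [0,0,0],"hand": -1},
  {"translation": [-2.2,0.1,12.2],"twist": [0,0,0],"hand": -1},
  {"translation": [-2.2,0.1,12.2],"twist": [0,0,0],"hand": -1},
])

```text
time: 89.77
tool_pos: [633.6, -169.4, 108.8]
tcp_rot: [-180.0, 0.0, 81.9]
contact_force: [-0.9, 0.0, -1.9]
opening: 0.381
```

```bash
python3 - <<'E'
from h import *
st(); im,d=save('wrist','w16.png'); 
f=[]
for i in range(4):
    vision.grab_frame('scene'); f.append(telemetry.observe()['contact_force'][2])
print(np.round(f,1)); st()
E
```

```text
t 89.77 [ 633.6 -169.4  108.8] [-1.7995e+02  3.0000e-02  8.1920e+01] F [-0.9  0.  -1.9] op 0.381
[-1.4 -0.9 -1.8 -2.3]
t 90.02 [ 633.7 -169.5  109. ] [-1.7998e+02  4.0000e-02  8.1920e+01] F [-0.5 -0.2 -2.3] op 0.382
```

View pics/w16.png

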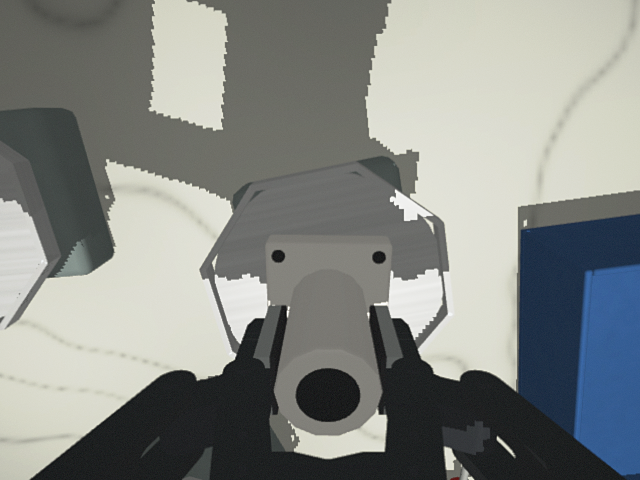

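Emit:
carry_out([
  {"translation": [-0.3,-0.4,0.7],"twist": [0,0,0],"hand": -1},
  {"translation": [-0.3,-0.5,1.4],"twist": [0,0,0],"hand": -1},
  {"translation": [-0.3,-0.5,2],"twist": [0,0,0],"hand": -1},
  {"translation": [-0.3,-0.5,2.6],"twist": [0,0,0],"hand": -1},
  {"translation": [-0.3,-0.5,3.2],"twist": [0,0,0],"hand": -1},
  {"translation": [-0.3,-0.5,3.7],"twist": [0,0,0],"hand": -1},
  {"translation": [-0.3,-0.5,4.1],"twist": [0,0,0],"hand": -1},
  {"translation": [-0.3,-0.5,4.4],"twist": [0,0,0],"hand": -1},
  {"translation": [-0.3,-0.5,4.4],"twist": [0,0,0],"hand": -1},
  {"translation": [-0.3,-0.5,4.4],"twist": [0,0,0],"hand": -1},
])

```text
time: 90.85
tool_pos: [633.2, -169.7, 104.6]
tcp_rot: [-180.0, 0.0, 81.9]
contact_force: [0.5, -0.2, -0.6]
opening: 0.387
```

```bash
python3 - <<'E'
from h import *
st()
f=[]
for i in range(6):
    vision.grab_frame('scene'); f.append(telemetry.observe()['contact_force'][2])
print(np.round(f,1),np.mean(f)); st()
E
```

```text
t 90.85 [ 633.2 -169.7  104.6] [-1.7999e+02  4.0000e-02  8.1920e+01] F [ 0.5 -0.2 -0.6] op 0.387
[ 0.1 -0.5 -0.4 -0.3 -0.1 -0.9] -0.359446630794644
t 91.15 [ 633.1 -169.7  104.6] [-1.7997e+02  4.0000e-02  8.1920e+01] F [ 2.1  0.1 -0.9] op 0.385
```

Almost fully carried by the pan; lower 1 mm more and release.

Emit:
carry_out([
  {"translation": [0,0,0.5],"twist": [0,0,0],"hand": -1},
  {"translation": [0,0,1],"twist": [0,0,0],"hand": -1},
  {"translation": [0,0,1],"twist": [0,0,0],"hand": -1},
  {"translation": [0,0,1],"twist": [0,0,0],"hand": -1},
  {"translation": [0,0,1],"twist": [0,0,0],"hand": -0.22},
  {"translation": [0,0,1],"twist": [0,0,0],"hand": -0.2},
  {"translation": [0,0,1],"twist": [0,0,0],"hand": -0.15},
  {"translation": [0,0,1],"twist": [0,0,0],"hand": -0.1},
  {"translation": [0,0,1],"twist": [0,0,0],"hand": 0},
  {"translation": [0,0,1],"twist": [0,0,0],"hand": 0.1},
], force=20)

```text
time: 91.98
tool_pos: [633.0, -169.6, 103.5]
tcp_rot: [-180.0, 0.0, 81.9]
contact_force: [0.2, -0.7, -0.4]
opening: 0.548
```

```bash
python3 - <<'E'
from h import *
st(); im,d=save('wrist','w17.png')
E
```

```text
t 91.98 [ 633.  -169.6  103.5] [-1.7995e+02  3.0000e-02  8.1920e+01] F [ 0.2 -0.7 -0.4] op 0.548
```

View pics/w17.png

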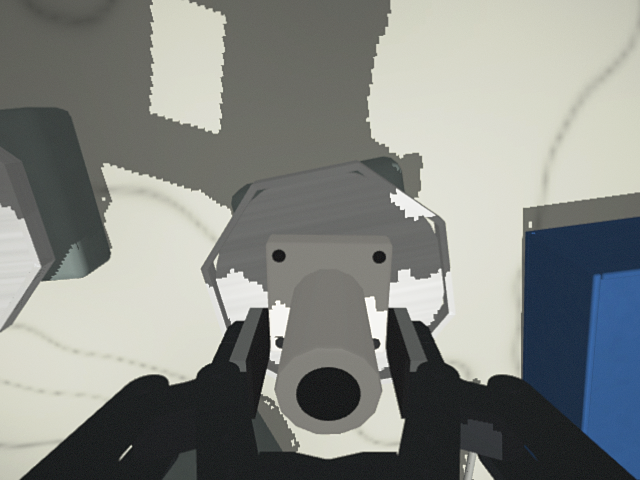

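Emit:
carry_out([
  {"translation": [0,0,0],"twist": [0,0,0],"hand": 0.25},
  {"translation": [0,0,-5],"twist": [0,0,0],"hand": 0.25},
  {"translation": [0,0,-15],"twist": [0,0,0],"hand": 0.25},
  {"translation": [0,0,-35],"twist": [0,0,0],"hand": 0.25},
  {"translation": [0,0,-60],"twist": [0,0,0],"hand": 0.25},
  {"translation": [0,0,-95],"twist": [0,0,0],"hand": 0.25},
  {"translation": [0,0,-130],"twist": [0,0,0],"hand": 0.25},
  {"translation": [0,0,-165],"twist": [0,0,0],"hand": 0.25},
  {"translation": [0,0,-195],"twist": [0,0,0],"hand": 0.25},
  {"translation": [0,0,-200],"twist": [0,0,0],"hand": 0.25},
])

```text
time: 92.87
tool_pos: [635.8, -170.3, 311.6]
tcp_rot: [179.4, 0.1, 81.9]
contact_force: [1.1, -0.4, 1.5]
opening: 0.627
```

```bash
python3 - <<'E'
from h import *
st(); plan((350,-300,320),(180,0,81.8))
E
```

```text
t 92.87 [ 635.8 -170.3  311.6] [1.7941e+02 1.2000e-01 8.1920e+01] F [ 1.1 -0.4  1.5] op 0.627
T [-168.6, -264.7, -10.8] W [0.0104, 0.0021, 0.0021] need rows 7.5 0.1
```

Move the arm aside for an unobstructed last check.

Emit:
carry_out([
  {"translation": [-20,-30,-8],"twist": [0,0,0],"hand": 0.25},
  {"translation": [-38,-60,-8],"twist": [0,0,0],"hand": 0.25},
  {"translation": [-57,-90,-8],"twist": [0,0,0],"hand": 0.25},
  {"translation": [-76,-120,-8],"twist": [0,0,0],"hand": 0.25},
  {"translation": [-95,-150,-8],"twist": [0,0,0],"hand": 0.25},
  {"translation": [-114,-180,-8],"twist": [0,0,0],"hand": 0.25},
  {"translation": [-133,-210,-8],"twist": [0,0,0],"hand": 0.25},
  {"translation": [-152,-240,-8],"twist": [0,0,0],"hand": 0.25},
  {"translation": [-165,-260,-8],"twist": [0,0,0],"hand": 0.25},
  {"translation": [-168,-264,-8],"twist": [0,0,0],"hand": 0.25},
])

```text
time: 93.7
tool_pos: [345.1, -299.4, 312.2]
tcp_rot: [-179.9, 0.1, 81.8]
contact_force: [0.9, 0.4, -0.5]
opening: 0.622
```

```bash
python3 - <<'E'
from h import *
st(); save('top','t9.png'); save('scene','s9.png'); pans('top',None,55,86); tilt(); report(0)
hubs('top',zc=144,tol=9,xy=(447,-111),r=40); hubs('top',zc=144,tol=9,xy=(634,-169),r=40)
E
```

```text
t 93.7 [ 345.1 -299.4  312.2] [-1.7993e+02  6.0000e-02  8.1780e+01] F [ 0.9  0.4 -0.5] op 0.622
top circ 839.5 -299.9 r 143.9 med [ 843.6 -310.5   66. ] n 1834 col [20. 36. 60.] pix [488.  89.]
top circ 633.8 -169.2 r 61.6 med [ 626.8 -162.2   69.6] n 2623 col [137. 132. 130.] pix [420. 192.]
top circ 526.7 -343.2 r 61.7 med [ 526.1 -344.2   74.6] n 3294 col [142. 137. 135.] pix [518. 249.]
top circ 446.9 -111.7 r 61.6 med [ 445.8 -108.5   68.7] n 3024 col [143. 138. 136.] pix [391. 292.]
top circ 290.0 -178.6 r 62.1 med [ 289.4 -178.9   74.4] n 3643 col [24. 46. 86.] pix [430. 382.]
tilt 0.0029604574688249815 floor off -1.154689609744068 2938
none
top mid [ 445.9 -112.   141.4] ext [29.8 29.  12.3] n 265 pix [398. 291.]
top mid [ 632.1 -169.8  141.5] ext [32.1 33.5 12.3] n 316 pix [431. 181.]
```

View pics/t9.png

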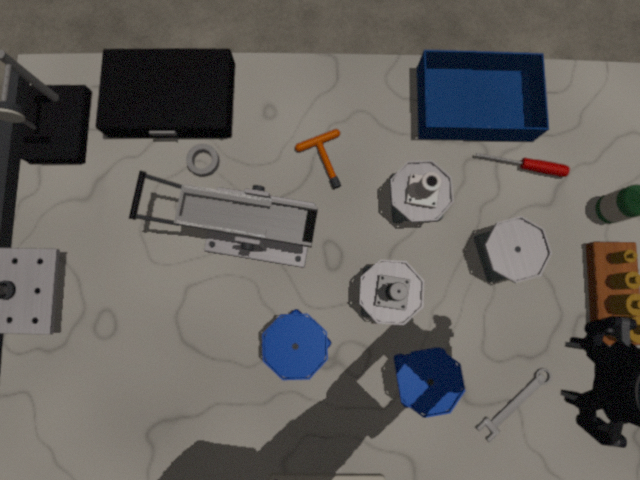

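View pics/s9.png

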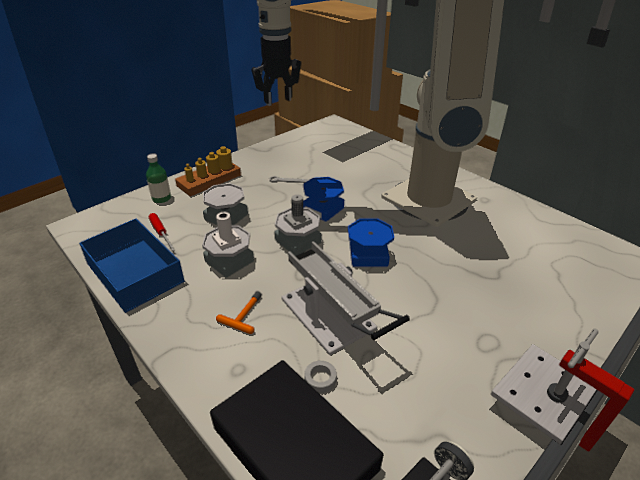

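Top view: the bushing stands on its pan at (420,192) and the shaft on its pan at (391,292). The tube is empty and level, and the chuck key (320,155) and ring gauge (203,159) have not moved. Handing in.

```bash
python3 - <<'E'
from h import *
st(); print(robot.close_job())
E
```

```text
t 94.05 [ 349.2 -298.4  311.8] [-1.7997e+02  3.0000e-02  8.2000e+01] F [ 0.8 -0.   0.7] op 0.625
the job is handed in; nothing more can be done
None
```

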